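Change over the blocks in a screw-down clamping jig

ROBOT

A 6-joint arm with a two-finger parallel gripper is mounted at the origin on a cart in front of the work surface, level with it; the furniture and walls round the work are solid. World frame = base frame: x ahead of the robot, y to its left, z up, the work surface at z = 0. Lengths are in m, angles in rad, forces in N, time in s.
With the tool pointing down it reaches from about 0.225 to 0.875 m from the base axis. Payload 3.4 kg.
Tool frame: the origin (TCP) lies at the very end of the fingers, on their centre line; the grasp point (between the pads) lies 19 mm behind it; x points along the fingers, z is the direction in which the jaws open and shut, and the axes are right-handed (so a half turn about x gives the same grasp; the last joint's range is limited). The gripper opens to 85 mm and grips with 20 to 120 N. Pads are 22 mm wide; open, the fingers measure 114 mm over their backs; the gripper's body (76 mm by 85 mm) begins 54 mm behind the grasp point. The pads swing forward as they close: fully open they stand 13 mm farther back than shut.
Start: joints at [-1.356, 0.276, 1.505, -0, 1.361, -0.121], TCP at [0.189, -0.543, 0.231] pointing down, gripper open.
Joint ranges: [-2.89, 2.89], [-0.75, 2.08], [0.22, 2.7], [-1.18, 4.32], [0.11, 2.71], [-2.7, 2.7]. Speed limits (rad/s): [2.57, 2.57, 3.14, 3.14, 3.14, 3.14].

INTERFACE

Orientations are given as a unit quaternion [w, x, y, z].
In Python, from rig import manip, viewer, finder gives the robot as it stands.
- The arm moves only by the tool move_arm, never from a script. Its argument "rows" is a list of rows, each a list of 3 entries, a list of its own where there are three numbers: the shift along the tool's x, y, z in mm, then the turn about the tool's x in rad, then the finger opening in mm, from 0 to 85.4. A call has 1 to 8 rows; each row is the pose to reach, as a shift and turn from the pose measured when the call began, along the tool's axes at that moment; what a row does not reach only later rows make up. A row lasts 1/12 s, in which the tool goes at most 41.7 mm and 7.16 degrees, less where a joint would pass 70% of its speed; a pose out of reach is approached as far as the arm can. A call with a gripper value outside its range is refused whole. The fingers move at their own pace and stop on an object; "force" is the grip in N (left out, the last holds). Time passes only in rows, so rows that repeat a pose let the fingers close. It gives the time, the measured TCP pose, the force and the opening at its end, in the units of the state.
- manip.get_state(): the state, without advancing time (a new reading comes with each control period).
- viewer.get_image(name): name is "scene" or "side" or "wrist"; returns the picture (420x560x3 uint8, red, green, blue); there is no depth.
- viewer.get_calibration(name): a dict with "mtx" (3x3 intrinsics, pixels), "R" (3x3) and "t" (3): a world point X has camera coordinates R X + t. Camera axes: x right, y down, z forward; pixel columns grow to the right and rows downward; lengths in m; the calibration is good to about 2 mm. A picture is of the moment at which its call begins: read the wrist's pose just before it. get_calibration takes no time and is no camera call; for the wrist camera it gives the pose at the moment of the call.
- manip.sign_off(): hands the job in, once; it reports no verdict.
Trained networks look in the newest picture that a camera, given by its name, has taken for a name from the list of things; names that differ only in an ending like _2 or _b are one class to them, and where a whole thing is asked for, a point or a joint stands for the part that bears it (a point fixed in the world has none). Each returns a list of dicts, best first, with "score" (0 to 1); they miss things now and then, are a little off and sometimes report something else, mostly with a low value. They report only what shows in the picture. A call takes as long as a camera call. They do not tell look-alikes from the thing itself.
- finder.look_for(target, camera): "centre" ([column, row] in pixels, amid what is visible of it).
- finder.trace(target, camera): "mask" (420x560 bool, what is visible of it) and "centre" ([column, row] in pixels, amid what is visible of it).
The state is a dict: "clock": time; "qpos": joint angles; "qd": joint speeds; "effort": joint torques, N m; "position": TCP position; "ee_rot": TCP orientation; "contact_force": force on the tool from outside, world axes, zero at the start; "moment": the same for the moment, N m; "width": finger opening in m.
Only numpy, scipy, OpenCV 4.12 (cv2) and the standard library are available. Lean on these libraries where they do the work, as an engineer would, in place of code of your own. Each camera call takes 0.05 s, during which the arm holds its last target.

TASK

Unscrew the knurled thumbscrew on the jig until its pressure bar is well clear of the blocks, take out every drilled block and put it in the open carton lid. Then slide each of the plain blocks lying on the trolley endways under the bar, one to a bay, fully home against the back stop, and screw the thumbscrew down again until it is tight and the bar presses firmly on them. Leave the glue bottle and the tin of screws where they are.

Things in the scene. Friction and masses are not known exactly. Their poses are not given: they have to be found in the camera images.
- jig: Fixed clamping jig; origin on the trolley top, x from open front to back stop, y left, z up. Base x -77..87, y +-131 mm; its flat top (the bed) is 12 mm up. Three bays at y = 78, 0, -78 mm, 50 mm wide between ribs (28 mm wide, 14 mm over the bed, from x = 5 mm back, round noses). Stop face at x = 50 mm, 16 mm over the bed. Bridge beam x 38..74, top 64 mm over the bed, posts at y = +-123 mm.
- thumbscrew_grip (a point): Centre of the knurled steel thumbscrew head, 36 mm diameter, 22 mm tall, axis upright (jig x = 56, y = 0), above the middle of the bridge beam, its underside 4 mm over the beam. The head turns in place (it does not rise); white mark on top.
- thumbscrew (a joint): Thumbscrew angle, rad: 0 = the bar just meets 28 mm thick blocks (as it starts); grows as it is unscrewed (counter-clockwise from above) to a stop at 12. Screwed down on blocks it gets tight and stalls at about -0.5 to -1; empty, it stops at -1.6. The bar rises 0.64 mm per rad (4 mm a turn). Stays where left; about 0.1 N m turns it.
- press_bar: Steel pressure bar; moves straight up and down with the thumbscrew. Its origin lies below it, near the trolley top, on the screw's axis; see bar_underside for the bar itself.
- bar_underside (a point): Middle of the lower front edge of the steel pressure bar (60 mm deep, 214 mm wide, 14 mm thick), which spans all three bays at jig x = 20 to 80 mm, so it covers the back 30 mm of a block that is home against the stop.
- lid_center (a point): Centre of the inside floor (2 mm above the trolley) of the grey-board carton lid that lies open side up as out-tray: 150 x 150 mm outside, 2 mm walls, 40 mm high, loose, light. The point's y and z axes lie level along its sides, its x axis points down.
- bay_1 (a point): Centre that a block has when home in the left bay of the jig (block against the stop; 26 mm over the trolley top, at jig x = 7.5 mm). Axes as the jig's.
- bay_2 (a point): Centre that a block has when home in the middle bay of the jig (block against the stop; 26 mm over the trolley top, at jig x = 7.5 mm). Axes as the jig's.
- bay_3 (a point): Centre that a block has when home in the right bay of the jig (block against the stop; 26 mm over the trolley top, at jig x = 7.5 mm). Axes as the jig's.
- blank_1_center (a point): Centre of a plain pine block, 44 (x) x 85 (y) x 28 mm (z), not drilled, lying flat on the trolley at the start; 2 or 3 such blocks are there.
- blank_2_center (a point): Centre of a plain pine block, 44 (x) x 85 (y) x 28 mm (z), not drilled, lying flat on the trolley at the start; 2 or 3 such blocks are there.
- blank_3_center (a point): Centre of a plain pine block, 44 (x) x 85 (y) x 28 mm (z), not drilled, lying flat on the trolley at the start; 2 or 3 such blocks are there.
- drilled_1_center (a point): Centre of a drilled pine block, 44 (x) x 85 (y) x 28 mm (z), with two dark 14 mm holes in its top; lies under the bar in the jig's left bay at the start, its y axis along the jig's x (either way round); one or two of them are there.
- drilled_2_center (a point): Centre of a drilled pine block, 44 (x) x 85 (y) x 28 mm (z), with two dark 14 mm holes in its top; lies under the bar in the jig's right bay at the start, its y axis along the jig's x (either way round); one or two of them are there.
- glue_bottle: White glue bottle with a long nozzle, 44 mm diameter, 147 mm tall, standing; origin under its foot. A bystander.
- screw_tin: Open tin of screws, 67 mm diameter, 38 mm high; origin under its foot. A bystander.
There are look-alikes about, which are no part of the job. What is shaped like the part that bears blank_1_center but green is not meant. What is shaped like the part that bears drilled_1_center but pink is not meant.

How it is judged:
By the outcome, as a careful person would: the job done as asked, in the order asked, and still so for the second after the job is handed in, with the robot touching nothing.
Of drilled_1, drilled_2 only 1 to 2 are there at a start; the rules pass over those that are not, and their reading is None.
Of blank_1, blank_2, blank_3 only 2 to 3 are there at a start; the rules pass over those that are not, and their reading is None.
At some moment in a run one of blank_1, blank_2, blank_3, carton_lid may be knocked a few centimetres aside while the robot is not near it.
Once in a run the grip may slacken for a moment while it holds something.
It also fails if it takes over 210 s, if anything falls off the work surface, if the arm or the gripper's body presses on something with over 40 N, if the wrist force passes 120 N, or if a joint passes its speed limit or range.

## Working session

There is one attempt and no reset: what is moved stays moved. The work goes in short steps, Python scripts to look and compute and a tool call to move; the robot and the scene stay as the last step left them, time stands still between calls to the robot, and variables do not carry over. Pictures are saved under pics/ and viewed, and the job is handed in when it is done.

Besides the shell and the picture viewer there is one more tool, called after "Request:" as name(argument=value, ...), one argument or row to a line, values as JSON. move_arm: Moves the arm, as the interface text tells. Its arguments: {"type":"object","properties":{"rows":{"type":"array"},"force":{"type":"number"}},"required":["rows"]}

```bash
mkdir -p pics; ls
python3 - <<'E'
from rig import manip, viewer, finder
import cv2,json
s=manip.get_state(); print(s)
for n in ["scene","side","wrist"]:
    im=viewer.get_image(n); cv2.imwrite(f"pics/a_{n}.png",im[:,:,::-1])
    c=viewer.get_calibration(n); print(n,c)
E
```

```text
pics
{'clock': 0.0, 'qpos': array([-1.35597478e+00,  2.76607310e-01,  1.50614308e+00, -3.75935333e-05,
        1.36072211e+00, -1.21006579e-01]), 'qd': array([ 4.29008238e-05,  1.50419131e-03, -5.25718156e-04, -8.88059662e-04,
        5.18333025e-04, -7.36953517e-04]), 'effort': array([-2.66959796e-04, -4.16768682e+01, -2.45802587e+01, -9.25866061e-05,
        1.10489182e-02,  1.12148797e-05]), 'position': array([ 0.18935406, -0.54235298,  0.23042874]), 'ee_rot': array([ 0.57603195,  0.40984005,  0.57703241, -0.40896446]), 'contact_force': array([ 0.21775223, -0.01385157, -0.10520176]), 'moment': array([-0.01798707,  0.05047223, -0.00384561]), 'width': 0.0853976250321133}
scene {'mtx': array([[416.89540684,   0.        , 278.74798644],
       [  0.        , 416.89540684, 210.24796994],
       [  0.        ,   0.        ,   1.        ]]), 'R': array([[-0.68282205, -0.73047498, -0.01266282],
       [-0.27953176,  0.27723144, -0.91924138],
       [ 0.67499337, -0.62413863, -0.3934907 ]]), 't': array([0.35767256, 0.22116435, 0.56754945])}
side {'mtx': array([[529.82772615,   0.        , 270.55223714],
       [  0.        , 529.82772615, 210.03357068],
       [  0.        ,   0.        ,   1.        ]]), 'R': array([[-0.94259908, -0.3337627 , -0.01046119],
       [-0.19794813,  0.58371852, -0.78745744],
       [ 0.26893031, -0.74018589, -0.61628024]]), 't': array([0.50234731, 0.1624711 , 1.08098763])}
wrist {'mtx': array([[307.27931029,   0.        , 278.86423309],
       [  0.        , 307.27931029, 210.90957519],
       [  0.        ,   0.        ,   1.        ]]), 'R': array([[ 0.32918224, -0.94426533, -0.00142972],
       [-0.90150193, -0.31472418,  0.29705716],
       [-0.28095074, -0.09649704, -0.95485863]]), 't': array([-0.57343536, -0.03949343,  0.3812829 ])}
```

View pics/a_scene.png

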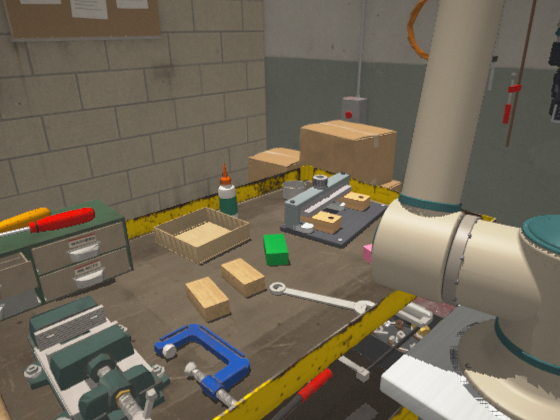

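View pics/a_side.png

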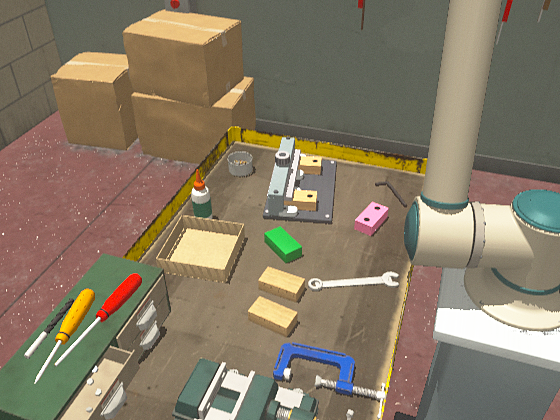

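View pics/a_wrist.png

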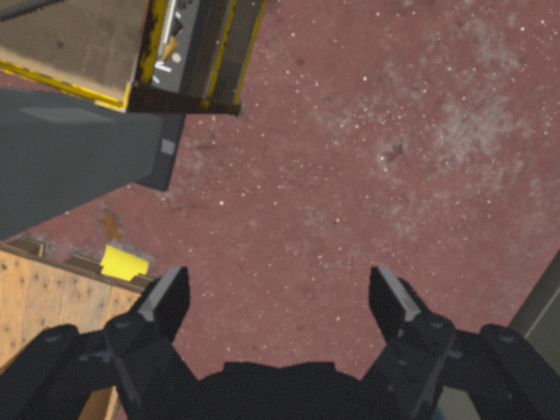

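```bash
cat > h.py <<'E'
from rig import manip, viewer, finder
import cv2, numpy as np
from scipy.optimize import least_squares
def proj(c,X):
    X=np.atleast_2d(X); p=X@c['R'].T+c['t']; q=p@c['mtx'].T; return q[:,:2]/q[:,2:]
def onplane(c,uv,z):
    d=c['R'].T@np.linalg.solve(c['mtx'],np.array([uv[0],uv[1],1.])); o=-c['R'].T@c['t']
    return o+d*(z-o[2])/d[2]
def tri(cs,uvs):
    A=[];b=[]
    for c,uv in zip(cs,uvs):
        d=c['R'].T@np.linalg.solve(c['mtx'],np.array([uv[0],uv[1],1.])); d/=np.linalg.norm(d); o=-c['R'].T@c['t']
        P=np.eye(3)-np.outer(d,d);A.append(P);b.append(P@o)
    return np.linalg.lstsq(np.vstack(A),np.hstack(b),rcond=None)[0]
def quat2R(q):
    from scipy.spatial.transform import Rotation as Ro
    return Ro.from_quat([q[1],q[2],q[3],q[0]]).as_matrix()
def show(im,name,scale=1):
    cv2.imwrite(name,cv2.resize(im,None,fx=scale,fy=scale,interpolation=cv2.INTER_CUBIC)[:,:,::-1])
E
python3 - <<'E'
from h import *
np.set_printoptions(precision=4,suppress=True)
print(quat2R(manip.get_state()['ee_rot']))
C={n:viewer.get_calibration(n) for n in("scene","side")}
Z={"blank_1_center":.014,"drilled_1_center":.026,"lid_center":.002,"thumbscrew_grip":.091,"glue_bottle":.07,"screw_tin":.019,"bar_underside":.04,"jig":.012}
for t,z in Z.items():
    for n in C:
        for d in finder.look_for(t,n)[:5]:
            print(t,n,round(d['score'],2),np.round(d['centre'],1),onplane(C[n],d['centre'],z).round(3))
for n in C: show(viewer.get_image(n)[130:330] if n=='side' else viewer.get_image(n)[150:330],f"pics/b_{n}.png",1.4)
im=viewer.get_image("side")[130:240,150:430]; show(im,"pics/b_jig.png",2.8)
im=viewer.get_image("scene")[160:260,130:410]; show(im,"pics/b_jig2.png",2.8)
E
```

```text
[[-0.0004  0.9441  0.3295]
 [ 0.0014  0.3295 -0.9441]
 [-1.      0.0001 -0.0015]]
blank_1_center scene 0.87 [276.8 249.5] [0.49  0.037 0.014]
blank_1_center scene 0.59 [241.6 277.4] [0.456 0.157 0.014]
blank_1_center side 0.73 [281.5 284. ] [0.455 0.153 0.014]
blank_1_center side 0.72 [284.5 244.8] [0.487 0.038 0.014]
blank_1_center side 0.21 [291.  186.2] [ 0.541 -0.18   0.014]
drilled_1_center scene 0.97 [323.5 221.7] [ 0.496 -0.116  0.026]
drilled_1_center side 0.94 [373.  221.3] [ 0.315 -0.092  0.026]
drilled_1_center side 0.91 [299.3 201.4] [ 0.498 -0.11   0.026]
drilled_1_center side 0.35 [271.5 317.5] [0.441 0.253 0.026]
lid_center scene 0.87 [201.7 234.7] [0.68  0.098 0.002]
lid_center side 0.59 [197.8 248.8] [0.67  0.1   0.002]
thumbscrew_grip scene 0.59 [318.9 180.1] [ 0.575 -0.186  0.091]
thumbscrew_grip scene 0.37 [206.1 298.3] [0.35  0.3   0.091]
thumbscrew_grip side 0.67 [281.6 159.6] [ 0.566 -0.177  0.091]
glue_bottle scene 0.6 [225.2 195.4] [0.7   0.011 0.07 ]
glue_bottle scene 0.49 [328.2 210. ] [ 0.467 -0.097  0.07 ]
glue_bottle scene 0.17 [355.7 201.6] [ 0.455 -0.179  0.07 ]
glue_bottle side 0.88 [201.5 197.8] [0.699 0.005 0.07 ]
screw_tin scene 0.62 [289.6 188.1] [ 0.726 -0.232  0.019]
screw_tin side 0.76 [242.7 164.5] [ 0.693 -0.227  0.019]
bar_underside scene 0.82 [323.9 198.6] [ 0.568 -0.199  0.04 ]
bar_underside side 0.61 [291.9 176.1] [ 0.542 -0.188  0.04 ]
jig scene 0.91 [328.3 212.6] [ 0.543 -0.189  0.012]
jig side 0.91 [295.3 189.4] [ 0.527 -0.173  0.012]
```

View pics/b_jig.png

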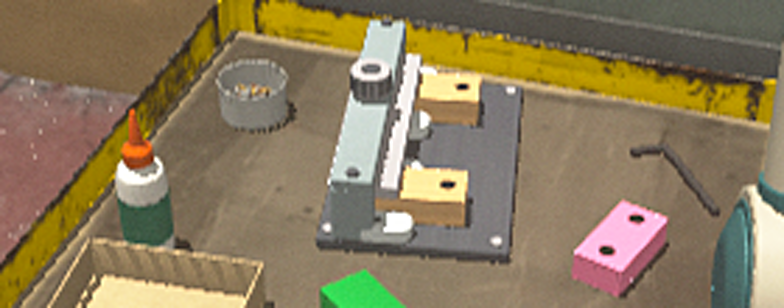

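View pics/b_jig2.png

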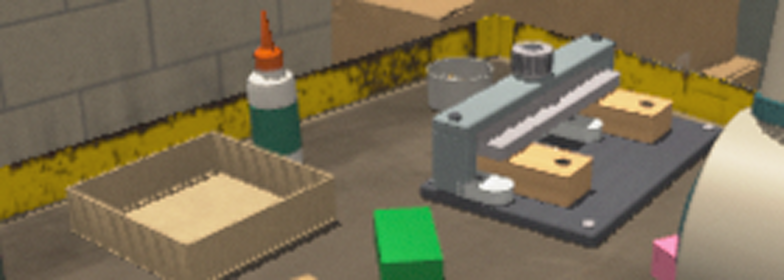

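Request:
move_arm(
  rows=[
    [[-8, 30, -19], 0.09, 85],
    [[-15, 65, -40], 0.2, 85],
    [[-20, 100, -62], 0.3, 85],
    [[-25, 135, -84], 0.4, 85],
    [[-30, 170, -106], 0.5, 85],
    [[-35, 205, -128], 0.6, 85],
    [[-40, 240, -149], 0.7, 85],
    [[-45, 275, -171], 0.8, 85],
  ],
)

```text
clock: 1.82
position: [0.3935, -0.2894, 0.2768]
ee_rot: [0.371, 0.603, 0.37, -0.602]
contact_force: [1.8, -2.0, -1.1]
width: 0.0853
```

Run:
```python
from h import *
np.set_printoptions(precision=4,suppress=True)
s=manip.get_state(); R=quat2R(s['ee_rot']); print(s['clock'],s['position'],s['qpos']);print(R)
d=np.array([0.53,-0.12,0.28])-s['position']; print(R.T@d*1000)
```

```text
1.8167 [ 0.3935 -0.2894  0.2768] [-0.7767  0.1198  1.5962 -0.      1.4246  1.2629]
[[ 0.0007  0.8921 -0.4518]
 [-0.0007 -0.4518 -0.8921]
 [-1.      0.0009  0.0003]]
[  -3.2349   45.2046 -212.7963]
```

Request:
move_arm(
  rows=[
    [[-1, 7, -35], 0.1, 85],
    [[-2, 14, -72], 0.2, 85],
    [[-3, 22, -108], 0.3, 85],
    [[-3, 30, -144], 0.4, 85],
    [[-3, 38, -180], 0.5, 85],
    [[-3, 45, -213], 0.6, 85],
    [[-3, 45, -213], 0.7, 85],
    [[-3, 45, -213], 0.7, 85],
  ],
)

```text
clock: 2.48
position: [0.5308, -0.1181, 0.2795]
ee_rot: [0.142, 0.693, 0.142, -0.693]
contact_force: [-0.4, -0.1, -0.3]
width: 0.0852
```

Run:
```python
from h import *
np.set_printoptions(precision=4,suppress=True)
s=manip.get_state(); R=quat2R(s['ee_rot']); print(s['clock'],s['position'],s['qpos'])
c=viewer.get_calibration("wrist"); im=viewer.get_image("wrist"); show(im,"pics/c_w.png")
np.savez("c_w.npz",im=im,**c)
for t,z in {"blank_1_center":.014,"drilled_1_center":.026,"lid_center":.002,"thumbscrew_grip":.091}.items():
        for d in finder.look_for(t,"wrist")[:5]:
            print(t,round(d['score'],2),np.round(d['centre'],1),onplane(c,d['centre'],z).round(4))
```

```text
2.4833 [ 0.5308 -0.1181  0.2795] [-0.3466  0.2048  1.4835 -0.0005  1.4528  2.3911]
blank_1_center 0.83 [262.5 278.4] [0.4908 0.0373 0.014 ]
blank_1_center 0.8 [250.  344.7] [0.4638 0.1568 0.014 ]
drilled_1_center 0.84 [307.8 189.6] [ 0.4877 -0.1157  0.026 ]
drilled_1_center 0.6 [410.6 233.3] [ 0.3306 -0.1153  0.026 ]
lid_center 0.68 [122.3 265.6] [0.6935 0.1076 0.002 ]
lid_center 0.25 [250.9 344.7] [0.4596 0.1663 0.002 ]
thumbscrew_grip 0.7 [270.9 113.2] [ 0.5683 -0.186   0.091 ]
```

View pics/c_w.png

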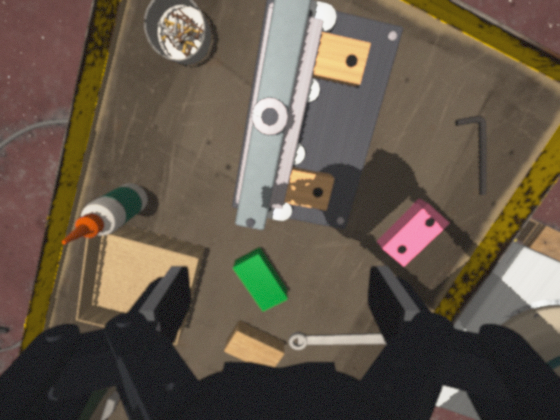

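Run:
```python
from h import *
im=np.load("c_w.npz")['im'][0:240,210:420]; show(im,"pics/c_z.png",2.5)
```

```text
(no output)
```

View pics/c_z.png

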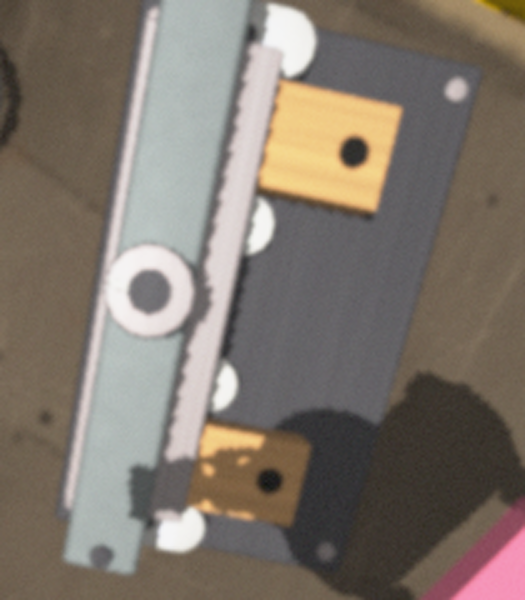

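Run:
```python
from h import *
np.set_printoptions(precision=4,suppress=True)
c=dict(np.load("c_w.npz"))
P=np.array([[-77,-131,12],[-77,131,12],[56,0,102],[38,131,76],[74,131,76],[-35,-100,40],[-35,-56,40],[-35,56,40],[-35,100,40]])/1000.
U=np.array([[480,68],[340,573],[149,291],[132,575],[63,555],[402,105],[375,210],[310,437],[293,525]])/2.5+[210,0]
def X(p): 
    cs,sn=np.cos(p[2]),np.sin(p[2]); return P@np.array([[cs,-sn,0],[sn,cs,0],[0,0,1]]).T+[p[0],p[1],0]
f=lambda p:((proj(c,X(p))-U)/1).ravel()
r=least_squares(f,[.52,-.18,0],loss='soft_l1'); print(r.x, r.fun.reshape(-1,2))
p=r.x;cs,sn=np.cos(p[2]),np.sin(p[2])
for n,q in dict(screw=(.056,0),b1=(.0075,.078),b2=(.0075,0),b3=(.0075,-.078)).items(): print(n,p[0]+cs*q[0]-sn*q[1],p[1]+sn*q[0]+cs*q[1])
# cross-check screw triangulation
C={n:viewer.get_calibration(n) for n in("scene","side")}
print(proj(C['side'],X(p)),proj(C['scene'],X(p)))
# side manual head top centre: (372,68)/2.8+(150,130); scene (533,47)/2.8+(130,160)
print(tri([C['side'],C['scene'],c],[(150+372/2.8,130+69/2.8),(130+533/2.8,160+46/2.8),U[2]]))
```

```text
[ 0.5119 -0.1945  0.1942] [[ 3.3465 -0.3901]
 [-0.6696  0.5328]
 [ 1.4093 -0.4541]
 [ 1.6319  0.025 ]
 [-0.1423  2.1852]
 [-0.5805 -0.1483]
 [-0.9664 -0.592 ]
 [-0.1091  2.0157]
 [-2.0683 -0.6434]]
screw 0.5668955878468762 -0.18364456229391632
b1 0.504253043677619 -0.11647193647057466
b2 0.5193075045146093 -0.1930053488399936
b3 0.5343619653515995 -0.26953876120941256
[[336.3513 160.4195]
 [330.8923 220.4651]
 [281.9957 154.3699]
 [282.393  194.6895]
 [266.919  193.4719]
 [320.6434 156.6907]
 [319.4248 165.7056]
 [316.0313 190.8121]
 [314.5693 201.6288]] [[389.7846 205.4143]
 [342.3113 244.3302]
 [320.8328 176.896 ]
 [297.501  205.1262]
 [284.2676 201.7342]
 [370.554  195.6961]
 [363.1311 200.9814]
 [341.9517 216.0615]
 [332.5896 222.7274]]
[ 0.5666 -0.1826  0.1028]
```

```bash
cat >> h.py <<'E'
def to(x,y,z,psi=None):
    """shift in tool mm to target TCP, and turn to bring tool-y yaw to psi"""
    s=manip.get_state(); R=quat2R(s['ee_rot']); d=R.T@(np.array([x,y,z])-s['position'])*1000
    yaw=np.arctan2(R[1,1],R[0,1]); t=None
    if psi is not None: t=-((psi-yaw+np.pi)%(2*np.pi)-np.pi)
    print("clock %.2f pos"%s['clock'],s['position'].round(4),"w %.4f"%s['width'],"F",s['contact_force'].round(1),"q6 %.3f yaw %.3f tilt"%(s['qpos'][5],yaw),R[2].round(4)," -> shift",d.round(1),"turn",t)
E
python3 -c "
from h import *
to(.5667,-.183,.135);to(.5667,-.183,.079)"
```

```text
clock 2.73 pos [ 0.5294 -0.1206  0.2799] w 0.0852 F [-0.1 -0.2 -0.4] q6 2.388 yaw -1.169 tilt [-1.0e+00  1.2e-03 -2.0e-04]  -> shift [145.   71.8 -10. ] turn None
clock 2.73 pos [ 0.5294 -0.1206  0.2799] w 0.0852 F [-0.1 -0.2 -0.4] q6 2.388 yaw -1.169 tilt [-1.0e+00  1.2e-03 -2.0e-04]  -> shift [201.   71.8 -10. ] turn None
```

Request:
move_arm(
  rows=[
    [[20, 20, -3], 0.05, 85],
    [[45, 45, -6], 0.1, 85],
    [[70, 65, -9], 0.15, 85],
    [[95, 72, -10], 0.2, 70],
    [[120, 72, -10], 0.2, 65],
    [[135, 72, -10], 0.2, 65],
    [[140, 72, -10], 0.2, 65],
    [[140, 72, -10], 0.2, 65],
  ],
)

```text
clock: 3.4
position: [0.5655, -0.1836, 0.1387]
ee_rot: [-0.071, -0.703, -0.071, 0.704]
contact_force: [-0.8, -0.8, 0.1]
width: 0.0649
```

Run:
```python
from h import *
to(.5667,-.183,.079)
c=viewer.get_calibration("wrist"); im=viewer.get_image("wrist"); show(im,"pics/d_w.png")
print(proj(c,[[.5667,-.183,.102]]))
for n in ["side"]: show(viewer.get_image(n)[100:240,200:380],"pics/d_s.png",3.5)
```

```text
clock 3.40 pos [ 0.5655 -0.1836  0.1387] w 0.0649 F [-0.8 -0.8  0.1] q6 2.510 yaw -1.370 tilt [-1.0e+00 -7.0e-04  2.1e-03]  -> shift [59.7 -0.3 -1.4] turn None
[[275.44521613 239.83279521]]
```

View pics/d_w.png

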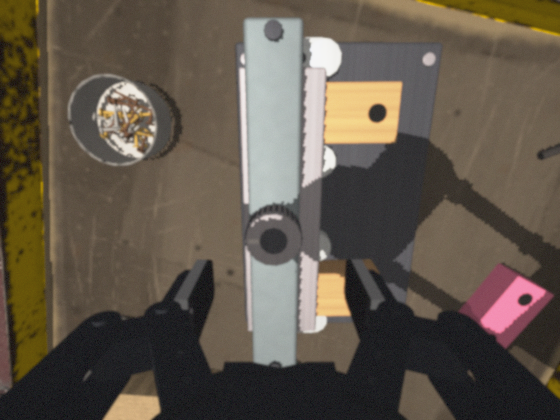

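View pics/d_s.png

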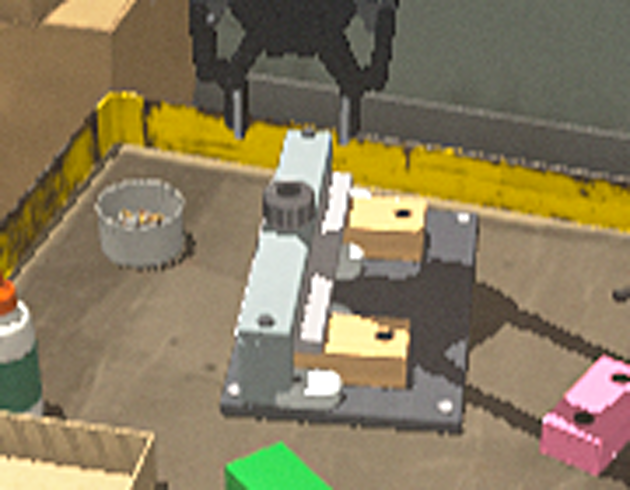

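Request:
move_arm(
  rows=[
    [[20, 0, -1], 0, 65],
    [[40, 0, -1], 0, 60],
    [[55, 0, -1], 0, 60],
    [[60, 0, -1], 0, 55],
    [[60, 0, -1], 0, 30],
    [[60, 0, -1], 0, 30],
    [[60, 0, -1], 0, 30],
    [[60, 0, -1], 0, 30],
  ],
  force=40,
)

```text
clock: 4.17
position: [0.5692, -0.184, 0.0824]
ee_rot: [0.072, 0.705, 0.07, -0.702]
contact_force: [0.4, 1.3, 1.3]
width: 0.0345
```

Run:
```python
from h import *
to(.5667,-.183,.079)
```

```text
clock 4.17 pos [ 0.5692 -0.184   0.0824] w 0.0345 F [0.4 1.3 1.3] q6 2.512 yaw -1.369 tilt [-1.      0.0036 -0.004 ]  -> shift [ 3.4 -1.5  2.3] turn None
```

Request:
move_arm(
  rows=[
    [[1, 0, 0], -0.12, 30],
    [[1, 0, 0], -0.24, 30],
    [[1, 0, 0], -0.36, 30],
    [[1, 0, 0], -0.48, 30],
    [[1, 0, 0], -0.6, 30],
    [[1, 0, 0], -0.72, 30],
    [[1, 0, 0], -0.84, 30],
    [[1, 0, 0], -0.96, 30],
  ],
)

```text
clock: 4.83
position: [0.5697, -0.1837, 0.0824]
ee_rot: [0.391, 0.592, 0.388, -0.589]
contact_force: [0.6, 2.1, -0.1]
width: 0.0347
```

Run:
```python
from h import *
to(.5667,-.183,.079)
print(manip.get_state()['moment'])
im=viewer.get_image("wrist"); show(im,"pics/e_w.png")
```

```text
clock 4.83 pos [ 0.5697 -0.1837  0.0824] w 0.0347 F [ 0.6  2.1 -0.1] q6 1.546 yaw -0.404 tilt [-1.0e+00  6.5e-03 -4.0e-04]  -> shift [ 3.4 -3.   0.6] turn None
[ 0.3697466  -0.04780939 -0.12118883]
```

View pics/e_w.png

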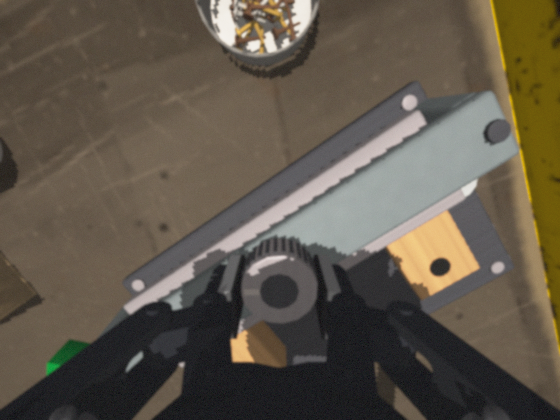

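Request:
move_arm(
  rows=[
    [[0, 0, 0], -0.12, 30],
    [[0, 0, 0], -0.24, 30],
    [[0, 0, 0], -0.36, 30],
    [[0, 0, 0], -0.48, 30],
    [[0, 0, 0], -0.6, 30],
    [[0, 0, 0], -0.72, 30],
    [[0, 0, 0], -0.84, 30],
    [[0, 0, 0], -0.97, 30],
  ],
)

```text
clock: 5.55
position: [0.5696, -0.1831, 0.0825]
ee_rot: [0.622, 0.341, 0.618, -0.339]
contact_force: [0.8, 0.9, -2.4]
width: 0.0344
```

Request:
move_arm(
  rows=[
    [[0, 0, 0], -0.12, 30],
    [[0, 0, 0], -0.24, 30],
    [[0, 0, 0], -0.36, 30],
    [[0, 0, 0], -0.48, 30],
    [[0, 0, 0], -0.6, 30],
    [[0, 0, 0], -0.72, 30],
    [[0, 0, 0], -0.84, 30],
    [[0, 0, 0], -0.97, 30],
  ],
)

```text
clock: 6.22
position: [0.5691, -0.1828, 0.0825]
ee_rot: [0.709, 0.012, 0.705, -0.012]
contact_force: [1.0, 0.1, -2.3]
width: 0.0344
```

Request:
move_arm(
  rows=[
    [[0, 0, 0], -0.12, 30],
    [[0, 0, 0], -0.24, 30],
    [[0, 0, 0], -0.36, 30],
    [[0, 0, 0], -0.48, 30],
    [[0, 0, 0], -0.6, 30],
    [[0, 0, 0], -0.72, 30],
    [[0, 0, 0], -0.84, 30],
    [[0, 0, 0], -0.97, 30],
  ],
)

```text
clock: 6.88
position: [0.5686, -0.1831, 0.0825]
ee_rot: [0.632, -0.319, 0.63, 0.317]
contact_force: [-0.4, 0.1, -4.3]
width: 0.0344
```

Run:
```python
from h import *
to(.5667,-.183,.079)
print(manip.get_state()['moment'])
```

```text
clock 6.88 pos [ 0.5686 -0.1831  0.0825] w 0.0344 F [-0.4  0.1 -4.3] q6 -1.362 yaw 2.504 tilt [-1.     -0.0035  0.0014]  -> shift [ 3.5  1.6 -1.1] turn None
[-0.17759155  0.19141366 -0.11478525]
```

Request:
move_arm(
  rows=[
    [[0, 0, 0], -0.12, 30],
    [[0, 0, 0], -0.24, 30],
    [[0, 0, 0], -0.36, 30],
    [[0, 0, 0], -0.48, 30],
    [[0, 0, 0], -0.6, 30],
    [[0, 0, 0], -0.72, 30],
    [[0, 0, 0], -0.84, 30],
    [[0, 0, 0], -0.97, 30],
  ],
)

```text
clock: 7.55
position: [0.5685, -0.1836, 0.0825]
ee_rot: [-0.411, 0.577, -0.411, -0.574]
contact_force: [0.0, -1.1, -3.9]
width: 0.0345
```

Run:
```python
from h import *
to(.5667,-.183,.079)
show(viewer.get_image("wrist"),"pics/f_w.png")
```

```text
clock 7.55 pos [ 0.5685 -0.1836  0.0825] w 0.0345 F [ 0.  -1.1 -3.9] q6 -2.330 yaw -2.810 tilt [-1.     -0.0028 -0.003 ]  -> shift [3.5 1.6 1.2] turn None
```

View pics/f_w.png

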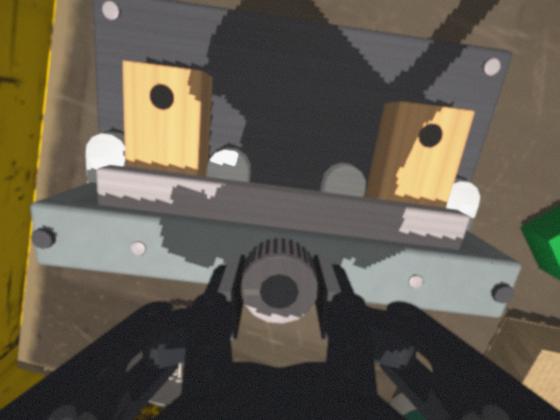

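Request:
move_arm(
  rows=[
    [[0, 0, 0], 0, 60],
    [[0, 0, 0], 0, 60],
    [[0, 0, 0], 0.05, 60],
    [[0, 0, 0], 0.17, 60],
    [[0, 0, 0], 0.29, 60],
    [[0, 0, 0], 0.41, 60],
    [[0, 0, 0], 0.53, 60],
    [[0, 0, 0], 0.65, 60],
  ],
)

```text
clock: 8.27
position: [0.5691, -0.1838, 0.0833]
ee_rot: [0.575, -0.415, 0.573, 0.411]
contact_force: [0.3, 0.2, 0.1]
width: 0.0599
```

Request:
move_arm(
  rows=[
    [[0, 0, 0], 0.12, 60],
    [[0, 0, 0], 0.24, 60],
    [[0, 0, 0], 0.36, 60],
    [[0, 0, 0], 0.48, 60],
    [[0, 0, 0], 0.6, 60],
    [[0, 0, 0], 0.72, 60],
    [[0, 0, 0], 0.84, 60],
    [[0, 0, 0], 0.97, 60],
  ],
)

```text
clock: 8.93
position: [0.5696, -0.1839, 0.0841]
ee_rot: [0.703, -0.098, 0.698, 0.095]
contact_force: [-0.3, 0.0, 0.1]
width: 0.0602
```

Request:
move_arm(
  rows=[
    [[0, 0, 0], 0.12, 60],
    [[0, 0, 0], 0.24, 60],
    [[0, 0, 0], 0.36, 60],
    [[0, 0, 0], 0.48, 60],
    [[0, 0, 0], 0.6, 60],
    [[0, 0, 0], 0.72, 60],
    [[0, 0, 0], 0.84, 60],
    [[0, 0, 0], 0.97, 60],
  ],
)

```text
clock: 9.6
position: [0.5701, -0.1841, 0.0849]
ee_rot: [0.667, 0.243, 0.661, -0.243]
contact_force: [-0.6, 0.4, 0.2]
width: 0.0597
```

Request:
move_arm(
  rows=[
    [[0, 0, 0], 0.12, 60],
    [[0, 0, 0], 0.24, 60],
    [[0, 0, 0], 0.36, 60],
    [[0, 0, 0], 0.48, 60],
    [[0, 0, 0], 0.6, 60],
    [[0, 0, 0], 0.72, 60],
    [[0, 0, 0], 0.84, 60],
    [[0, 0, 0], 0.97, 60],
  ],
)

```text
clock: 10.27
position: [0.5707, -0.1843, 0.0857]
ee_rot: [0.476, 0.527, 0.47, -0.524]
contact_force: [-0.4, 0.2, -0.0]
width: 0.0598
```

Run:
```python
from h import *
to(.568,-.183,.081)
```

```text
clock 10.27 pos [ 0.5707 -0.1843  0.0857] w 0.0598 F [-0.4  0.2 -0. ] q6 1.248 yaw -0.105 tilt [-0.9999  0.0098  0.0034]  -> shift [ 4.7 -2.8 -1. ] turn None
```

Request:
move_arm(
  rows=[
    [[2, -1, 0], 0.12, 60],
    [[4, -3, -1], 0.24, 60],
    [[5, -3, -1], 0.36, 60],
    [[5, -3, -1], 0.48, 60],
    [[5, -3, -1], 0.6, 60],
    [[5, -3, -1], 0.72, 60],
    [[5, -3, -1], 0.84, 60],
    [[5, -3, -1], 0.97, 60],
  ],
)

```text
clock: 10.93
position: [0.5684, -0.1832, 0.0815]
ee_rot: [0.175, 0.689, 0.169, -0.683]
contact_force: [-1.1, 0.7, 0.4]
width: 0.0601
```

Request:
move_arm(
  rows=[
    [[0, 0, 0], 0.12, 60],
    [[0, 0, 0], 0.24, 60],
    [[0, 0, 0], 0.26, 30],
    [[0, 0, 0], 0.26, 30],
    [[0, 0, 0], 0.26, 30],
    [[0, 0, 0], 0.26, 30],
  ],
)

```text
clock: 11.43
position: [0.5692, -0.1832, 0.0824]
ee_rot: [0.084, 0.707, 0.08, -0.698]
contact_force: [-0.1, 1.7, 4.7]
width: 0.0349
```

Run:
```python
from h import *
to(.568,-.183,.081)
```

```text
clock 11.43 pos [ 0.5692 -0.1832  0.0824] w 0.0349 F [-0.1  1.7  4.7] q6 2.481 yaw -1.338 tilt [-0.9999  0.0082 -0.0112]  -> shift [ 1.4 -0.5  1.1] turn None
```

Request:
move_arm(
  rows=[
    [[0, 0, 0], -0.12, 30],
    [[0, 0, 0], -0.24, 30],
    [[0, 0, 0], -0.36, 30],
    [[0, 0, 0], -0.48, 30],
    [[0, 0, 0], -0.6, 30],
    [[0, 0, 0], -0.72, 30],
    [[0, 0, 0], -0.84, 30],
    [[0, 0, 0], -0.97, 30],
  ],
)

```text
clock: 12.1
position: [0.569, -0.1832, 0.0824]
ee_rot: [0.404, 0.586, 0.396, -0.58]
contact_force: [-0.3, -1.3, 2.1]
width: 0.0344
```

Request:
move_arm(
  rows=[
    [[0, 0, 0], -0.12, 30],
    [[0, 0, 0], -0.24, 30],
    [[0, 0, 0], -0.36, 30],
    [[0, 0, 0], -0.48, 30],
    [[0, 0, 0], -0.6, 30],
    [[0, 0, 0], -0.72, 30],
    [[0, 0, 0], -0.84, 30],
    [[0, 0, 0], -0.97, 30],
  ],
)

```text
clock: 12.77
position: [0.5689, -0.1835, 0.0822]
ee_rot: [0.631, 0.329, 0.621, -0.328]
contact_force: [1.4, -1.5, 0.5]
width: 0.0344
```

Request:
move_arm(
  rows=[
    [[0, 0, 0], -0.12, 30],
    [[0, 0, 0], -0.24, 30],
    [[0, 0, 0], -0.36, 30],
    [[0, 0, 0], -0.48, 30],
    [[0, 0, 0], -0.6, 30],
    [[0, 0, 0], -0.72, 30],
    [[0, 0, 0], -0.84, 30],
    [[0, 0, 0], -0.97, 30],
  ],
)

```text
clock: 13.43
position: [0.5691, -0.1837, 0.0822]
ee_rot: [0.711, -0.003, 0.703, -0.0]
contact_force: [1.9, -0.2, 0.3]
width: 0.0346
```

Request:
move_arm(
  rows=[
    [[0, 0, 0], -0.12, 30],
    [[0, 0, 0], -0.24, 30],
    [[0, 0, 0], -0.36, 30],
    [[0, 0, 0], -0.48, 30],
    [[0, 0, 0], -0.6, 30],
    [[0, 0, 0], -0.72, 30],
    [[0, 0, 0], -0.84, 30],
    [[0, 0, 0], -0.97, 30],
  ],
)

```text
clock: 14.1
position: [0.5694, -0.1836, 0.0821]
ee_rot: [0.628, -0.335, 0.621, 0.328]
contact_force: [0.9, 0.1, 0.6]
width: 0.0344
```

Run:
```python
from h import *
to(.568,-.183,.081)
print(manip.get_state()['moment'])
```

```text
clock 14.10 pos [ 0.5694 -0.1836  0.0821] w 0.0344 F [0.9 0.1 0.6] q6 -1.405 yaw 2.547 tilt [-0.9999 -0.0133  0.0031]  -> shift [ 1.1  1.5 -0.3] turn None
[ 0.19279667 -0.04732406 -0.08180192]
```

Request:
move_arm(
  rows=[
    [[0, 0, 0], -0.12, 30],
    [[0, 0, 0], -0.24, 30],
    [[0, 0, 0], -0.36, 30],
    [[0, 0, 0], -0.48, 30],
    [[0, 0, 0], -0.6, 30],
    [[0, 0, 0], -0.72, 30],
    [[0, 0, 0], -0.84, 30],
    [[0, 0, 0], -0.97, 30],
  ],
)

```text
clock: 14.77
position: [0.5694, -0.1833, 0.0822]
ee_rot: [-0.399, 0.589, -0.396, -0.58]
contact_force: [0.8, 0.1, 2.0]
width: 0.0348
```

Run:
```python
from h import *
to(.568,-.183,.081)
show(viewer.get_image("wrist"),"pics/g_w.png")
show(viewer.get_image("side")[100:240,200:380],"pics/g_s.png",3.5)
```

```text
clock 14.77 pos [ 0.5694 -0.1833  0.0822] w 0.0348 F [0.8 0.1 2. ] q6 -2.377 yaw -2.765 tilt [-0.9999 -0.0104 -0.0082]  -> shift [1.2 1.2 0.8] turn None
```

View pics/g_w.png

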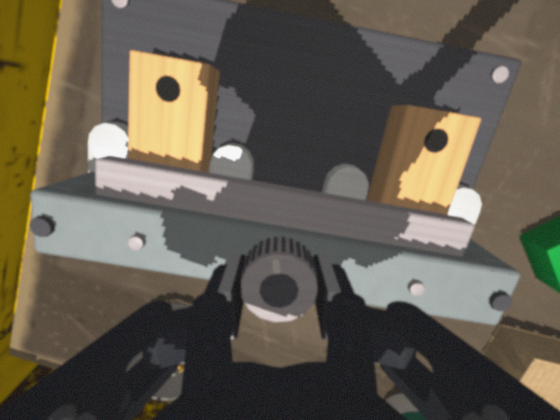

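View pics/g_s.png

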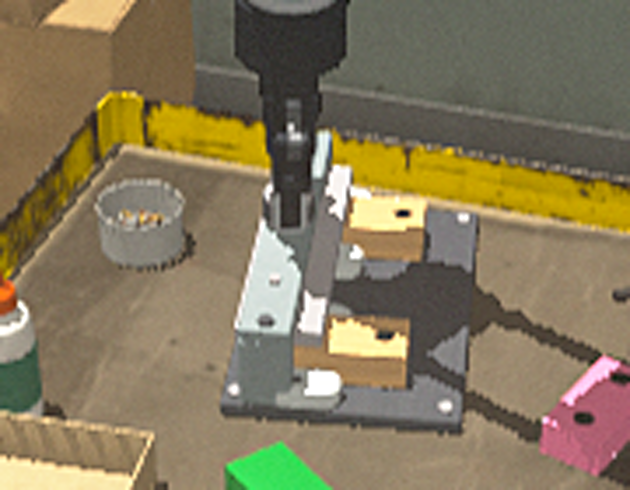

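Request:
move_arm(
  rows=[
    [[0, 0, 0], 0, 60],
    [[0, 0, 0], 0, 60],
    [[0, 0, 0], 0.05, 60],
    [[1, 1, 1], 0.17, 60],
    [[1, 1, 1], 0.29, 60],
    [[1, 1, 1], 0.41, 60],
    [[1, 1, 1], 0.53, 60],
    [[1, 1, 1], 0.65, 60],
  ],
)

```text
clock: 15.53
position: [0.5679, -0.1829, 0.081]
ee_rot: [0.569, -0.427, 0.564, 0.42]
contact_force: [-0.1, 0.2, 0.1]
width: 0.0602
```

Request:
move_arm(
  rows=[
    [[1, 0, 0], 0.12, 60],
    [[1, 0, 0], 0.24, 60],
    [[1, 0, 0], 0.36, 60],
    [[1, 0, 0], 0.48, 30],
    [[1, 0, 0], 0.55, 30],
    [[1, 0, 0], 0.55, 30],
    [[1, 0, 0], 0.55, 30],
    [[1, 0, 0], 0.55, 30],
  ],
)

```text
clock: 16.2
position: [0.5682, -0.1824, 0.0802]
ee_rot: [0.664, -0.257, 0.656, 0.251]
contact_force: [1.0, 3.7, 2.5]
width: 0.0346
```

Request:
move_arm(
  rows=[
    [[0, 0, 0], 0, 30],
    [[0, 0, 0], -0.12, 30],
    [[0, 0, 0], -0.24, 30],
    [[0, 0, 0], -0.36, 30],
    [[0, 0, 0], -0.48, 30],
    [[0, 0, 0], -0.6, 30],
    [[0, 0, 0], -0.72, 30],
    [[0, 0, 0], -0.84, 30],
  ],
)

```text
clock: 16.87
position: [0.5677, -0.1833, 0.0802]
ee_rot: [-0.499, 0.507, -0.496, -0.498]
contact_force: [0.0, -3.1, 2.6]
width: 0.0346
```

Request:
move_arm(
  rows=[
    [[0, 0, 0], -0.12, 30],
    [[0, 0, 0], -0.24, 30],
    [[0, 0, 0], -0.36, 30],
    [[0, 0, 0], -0.4, 60],
    [[0, 0, 0], -0.4, 60],
    [[-20, 0, 0], -0.4, 60],
    [[-45, 0, 0], -0.4, 60],
    [[-70, 0, 0], -0.4, 60],
  ],
)

```text
clock: 17.53
position: [0.5658, -0.1832, 0.1499]
ee_rot: [-0.388, 0.595, -0.388, -0.587]
contact_force: [0.5, -0.1, -0.1]
width: 0.0597
```

Run:
```python
from h import *
to(.568,-.183,.15)
s=manip.get_state();print(s['qpos'])
show(viewer.get_image("wrist"),"pics/g2_w.png")
```

```text
clock 17.53 pos [ 0.5658 -0.1832  0.1499] w 0.0597 F [ 0.5 -0.1 -0.1] q6 -2.409 yaw -2.733 tilt [-0.9999 -0.0063 -0.0079]  -> shift [-0.1 -2.1 -0.7] turn None
[-4.29697660e-01  3.54750628e-01  1.59775714e+00 -6.36566250e-04
  1.17895458e+00 -2.40889453e+00]
```

View pics/g2_w.png

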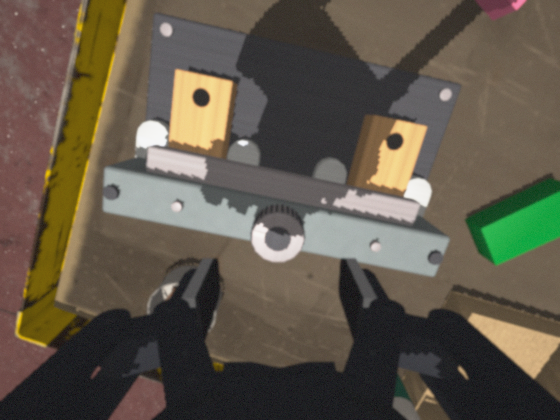

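Run:
```python
from h import *
c=viewer.get_calibration("wrist"); im=viewer.get_image("wrist"); np.savez("g.npz",im=im,**c)
show(im[0:290,90:480],"pics/g_z.png",2)
```

```text
(no output)
```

View pics/g_z.png

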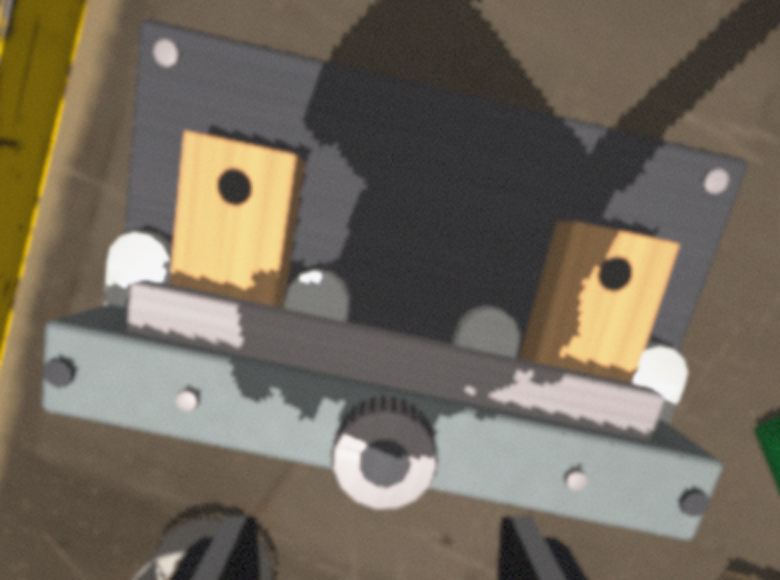

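```bash
cat > fit.py <<'E'
from h import *
np.set_printoptions(precision=4,suppress=True)
c1=dict(np.load("c_w.npz")); c2=dict(np.load("g.npz"))
P1=np.array([[-77,-131,12],[-77,131,12],[56,0,102],[-35,-100,40],[-35,-56,40]])/1000.
U1=np.array([[480,68],[340,573],[149,291],[402,105],[375,210]])/2.5+[210,0]
P2=np.array([[-77,-131,12],[-77,131,12],[56,0,102],[38,-137,76],[74,-137,76],[38,137,76],[74,137,76],[-35,-100,40],[-35,-56,40],[-35,100,40]])/1000.
U2=np.array([[145,22],[745,162],[384,462],[47,322],[44,410],[720,464],[690,540],[184,131],[299,154],[680,243]])/2+[90,0]
def X(p,P): 
    cs,sn=np.cos(p[2]),np.sin(p[2]); return P@np.array([[cs,-sn,0],[sn,cs,0],[0,0,1]]).T+[p[0],p[1],0]
def PP(p,P):
    P=P.copy(); m=np.abs(P[:,1])>.1365; P[m,1]=np.sign(P[m,1])*p[3]; return P
f=lambda p:np.r_[(proj(c2,X(p,PP(p,P2)))-U2).ravel()]
g=lambda p:np.r_[(proj(c1,X(p,P1))-U1).ravel(),f(p)]
for h in (f,g):
    r=least_squares(h,[.52,-.18,.2,.131],loss='soft_l1'); print(r.x, r.fun.reshape(-1,2).round(1).tolist())
E
python3 fit.py
```

```text
[ 0.5132 -0.1933  0.1963  0.1299] [[-1.9, -3.0], [3.3, -0.0], [0.5, -0.6], [0.7, -2.1], [0.1, -0.1], [1.8, -1.4], [-0.3, 1.0], [-0.2, 2.1], [-1.7, 3.5], [-1.8, 2.8]]
[ 0.513  -0.1934  0.1968  0.1298] [[1.9, -0.1], [-1.4, 0.8], [0.0, 0.2], [-2.0, 0.2], [-2.3, -0.2], [-2.1, -3.3], [3.2, -0.4], [0.4, -0.9], [0.7, -2.3], [0.1, -0.3], [1.7, -1.8], [-0.4, 0.6], [-0.4, 1.8], [-1.9, 3.2], [-1.9, 2.4]]
```

```bash
cat >> h.py <<'E'
JIG=(.513,-.1934,.197)
def J(x,y):
    cs,sn=np.cos(JIG[2]),np.sin(JIG[2]); return JIG[0]+cs*x-sn*y, JIG[1]+sn*x+cs*y
PSI=np.pi+JIG[2]
E
python3 -c "
from h import *
a=J(-.024,-.078); print(a); to(*a,.10,PSI); to(*a,.015,PSI)"
```

```text
(np.float64(0.5047310066424806), np.float64(-0.27458881541723157))
clock 17.63 pos [ 0.5693 -0.1846  0.1543] w 0.0601 F [ 0.4 -0.3 -0.2] q6 -2.409 yaw -2.733 tilt [-0.9998 -0.0139 -0.0162]  -> shift [ 53.9  95.7 -56. ] turn 0.21196327459631092
clock 17.63 pos [ 0.5693 -0.1846  0.1543] w 0.0601 F [ 0.4 -0.3 -0.2] q6 -2.409 yaw -2.733 tilt [-0.9998 -0.0139 -0.0162]  -> shift [138.8  96.9 -54.6] turn 0.21196327459631092
```

Request:
move_arm(
  rows=[
    [[5, 25, -15], 0.08, 60],
    [[15, 55, -32], 0.16, 60],
    [[30, 80, -47], 0.21, 60],
    [[45, 96, -56], 0.21, 60],
    [[54, 96, -56], 0.21, 60],
    [[54, 96, -56], 0.21, 60],
  ],
)

```text
clock: 18.13
position: [0.5021, -0.2743, 0.0971]
ee_rot: [-0.45, 0.552, -0.447, -0.541]
contact_force: [-0.5, 0.1, 0.1]
width: 0.0601
```

Run:
```python
from h import *
a=J(-.024,-.078); to(*a,.015,PSI)
s=manip.get_state();print(s['qpos'])
show(viewer.get_image("wrist"),"pics/h_w.png")
```

```text
clock 18.13 pos [ 0.5021 -0.2743  0.0971] w 0.0601 F [-0.5  0.1  0.1] q6 -2.393 yaw -2.945 tilt [-0.9999 -0.0129 -0.0088]  -> shift [82.1 -1.4 -0.1] turn -0.0007676718897577928
[-0.62377029  0.36953304  1.7237218   0.0040221   1.03306627 -2.3927756 ]
```

View pics/h_w.png

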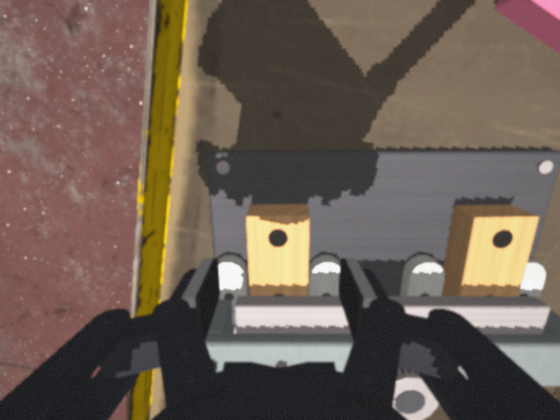

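Request:
move_arm(
  rows=[
    [[25, -1, 0], 0, 60],
    [[50, -1, 0], 0, 60],
    [[70, -1, 0], 0, 60],
    [[80, -1, 0], 0, 60],
    [[82, -1, 0], 0, 60],
    [[82, -1, 0], 0, 60],
  ],
)

```text
clock: 18.68
position: [0.5065, -0.274, 0.0164]
ee_rot: [-0.45, 0.553, -0.446, -0.541]
contact_force: [-0.4, -0.6, -0.7]
width: 0.0599
```

Run:
```python
from h import *
a=J(-.024,-.078); to(*a,.015,PSI)
show(viewer.get_image("wrist"),"pics/i_w.png")
```

```text
clock 18.68 pos [ 0.5065 -0.274   0.0164] w 0.0599 F [-0.4 -0.6 -0.7] q6 -2.392 yaw -2.943 tilt [-0.9998 -0.0148 -0.0102]  -> shift [ 1.4  1.8 -0.2] turn 0.0015821294789368778
```

View pics/i_w.png

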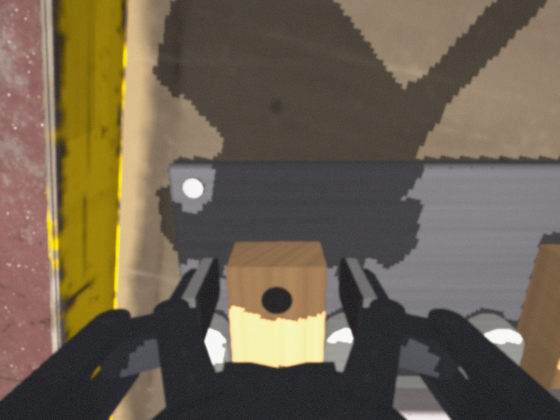

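Request:
move_arm(
  rows=[
    [[0, 0, 0], 0, 35],
    [[0, 0, 0], 0, 35],
    [[0, 0, 0], 0, 35],
    [[0, 0, 0], 0, 35],
    [[-1, 5, 0], 0, 35],
    [[-1, 20, 0], 0, 35],
    [[-1, 40, 0], 0, 35],
    [[-1, 60, 0], 0, 35],
  ],
  force=50,
)

```text
clock: 19.4
position: [0.4506, -0.2881, 0.019]
ee_rot: [-0.45, 0.556, -0.446, -0.537]
contact_force: [2.9, 0.8, 6.8]
width: 0.0429
```

Run:
```python
from h import *
a=J(-.024,-.078); to(*a,.015,PSI)
show(viewer.get_image("wrist"),"pics/j_w.png")
```

```text
clock 19.40 pos [ 0.4506 -0.2881  0.019 ] w 0.0429 F [2.9 0.8 6.8] q6 -2.479 yaw -2.943 tilt [-0.9996 -0.0219 -0.0167]  -> shift [  5.2 -55.6   2.7] turn 0.0011485409915756861
```

View pics/j_w.png

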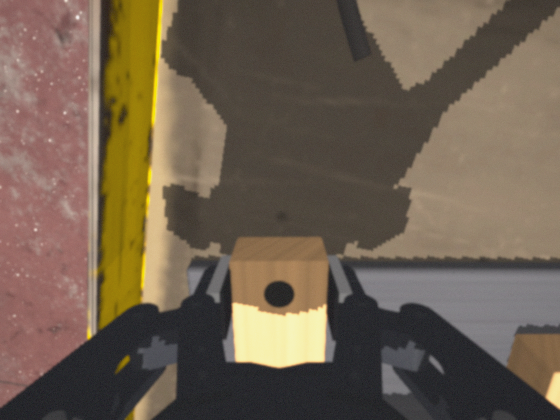

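Run:
```python
from h import *
to(.55,.0,.17,PSI)
C={n:viewer.get_calibration(n) for n in("scene","side")}
for n in C:
    im=viewer.get_image(n); 
    for t,z in {"lid_center":.002,"blank_1_center":.014}.items():
        for d in finder.trace(t,n)[:3]: print(t,n,round(d['score'],2),np.round(d['centre'],1),onplane(C[n],d['centre'],z).round(4))
    if n=='side': show(im[190:350,140:320],"pics/j_s.png",3.5)
    else: show(im[190:330,130:310],"pics/j_c.png",3.5)
```

```text
clock 19.45 pos [ 0.4469 -0.2882  0.0191] w 0.0430 F [-1.4 -1.3  7.9] q6 -2.480 yaw -2.944 tilt [-0.9997 -0.0185 -0.0156]  -> shift [-152.1 -160.5  260. ] turn 0.0006592130972720156
lid_center scene 0.7 [198.8 234.1] [0.6871 0.1013 0.002 ]
blank_1_center scene 0.88 [277.3 248.9] [0.4907 0.0349 0.014 ]
blank_1_center scene 0.82 [241.  279.6] [0.4511 0.1626 0.014 ]
lid_center side 0.8 [198.1 249. ] [0.6692 0.1006 0.002 ]
blank_1_center side 0.9 [284.3 245.3] [0.4865 0.0394 0.014 ]
blank_1_center side 0.58 [282.6 284.7] [0.452  0.1545 0.014 ]
```

View pics/j_s.png

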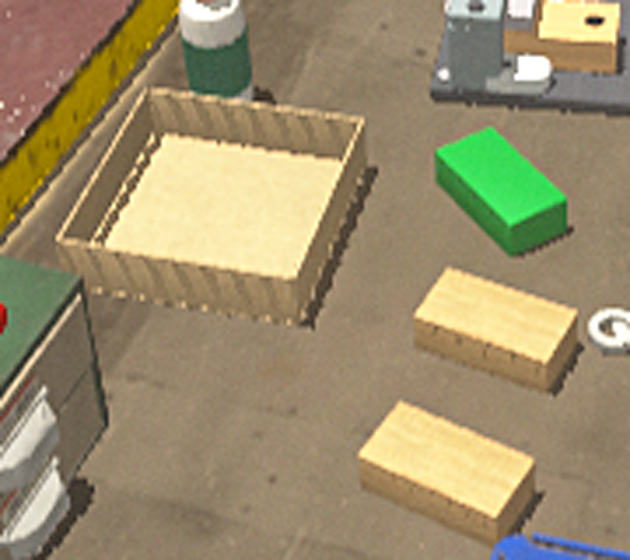

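View pics/j_c.png

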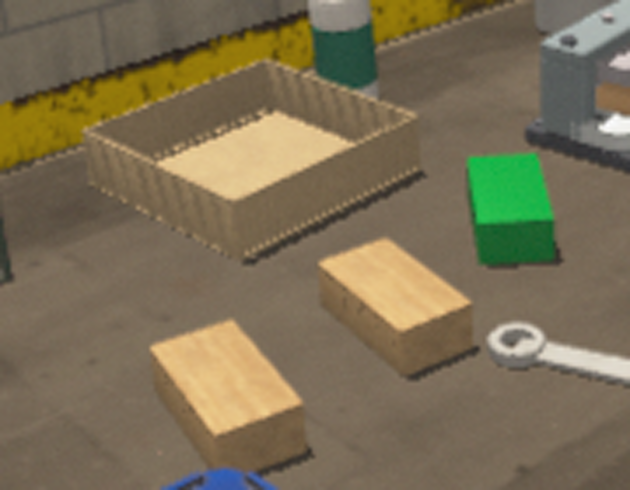

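```bash
cat > boxfit.py <<'E'
from h import *
np.set_printoptions(precision=4,suppress=True)
def boxfit(cams,pts,lx,ly,z,order,x0):
    # corners in local frame given as list (sx,sy)
    L=np.array([(a*lx/2,b*ly/2,z) for a,b in order])
    def f(p):
        cs,sn=np.cos(p[2]),np.sin(p[2]); X=L@np.array([[cs,-sn,0],[sn,cs,0],[0,0,1]]).T+[p[0],p[1],0]
        return np.r_[tuple((proj(c,X)-u).ravel() for c,u in zip(cams,pts))]
    r=least_squares(f,x0,loss='soft_l1'); return r.x,r.fun.reshape(-1,2)
E
python3 - <<'E'
from boxfit import *
C={n:viewer.get_calibration(n) for n in("scene","side")}
cs=[C['side'],C['scene']]
S=lambda a:np.array(a)/3.5+[140,190]; G=lambda a:np.array(a)/3.5+[130,190]
x,r=boxfit(cs,[S([[62,240],[299,278],[366,119],[150,90]]),G([[87,132],[236,200],[418,117],[268,62]])],.15,.15,.04,[(1,1),(-1,1),(-1,-1),(1,-1)],[.68,.1,0]);print(x,r.round(1).tolist())
# blanks: order L,F,R,N ; long edge F->R : local y axis = R->F direction.. 
o=[(1,1),(-1,1),(-1,-1),(1,-1)]
x,r=boxfit(cs,[S([[413,318],[452,268],[578,318],[545,360]]),G([[320,266],[385,238],[470,302],[403,332]])],.044,.085,.028,o,[.455,.155,-1.7]);print(x,r.round(1).tolist())
x,r=boxfit(cs,[S([[360,455],[402,402],[535,460],[500,510]]),G([[150,348],[232,320],[302,402],[220,440]])],.044,.085,.028,o,[.44,.24,-1.7]);print(x,r.round(1).tolist())
E
```

```text
[0.65   0.1107 0.1092] [[-1.1, 0.4], [-0.1, 0.6], [0.4, 0.1], [-0.7, -0.6], [-0.7, -0.3], [0.6, 1.0], [1.6, -0.2], [0.4, -0.8]]
[ 0.4527  0.157  -0.7781] [[0.2, -0.5], [-1.5, 28.3], [0.5, 0.0], [-0.3, -25.7], [-0.2, -0.7], [-22.5, 20.0], [0.7, 1.9], [21.1, -19.4]]
[ 0.4452  0.2643 -0.8106] [[-1.0, -0.2], [-4.0, 32.2], [0.3, 0.4], [0.2, -30.2], [0.4, -0.4], [-30.9, 23.0], [1.1, 0.9], [29.5, -25.5]]
```

Request:
move_arm(
  rows=[
    [[-15, 0, 0], 0, 35],
    [[-45, 0, 0], 0, 35],
    [[-80, 0, 5], 0, 35],
    [[-115, -10, 25], 0, 35],
    [[-145, -25, 55], 0.02, 35],
    [[-150, -45, 90], 0.05, 35],
    [[-150, -65, 125], 0.08, 35],
    [[-150, -80, 150], 0.08, 35],
  ],
)

```text
clock: 20.42
position: [0.4935, -0.1209, 0.1695]
ee_rot: [-0.471, 0.536, -0.468, -0.521]
contact_force: [0.1, -0.4, -1.1]
width: 0.0431
```

Run:
```python
from h import *
to(.645,.083,.15,np.pi+.109)
to(.645,.083,.010,np.pi+.109)
```

```text
clock 20.42 pos [ 0.4935 -0.1209  0.1695] w 0.0431 F [ 0.1 -0.4 -1.1] q6 -2.063 yaw -3.023 tilt [-0.9997 -0.0187 -0.0132]  -> shift [  20.3 -174.1  185. ] turn 0.00913155112537467
clock 20.42 pos [ 0.4935 -0.1209  0.1695] w 0.0431 F [ 0.1 -0.4 -1.1] q6 -2.063 yaw -3.023 tilt [-0.9997 -0.0187 -0.0132]  -> shift [ 160.2 -171.4  186.8] turn 0.00913155112537467
```

Request:
move_arm(
  rows=[
    [[0, -5, 35], 0, 35],
    [[0, -10, 75], 0, 35],
    [[0, -17, 115], 0, 35],
    [[0, -24, 155], 0, 35],
    [[0, -40, 185], 0, 35],
    [[0, -70, 198], 0, 35],
    [[0, -105, 195], 0, 35],
    [[5, -140, 190], 0.01, 35],
  ],
)

```text
clock: 21.08
position: [0.6109, 0.0861, 0.1658]
ee_rot: [-0.474, 0.535, -0.469, -0.519]
contact_force: [0.6, -0.8, 0.2]
width: 0.0434
```

Run:
```python
from h import *
to(.645,.083,.07,np.pi+.109)
to(.645,.083,.010,np.pi+.109)
show(viewer.get_image("wrist"),"pics/k_w.png")
```

```text
clock 21.08 pos [0.6109 0.0861 0.1658] w 0.0434 F [ 0.6 -0.8  0.2] q6 -1.644 yaw -3.030 tilt [-0.9997 -0.0205 -0.013 ]  -> shift [ 96.5 -31.5  -5.6] turn 0.0021466795068931788
clock 21.08 pos [0.6109 0.0861 0.1658] w 0.0434 F [ 0.6 -0.8  0.2] q6 -1.644 yaw -3.030 tilt [-0.9997 -0.0205 -0.013 ]  -> shift [156.5 -30.3  -4.8] turn 0.0021466795068931788
```

View pics/k_w.png

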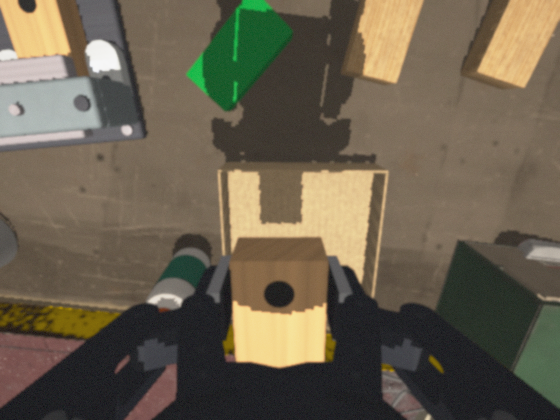

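Run:
```python
from h import *
c=viewer.get_calibration("wrist")
cs,sn=np.cos(.109),np.sin(.109)
for u,v,z in [(-.075,-.075,.04),(-.075,.075,.04),(-.073,-.073,.002),(-.073,.073,.002)]:
    print(proj(c,[[.65+cs*u-sn*v,.1107+sn*u+cs*v,z]]))
print(onplane(c,(220,171),.04),onplane(c,(388,171),.04),)
print(onplane(c,(165,265),.10))
```

```text
[[219.46150046 153.29417314]]
[[394.33259595 153.46847282]]
[[229.24843639 149.56550805]]
[[378.72126958 149.68956501]]
[0.59902558 0.02914982 0.04      ] [0.5827854  0.17511569 0.04      ]
[0.6623089  0.00191624 0.1       ]
```

Run:
```python
from h import *
for n in ("side","scene"):
    im=viewer.get_image(n)
    if n=='side': show(im[190:350,140:320],"pics/l_s.png",3.5)
    else: show(im[190:330,130:310],"pics/l_c.png",3.5)
```

```text
(no output)
```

View pics/l_s.png

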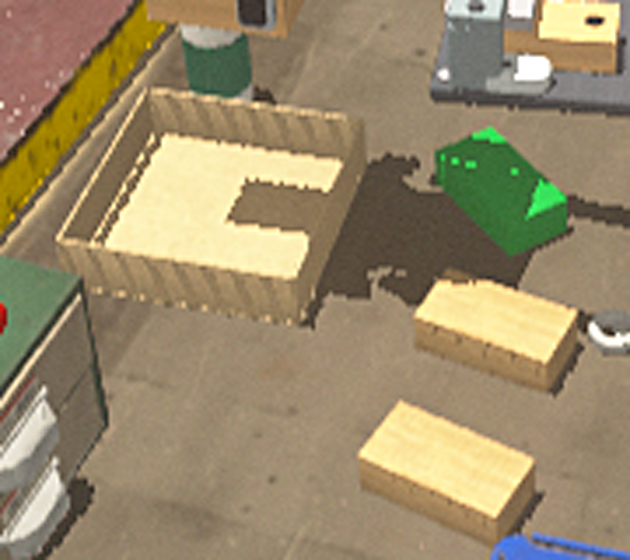

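View pics/l_c.png

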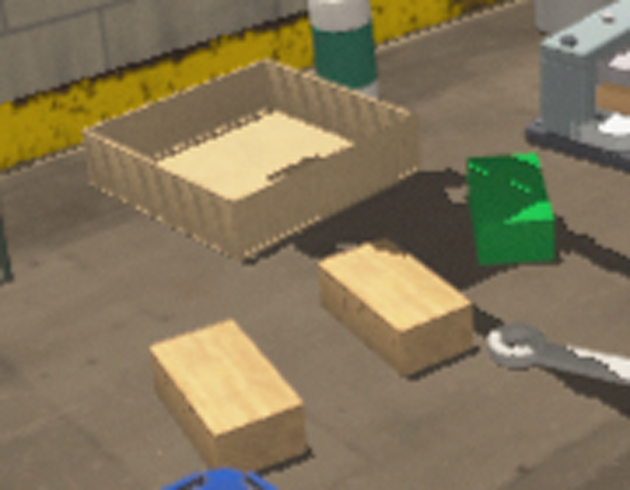

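Run:
```python
from boxfit import *
c=viewer.get_calibration("wrist")
x,y=J(.087,.131); print("base corner",proj(c,[[x,y,.012]]), "obs ~143,135")
x,y=J(.074,.130); print("beam corner",proj(c,[[x,y,.076]]), "obs ~105,133")
C={n:viewer.get_calibration(n) for n in("scene","side")}
cs=[C['side'],C['scene']]
S=lambda a:np.array(a)/3.5+[140,190]; G=lambda a:np.array(a)/3.5+[130,190]
o=[(1,1),(-1,1),(-1,-1),(1,-1)]
for z in (.036,.04,.044):
  for k in ([0],[1],[0,1]):
    x,r=boxfit([cs[i] for i in k],[[S([[62,240],[299,278],[366,119],[150,90]]),G([[87,132],[236,200],[418,117],[268,62]])][i] for i in k],.15,.15,z,o,[.68,.1,0]);print(z,k,x,abs(r).mean())
s=manip.get_state(); R=quat2R(s['ee_rot']); print(R[:,0], s['position'], -c['R'].T@c['t']-s['position'], c['R'][2])
```

```text
base corner [[145.5142 138.4536]] obs ~143,135
beam corner [[102.9548 128.5527]] obs ~105,133
0.036 [0] [0.6518 0.1059 0.1115] 0.30177687392921015
0.036 [1] [0.6584 0.1068 0.1068] 0.39253237714785527
0.036 [0, 1] [0.6533 0.1072 0.1109] 0.7566952391781463
0.04 [0] [0.6496 0.1097 0.1109] 0.43866212932195126
0.04 [1] [0.6513 0.1111 0.1072] 0.5742597743215079
0.04 [0, 1] [0.65   0.1107 0.1092] 0.5850738294183895
0.044 [0] [0.6474 0.1136 0.11  ] 0.5739047549386243
0.044 [1] [0.6441 0.1154 0.1077] 0.7658156153381412
0.044 [0, 1] [0.6468 0.114  0.1088] 0.7224443775077702
[ 0.0191 -0.0113 -0.9998] [0.6117 0.0839 0.1633] [-0.0796 -0.0061  0.1429] [ 0.3158  0.0217 -0.9486]
```

Run:
```python
from h import *
c=viewer.get_calibration("wrist"); im=viewer.get_image("wrist")
cs,sn=np.cos(.109),np.sin(.109)
im=im.copy()
for u,v,z in [(-.075,-.075,.04),(-.075,.075,.04),(-.075,-.075,.0),(-.075,.075,.0),(.075,.075,.04),(-.0,.075,.04)]:
    p=proj(c,[[.65+cs*u-sn*v,.1107+sn*u+cs*v,z]])[0]; cv2.circle(im,tuple(int(round(a)) for a in p),2,(255,0,0) if z else (0,0,255),1)
show(im[100:330,180:420],"pics/m.png",2.5)
C=viewer.get_calibration("side"); im=viewer.get_image("side").copy()
for u,v,z in [(-.075,-.075,.04),(-.075,.075,.04),(-.075,-.075,.0),(-.075,.075,.0),(.075,.075,.04),(.075,-.075,.04)]:
    p=proj(C,[[.65+cs*u-sn*v,.1107+sn*u+cs*v,z]])[0]; cv2.circle(im,tuple(int(round(a)) for a in p),2,(255,0,0) if z else (0,0,255),1)
show(im[190:350,140:320],"pics/m2.png",3.5)
```

```text
(no output)
```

View pics/m.png

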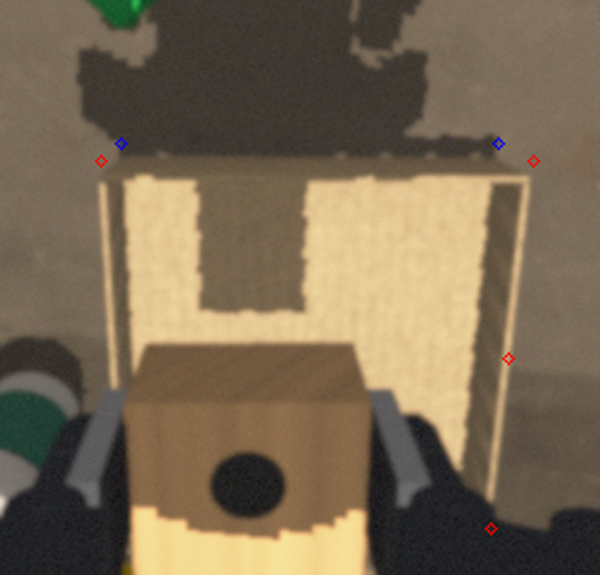

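View pics/m2.png

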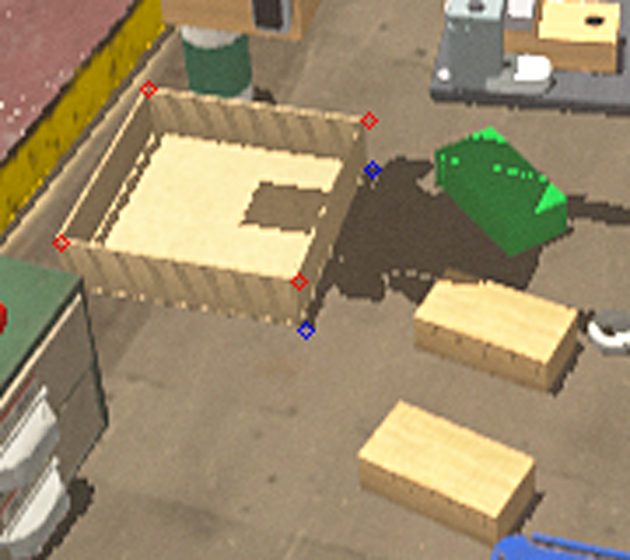

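```bash
python3 -c "
from h import *
to(.646,.083,.07,np.pi+.109)
to(.646,.083,.010,np.pi+.109)"
```

```text
clock 21.33 pos [0.609  0.0839 0.1638] w 0.0429 F [-0.9 -0.4 -0.7] q6 -1.644 yaw -3.034 tilt [-0.9998 -0.016  -0.0128]  -> shift [ 94.4 -35.2  -3.7] turn -0.00109165335584116
clock 21.33 pos [0.609  0.0839 0.1638] w 0.0429 F [-0.9 -0.4 -0.7] q6 -1.644 yaw -3.034 tilt [-0.9998 -0.016  -0.0128]  -> shift [154.4 -34.2  -2.9] turn -0.00109165335584116
```

Request:
move_arm(
  rows=[
    [[5, -20, -2], 0, 35],
    [[25, -33, -3], 0, 35],
    [[60, -35, -3], 0, 35],
    [[95, -35, -3], 0, 35],
    [[125, -34, -3], 0, 35],
    [[140, -34, -3], 0, 35],
    [[148, -34, -3], 0, 35],
    [[148, -34, -3], 0, 35],
  ],
)

```text
clock: 22.0
position: [0.6433, 0.0825, 0.015]
ee_rot: [-0.473, 0.532, -0.472, -0.52]
contact_force: [-0.3, 0.6, -0.5]
width: 0.0431
```

Run:
```python
from h import *
to(.646,.083,.010,np.pi+.109)
show(viewer.get_image("wrist"),"pics/n_w.png")
im=viewer.get_image("side");show(im[170:330,140:320],"pics/n_s.png",3.5)
to(.646,.083,.010,np.pi+.109)
```

```text
clock 22.00 pos [0.6433 0.0825 0.015 ] w 0.0431 F [-0.3  0.6 -0.5] q6 -1.643 yaw -3.034 tilt [-0.9999 -0.0117 -0.0125]  -> shift [ 5.  -2.7  0.2] turn -0.001554641342163876
clock 22.10 pos [0.646  0.0828 0.0177] w 0.0431 F [ 0.1 -0.3 -0.6] q6 -1.643 yaw -3.034 tilt [-0.9998 -0.0176 -0.013 ]  -> shift [7.7 0.1 0.3] turn -0.0012726017353337227
```

View pics/n_w.png

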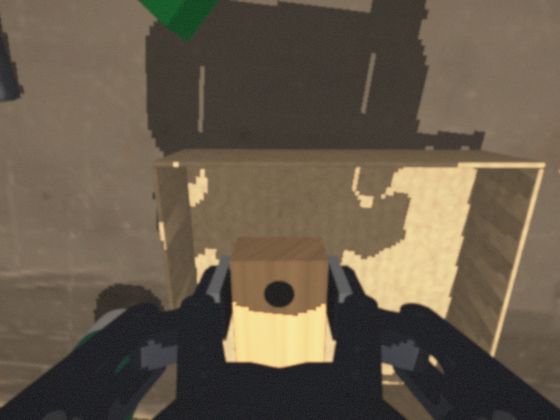

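View pics/n_s.png

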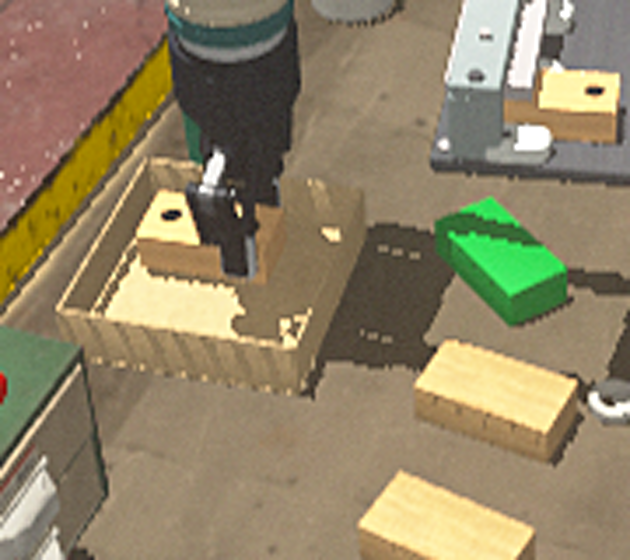

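Request:
move_arm(
  rows=[
    [[3, 0, 0], 0, 35],
    [[6, 0, 0], 0, 35],
    [[7, 0, 0], 0, 35],
    [[7, 0, 0], 0, 51],
    [[7, 0, 0], 0, 51],
    [[7, 0, 0], 0, 51],
    [[-10, 0, 0], 0, 51],
    [[-40, 0, 0], 0, 51],
  ],
)

```text
clock: 22.77
position: [0.6423, 0.0831, 0.0547]
ee_rot: [-0.472, 0.532, -0.473, -0.521]
contact_force: [-0.2, 0.3, 0.1]
width: 0.0512
```

Run:
```python
from h import *
to(.5,.083,.16,PSI)
a=J(-.024,.078);print(a)
to(*a,.1,PSI)
```

```text
clock 22.77 pos [0.6423 0.0831 0.0547] w 0.0512 F [-0.2  0.3  0.1] q6 -1.644 yaw -3.034 tilt [-0.9999 -0.0094 -0.0124]  -> shift [-106.8  140.5   13.9] turn -0.08942395620948496
(np.float64(0.4741974009746399), np.float64(-0.12160614017287324))
clock 22.77 pos [0.6423 0.0831 0.0547] w 0.0512 F [-0.2  0.3  0.1] q6 -1.644 yaw -3.034 tilt [-0.9999 -0.0094 -0.0124]  -> shift [ -44.8  188.7 -186. ] turn -0.08942395620948496
```

Request:
move_arm(
  rows=[
    [[-35, 2, 0], 0, 60],
    [[-60, 25, 0], -0.02, 60],
    [[-65, 60, -10], -0.04, 60],
    [[-65, 95, -35], -0.06, 60],
    [[-60, 125, -65], -0.08, 60],
    [[-55, 150, -95], -0.09, 60],
    [[-50, 170, -130], -0.09, 60],
    [[-48, 188, -165], -0.09, 60],
  ],
)

```text
clock: 23.43
position: [0.4705, -0.1013, 0.1029]
ee_rot: [-0.447, 0.552, -0.449, -0.542]
contact_force: [1.1, -1.1, -0.2]
width: 0.06
```

Request:
move_arm(
  rows=[
    [[0, 5, -18], 0, 60],
    [[0, 5, -18], 0, 60],
    [[0, 5, -18], 0, 60],
  ],
)

```text
clock: 23.68
position: [0.4693, -0.1208, 0.1034]
ee_rot: [-0.448, 0.552, -0.449, -0.541]
contact_force: [-0.0, 1.3, 1.0]
width: 0.0602
```

Run:
```python
from h import *
a=J(-.024,.078)
to(*a,.015,PSI)
show(viewer.get_image("wrist"),"pics/o_w.png")
to(*a,.015,PSI)
```

```text
clock 23.68 pos [ 0.4693 -0.1208  0.1034] w 0.0602 F [-0.   1.3  1. ] q6 -2.154 yaw -2.946 tilt [-0.9999 -0.0088 -0.013 ]  -> shift [88.5 -3.9 -0.6] turn -0.001119480092100389
clock 23.73 pos [ 0.4694 -0.1198  0.1033] w 0.0599 F [ 0.1  0.5 -0.1] q6 -2.154 yaw -2.944 tilt [-0.9999 -0.0086 -0.0126]  -> shift [88.4 -3.6 -1.6] turn 0.0004719912050106245
```

View pics/o_w.png

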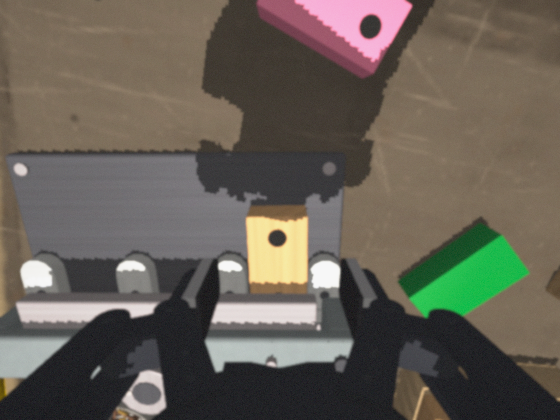

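Centred over the bay‑1 block (247–308, hole 278,238). Descend, grip, and pull.

Request:
move_arm(
  rows=[
    [[30, -2, -1], 0, 60],
    [[60, -3, -1], 0, 60],
    [[80, -3, -1], 0, 60],
    [[87, -3, -1], 0, 60],
    [[87, -3, -1], 0, 60],
    [[87, -3, -1], 0, 35],
    [[87, -3, -1], 0, 35],
    [[87, -3, -1], 0, 35],
  ],
)

```text
clock: 24.4
position: [0.4748, -0.1212, 0.0178]
ee_rot: [-0.448, 0.553, -0.448, -0.541]
contact_force: [-0.3, -0.1, -0.1]
width: 0.0431
```

Run:
```python
from h import *
a=J(-.024,.078)
to(*a,.015,PSI)
```

```text
clock 24.40 pos [ 0.4748 -0.1212  0.0178] w 0.0431 F [-0.3 -0.1 -0.1] q6 -2.151 yaw -2.944 tilt [-0.9998 -0.0112 -0.0142]  -> shift [ 2.7  0.6 -0.2] turn 0.0010342887547665214
```

Request:
move_arm(
  rows=[
    [[0, 0, 0], 0, 35],
    [[-1, 8, 0], 0, 35],
    [[-2, 25, 0], 0, 35],
    [[-2, 45, 0], 0, 35],
    [[-2, 62, 0], 0, 35],
    [[-6, 65, 0], 0, 35],
    [[-35, 65, 0], 0, 35],
    [[-70, 65, 5], 0, 35],
  ],
)

```text
clock: 25.07
position: [0.4077, -0.1283, 0.0867]
ee_rot: [-0.448, 0.552, -0.449, -0.542]
contact_force: [1.1, -0.8, -1.1]
width: 0.0429
```

Run:
```python
from h import *
cs,sn=np.cos(.109),np.sin(.109)
u,v=-.052,.028
g=(.653+cs*u-sn*v,.1107+sn*u+cs*v);print(g)
to(.5,.12,.13,np.pi+.109)
to(*g,.13,np.pi+.109)
show(viewer.get_image("wrist"),"pics/p_w.png")
```

```text
(np.float64(0.5982626401579756), np.float64(0.1328770475384964))
clock 25.07 pos [ 0.4077 -0.1283  0.0867] w 0.0429 F [ 1.1 -0.8 -1.1] q6 -2.228 yaw -2.945 tilt [-0.9999 -0.0081 -0.0119]  -> shift [ -44.8 -139.3  225. ] turn 0.0873131590315861
clock 25.07 pos [ 0.4077 -0.1283  0.0867] w 0.0429 F [ 1.1 -0.8 -1.1] q6 -2.228 yaw -2.945 tilt [-0.9999 -0.0081 -0.0119]  -> shift [ -44.  -238.2  218.5] turn 0.0873131590315861
```

View pics/p_w.png

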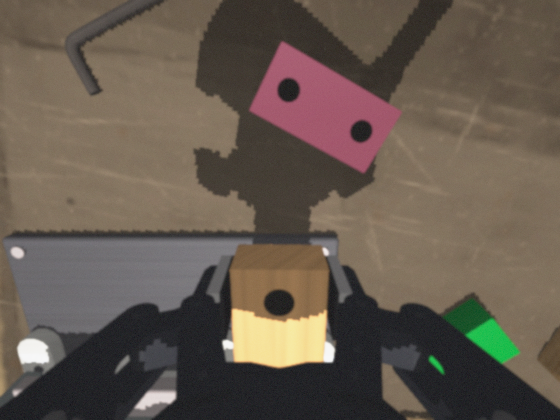

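Request:
move_arm(
  rows=[
    [[-20, -10, 20], 0.01, 35],
    [[-40, -25, 50], 0.02, 35],
    [[-50, -40, 85], 0.04, 35],
    [[-50, -55, 120], 0.06, 35],
    [[-50, -75, 155], 0.08, 35],
    [[-50, -100, 185], 0.087, 35],
    [[-48, -130, 208], 0.087, 35],
    [[-46, -160, 218], 0.087, 35],
  ],
)

```text
clock: 25.78
position: [0.5257, 0.1203, 0.1392]
ee_rot: [-0.473, 0.537, -0.469, -0.518]
contact_force: [0.7, -1.2, -0.7]
width: 0.043
```

Run:
```python
from h import *
g=(.598,.133)
to(*g,.13,np.pi+.109)
C={n:viewer.get_calibration(n) for n in("scene","side")}
im=viewer.get_image("side");show(im[170:330,140:320],"pics/q_s.png",3.5)
show(viewer.get_image("wrist"),"pics/q_w.png")
to(*g,.13,np.pi+.109)
```

```text
clock 25.78 pos [0.5257 0.1203 0.1392] w 0.0430 F [ 0.7 -1.2 -0.7] q6 -1.568 yaw -3.029 tilt [-0.9996 -0.0226 -0.0162]  -> shift [ 10.8 -73.    4.6] turn 0.003864274529414402
clock 25.88 pos [0.5306 0.1196 0.139 ] w 0.0431 F [-0.  -0.6 -0.3] q6 -1.571 yaw -3.028 tilt [-0.9995 -0.0277 -0.0168]  -> shift [ 10.8 -68.2   5.8] turn 0.004359381637916826
```

View pics/q_s.png

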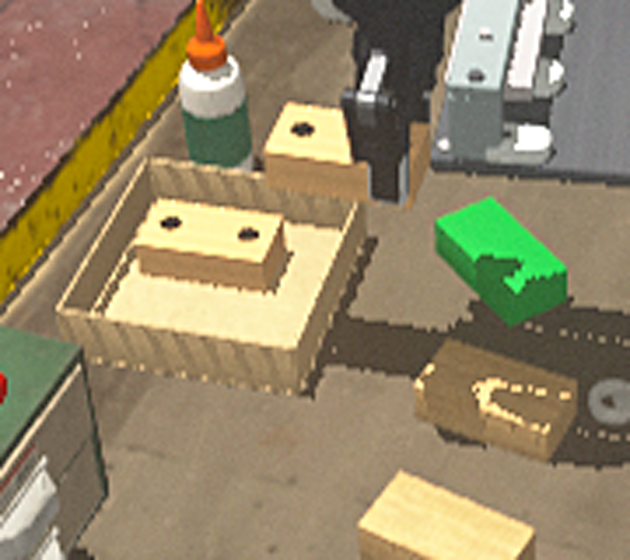

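View pics/q_w.png

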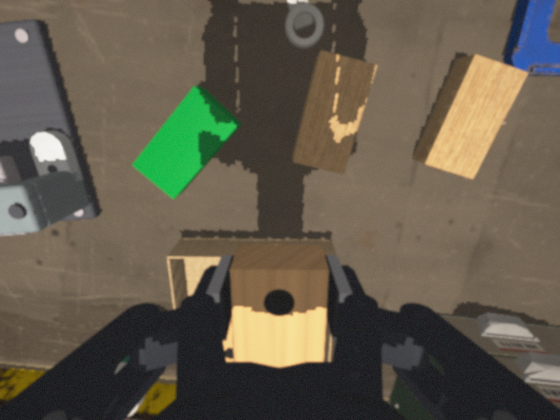

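Request:
move_arm(
  rows=[
    [[0, -25, 2], 0, 35],
    [[5, -55, 5], 0, 35],
    [[20, -67, 6], 0, 35],
    [[50, -68, 6], 0, 35],
    [[80, -67, 6], 0, 35],
    [[105, -66, 6], 0, 35],
    [[115, -66, 6], 0, 35],
    [[115, -66, 6], 0, 35],
  ],
)

```text
clock: 26.55
position: [0.5966, 0.1308, 0.0234]
ee_rot: [-0.473, 0.537, -0.469, -0.518]
contact_force: [-0.4, -0.6, -0.4]
width: 0.0432
```

Run:
```python
from h import *
g=(.598,.133)
to(*g,.010,np.pi+.109)
im=viewer.get_image("side");show(im[170:330,140:320],"pics/r_s.png",3.5)
im=viewer.get_image("scene");show(im[180:300,130:290],"pics/r_c.png",3.5)
show(viewer.get_image("wrist"),"pics/r_w.png")
to(*g,.010,np.pi+.109)
```

```text
clock 26.55 pos [0.5966 0.1308 0.0234] w 0.0432 F [-0.4 -0.6 -0.4] q6 -1.558 yaw -3.029 tilt [-0.9996 -0.022  -0.0168]  -> shift [13.4 -1.3  2.2] turn 0.0037662668813336353
clock 26.70 pos [0.6003 0.1315 0.0275] w 0.0434 F [0.4 0.1 0.4] q6 -1.558 yaw -3.028 tilt [-0.9994 -0.0309 -0.0168]  -> shift [17.4  2.6  2. ] turn 0.004138080225025931
```

View pics/r_s.png

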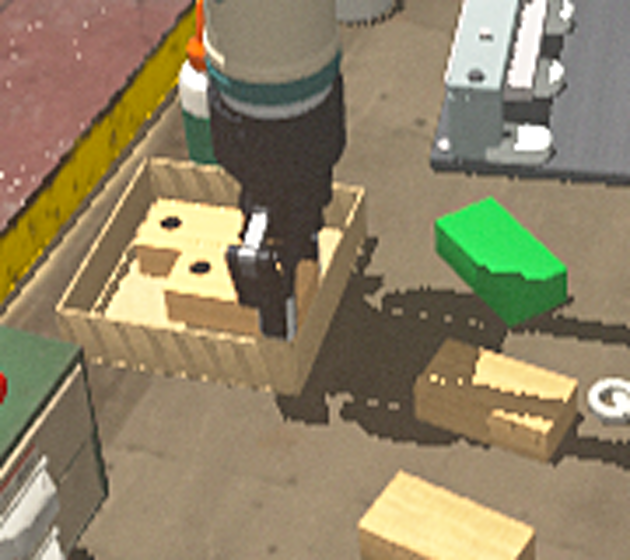

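View pics/r_w.png

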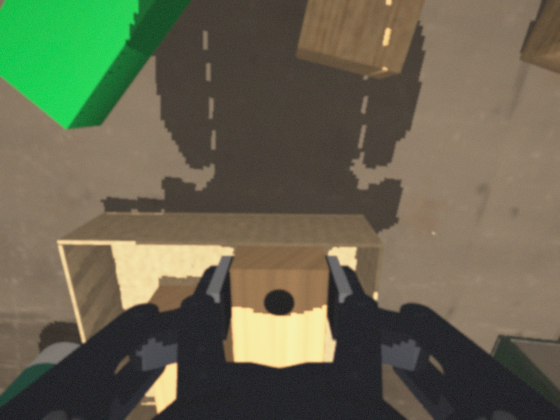

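Request:
move_arm(
  rows=[
    [[5, -4, 0], 0, 35],
    [[11, -5, 0], 0, 35],
    [[16, -5, 0], 0, 35],
    [[18, -5, 0], 0, 35],
    [[18, -5, 0], 0, 35],
  ],
)

```text
clock: 27.12
position: [0.6052, 0.1318, 0.0089]
ee_rot: [-0.475, 0.539, -0.467, -0.516]
contact_force: [-0.4, 1.1, -1.1]
width: 0.0427
```

Run:
```python
from h import *
g=(.602,.133)
to(*g,.010,np.pi+.109)
im=viewer.get_image("side");show(im[170:330,140:320],"pics/s_s.png",3.5)
show(viewer.get_image("wrist"),"pics/s_w.png")
to(*g,.010,np.pi+.109)
```

```text
clock 27.12 pos [0.6052 0.1318 0.0089] w 0.0427 F [-0.4  1.1 -1.1] q6 -1.558 yaw -3.028 tilt [-0.9994 -0.0294 -0.0168]  -> shift [-1.2  3.   1.6] turn 0.004163133972760136
clock 27.22 pos [0.6056 0.1318 0.0094] w 0.0428 F [-0.4 -0.5 -1.3] q6 -1.558 yaw -3.028 tilt [-0.9994 -0.0303 -0.0168]  -> shift [-0.7  3.4  1.5] turn 0.004114928141113694
```

View pics/s_w.png

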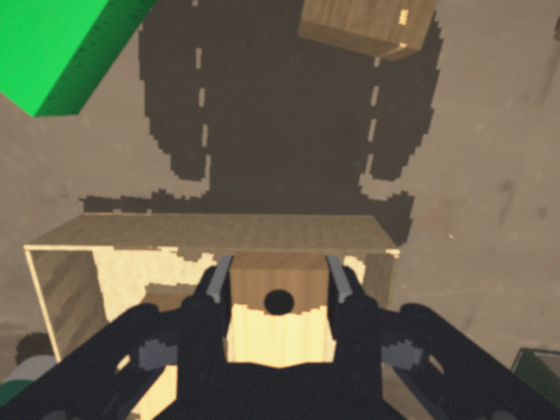

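Request:
move_arm(
  rows=[
    [[0, 0, 0], 0, 50],
    [[0, 0, 0], 0, 50],
    [[0, 0, 0], 0, 50],
    [[-15, 0, 0], 0, 50],
    [[-45, 0, 0], 0, 50],
    [[-80, 0, 0], 0, 50],
    [[-80, 0, 0], 0, 50],
  ],
)

```text
clock: 27.8
position: [0.6076, 0.1336, 0.0963]
ee_rot: [-0.478, 0.542, -0.463, -0.513]
contact_force: [1.0, -0.1, 0.4]
width: 0.0501
```

Run:
```python
from h import *
to(.5,.13,.15)
c=viewer.get_calibration("wrist")
show(viewer.get_image("wrist"),"pics/t_w.png")
to(.5,.13,.15)
im=viewer.get_image("side");show(im[170:330,140:320],"pics/t_s.png",3.5)
for d in finder.look_for("blank_1_center","wrist")[:4]: print(d, onplane(c,d['centre'],.014))
```

```text
clock 27.80 pos [0.6076 0.1336 0.0963] w 0.0501 F [ 1.  -0.1  0.4] q6 -1.560 yaw -3.028 tilt [-0.9989 -0.0432 -0.0167]  -> shift [-58.4 104.9   7.6] turn None
clock 27.85 pos [0.6062 0.1334 0.0938] w 0.0502 F [ 0.3  0.9 -0.8] q6 -1.560 yaw -3.028 tilt [-0.9991 -0.0398 -0.0168]  -> shift [-60.5 103.6   7.7] turn None
{'centre': [145.6, 39.2], 'score': 0.81} [0.49789142 0.03371262 0.014     ]
{'centre': [335.2, 29.4], 'score': 0.6} [0.47908867 0.15429973 0.014     ]
```

View pics/t_s.png

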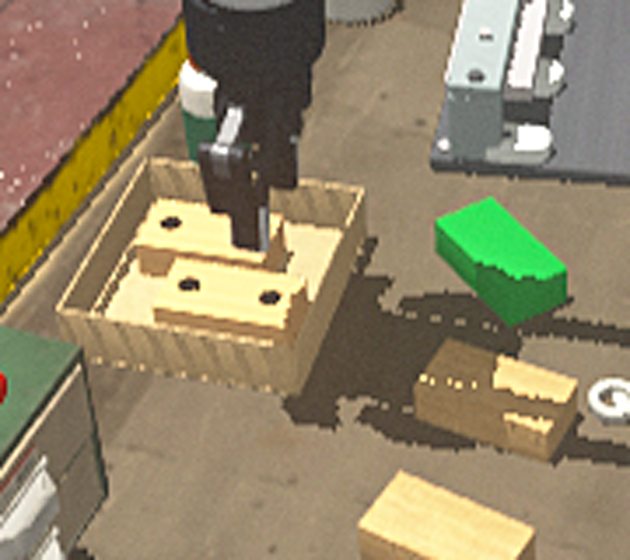

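View pics/t_w.png

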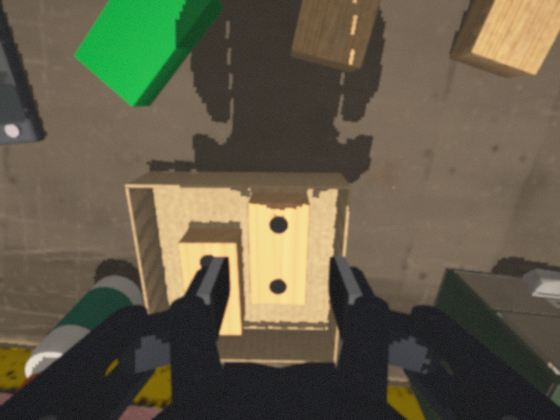

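Run:
```python
from h import *
np.set_printoptions(precision=4,suppress=True)
for i in range(10):
    s=manip.get_state(); R=quat2R(s['ee_rot']); print(s['clock'],s['position'],R[2],s['qpos'],s['qd'][:5])
    if i<9: viewer.get_image("side")
```

```text
27.95 [0.6031 0.1329 0.0899] [-0.9994 -0.0314 -0.0168] [ 0.1143  0.4298  1.6415 -0.0195  1.039  -1.5598] [0.0014 0.0265 0.0322 0.0008 0.0011]
28.0 [0.6023 0.1328 0.0889] [-0.9994 -0.0292 -0.0168] [ 0.1143  0.4308  1.6426 -0.0196  1.0391 -1.5598] [-0.0013  0.0165  0.0148 -0.001  -0.0002]
28.05 [0.6019 0.1327 0.0883] [-0.9995 -0.0279 -0.0168] [ 0.1142  0.4315  1.6431 -0.0196  1.0391 -1.5598] [-0.0003  0.0111  0.0042 -0.0005 -0.0017]
28.1 [0.6019 0.1328 0.088 ] [-0.9995 -0.0275 -0.0168] [ 0.1143  0.4319  1.6432 -0.0196  1.039  -1.5598] [ 0.0011  0.0063 -0.003   0.0009 -0.0002]
28.15 [0.6021 0.1327 0.088 ] [-0.9995 -0.0276 -0.0168] [ 0.1142  0.4321  1.643  -0.0196  1.039  -1.5598] [ 0.0013  0.0031 -0.0049  0.0008  0.0007]
28.2 [0.6022 0.1328 0.088 ] [-0.9995 -0.0278 -0.0168] [ 0.1142  0.4322  1.6427 -0.0196  1.0391 -1.5598] [ 0.002  -0.0012 -0.0055  0.0001 -0.0001]
28.25 [0.6024 0.1328 0.0882] [-0.9995 -0.0282 -0.0168] [ 0.1142  0.432   1.6424 -0.0195  1.0391 -1.5597] [-0.0004 -0.0017 -0.0061 -0.0009  0.0008]
28.3 [0.6025 0.1328 0.0884] [-0.9995 -0.0285 -0.0168] [ 0.1142  0.4319  1.6421 -0.0195  1.0391 -1.5598] [ 0.0003 -0.0043 -0.0045  0.0001 -0.0003]
28.35 [0.6027 0.1328 0.0886] [-0.9994 -0.029  -0.0168] [ 0.1143  0.4317  1.6419 -0.0196  1.0392 -1.5598] [-0.0008 -0.004  -0.0064 -0.0012  0.0008]
28.4 [0.6028 0.1328 0.0888] [-0.9994 -0.0293 -0.0168] [ 0.1142  0.4315  1.6417 -0.0196  1.0392 -1.5597] [ 0.0007 -0.0046 -0.0042 -0.0007 -0.0011]
```

Run:
```python
from boxfit import *
C={n:viewer.get_calibration(n) for n in("scene","side")}
cs=[C['side'],C['scene']]
S=lambda a:np.array(a)/3.5+[140,190]; G=lambda a:np.array(a)/3.5+[130,190]
o=[(-1,1),(1,1),(1,-1),(-1,-1)]
x,r=boxfit(cs,[S([[413,318],[452,268],[578,318],[545,360]]),G([[320,266],[385,238],[470,302],[403,332]])],.044,.085,.028,o,[.455,.155,-1.7]);print(x,r.round(1).tolist())
x,r=boxfit(cs,[S([[360,455],[402,402],[535,460],[500,510]]),G([[150,348],[232,320],[302,402],[220,440]])],.044,.085,.028,o,[.44,.24,-1.7]);print(x,r.round(1).tolist())
```

```text
[ 0.4542  0.1555 -1.6906] [[-0.2, -0.4], [-1.6, 0.1], [-0.0, -1.4], [0.5, 1.2], [-0.6, -0.7], [0.8, 0.2], [1.3, 0.7], [-0.5, 0.5]]
[ 0.4447  0.264  -1.7331] [[-0.7, 0.5], [-0.9, -0.1], [0.6, -0.3], [-0.4, 2.2], [0.1, 0.1], [0.6, 0.0], [2.0, 0.5], [-0.2, -0.6]]
```

```bash
python3 -c "
from h import *
to(.424,.159,.13,np.pi-.12)"
```

```text
clock 28.40 pos [0.6028 0.1328 0.0888] w 0.0500 F [ 0.4 -0.   0.1] q6 -1.560 yaw -3.029 tilt [-0.9994 -0.0293 -0.0168]  -> shift [-47.1 173.4  45.4] turn 0.23308398441630906
```

Request:
move_arm(
  rows=[
    [[-15, 25, 5], 0.04, 60],
    [[-30, 60, 15], 0.1, 60],
    [[-45, 95, 25], 0.16, 60],
    [[-47, 130, 35], 0.22, 60],
    [[-47, 160, 43], 0.233, 60],
    [[-47, 173, 45], 0.233, 60],
    [[-47, 173, 45], 0.233, 60],
    [[-47, 173, 45], 0.233, 60],
  ],
)

```text
clock: 29.07
position: [0.4254, 0.1588, 0.1304]
ee_rot: [0.535, -0.481, 0.523, 0.458]
contact_force: [0.8, -0.3, -0.4]
width: 0.0601
```

Run:
```python
from h import *
to(.424,.159,.006,np.pi-.12)
show(viewer.get_image("wrist"),"pics/u_w.png")
to(.424,.159,.006,np.pi-.12)
```

```text
clock 29.07 pos [0.4254 0.1588 0.1304] w 0.0601 F [ 0.8 -0.3 -0.4] q6 -1.219 yaw 3.023 tilt [-0.9994 -0.0348 -0.0091]  -> shift [124.2   5.7   1.2] turn 0.0010002767831109871
clock 29.12 pos [0.4265 0.1588 0.1304] w 0.0598 F [ 0.6  0.2 -0.1] q6 -1.219 yaw 3.022 tilt [-0.9993 -0.0354 -0.0089]  -> shift [124.2   6.9   1. ] turn 0.00038812943972477143
```

View pics/u_w.png

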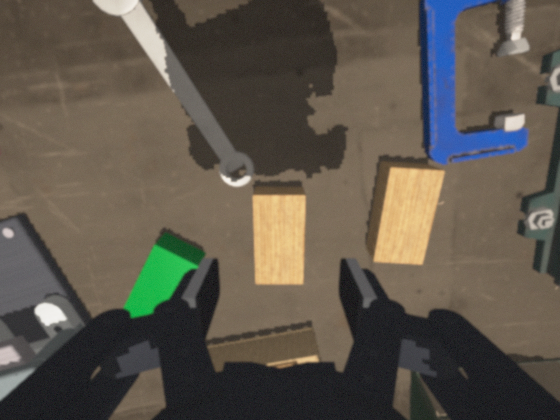

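Request:
move_arm(
  rows=[
    [[15, 2, 0], 0, 60],
    [[45, 3, 1], 0, 60],
    [[80, 3, 1], 0, 60],
    [[112, 3, 1], 0, 60],
  ],
)

```text
clock: 29.45
position: [0.4307, 0.1588, 0.0173]
ee_rot: [0.536, -0.481, 0.522, 0.457]
contact_force: [0.3, -0.1, -0.0]
width: 0.0602
```

Run:
```python
from h import *
to(.4284,.1586,.006,np.pi-.12)
```

```text
clock 29.45 pos [0.4307 0.1588 0.0173] w 0.0602 F [ 0.3 -0.1 -0. ] q6 -1.209 yaw 3.021 tilt [-0.9992 -0.0391 -0.0078]  -> shift [11.2  2.7 -0.4] turn -0.00018024675832428727
```

Request:
move_arm(
  rows=[
    [[8, 3, 0], 0, 60],
    [[11, 3, 0], 0, 60],
    [[11, 3, 0], 0, 60],
    [[11, 3, 0], 0, 35],
    [[11, 3, 0], 0, 35],
    [[11, 3, 0], 0, 35],
    [[11, 3, 0], 0, 35],
  ],
)

```text
clock: 30.03
position: [0.4292, 0.1592, 0.0072]
ee_rot: [0.537, -0.482, 0.521, 0.456]
contact_force: [-0.3, -0.6, 2.4]
width: 0.0433
```

Run:
```python
from h import *
to(.4284,.1586,.006,np.pi-.12)
show(viewer.get_image("wrist"),"pics/v_w.png")
to(.4284,.1586,.006,np.pi-.12)
```

```text
clock 30.03 pos [0.4292 0.1592 0.0072] w 0.0433 F [-0.3 -0.6  2.4] q6 -1.206 yaw 3.021 tilt [-0.9991 -0.0415 -0.0069]  -> shift [ 1.2  0.8 -0.7] turn -0.00026577411161365916
clock 30.08 pos [0.4292 0.1592 0.0072] w 0.0430 F [ 0.3 -0.4  3.1] q6 -1.206 yaw 3.021 tilt [-0.9991 -0.0417 -0.0069]  -> shift [ 1.2  0.8 -0.7] turn -0.00016457791689639123
```

View pics/v_w.png

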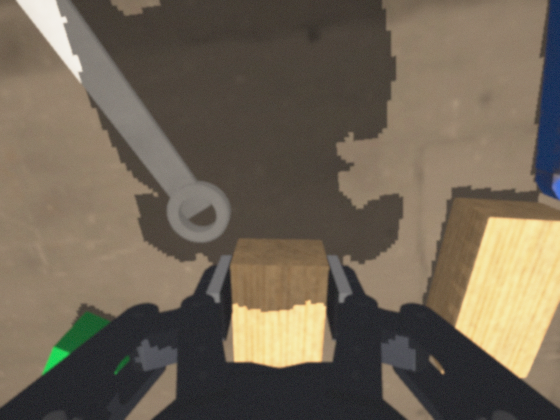

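Request:
move_arm(
  rows=[
    [[-20, 0, 0], 0, 35],
    [[-55, 0, 0], 0, 35],
    [[-85, 0, -20], -0.03, 35],
    [[-110, 0, -50], -0.07, 35],
    [[-115, 0, -80], -0.11, 35],
    [[-115, 0, -105], -0.14, 35],
    [[-115, 0, -115], -0.16, 35],
    [[-115, 0, -115], -0.16, 35],
  ],
)

```text
clock: 30.75
position: [0.4103, 0.0446, 0.1236]
ee_rot: [-0.497, 0.523, -0.484, -0.495]
contact_force: [-0.0, 0.0, -1.4]
width: 0.043
```

Run:
```python
from h import *
a=J(-.068,-.078);print(a)
to(*a,.12,PSI)
show(viewer.get_image("side"),"pics/w_s.png")
show(viewer.get_image("wrist"),"pics/w_w.png")
to(*a,.12,PSI)
```

```text
(np.float64(0.4615820469581744), np.float64(-0.2832008580414943))
clock 30.75 pos [0.4103 0.0446 0.1236] w 0.0430 F [-0.   0.  -1.4] q6 -1.652 yaw -3.104 tilt [-0.999  -0.0412 -0.0144]  -> shift [   9.9  -38.8 -329.4] turn -0.1593837020545834
clock 30.85 pos [0.4106 0.0464 0.1232] w 0.0426 F [ 0.6  0.8 -0.7] q6 -1.650 yaw -3.104 tilt [-0.9991 -0.0408 -0.013 ]  -> shift [   9.   -38.2 -331.2] turn -0.15896182675983717
```

View pics/w_s.png

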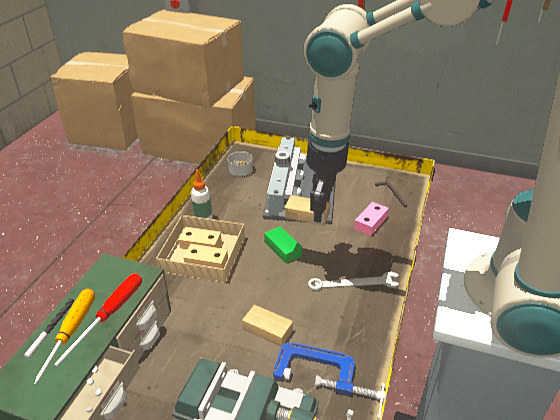

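Request:
move_arm(
  rows=[
    [[0, -2, -25], -0.02, 35],
    [[0, -6, -62], -0.05, 35],
    [[0, -12, -102], -0.08, 35],
    [[0, -18, -142], -0.11, 35],
    [[0, -24, -182], -0.14, 35],
    [[0, -30, -222], -0.159, 35],
    [[0, -34, -255], -0.159, 35],
    [[0, -34, -265], -0.159, 35],
  ],
)

```text
clock: 31.52
position: [0.4572, -0.2216, 0.1282]
ee_rot: [-0.455, 0.562, -0.443, -0.531]
contact_force: [0.1, -0.7, -0.7]
width: 0.0431
```

Run:
```python
from h import *
a=J(-.068,-.078);print(a)
to(*a,.12,PSI)
show(viewer.get_image("side")[130:330,140:400],"pics/x_s.png",3)
to(*a,.12,PSI)
to(*a,.024,PSI)
```

```text
(np.float64(0.4615820469581744), np.float64(-0.2832008580414943))
clock 31.52 pos [ 0.4572 -0.2216  0.1282] w 0.0431 F [ 0.1 -0.7 -0.7] q6 -2.370 yaw -2.946 tilt [-0.9989 -0.0404 -0.0232]  -> shift [  9.3   8.  -61. ] turn -0.0017326807962945168
clock 31.57 pos [ 0.4566 -0.2211  0.1279] w 0.0430 F [ 0.1 -1.9 -0.8] q6 -2.370 yaw -2.947 tilt [-0.999  -0.0394 -0.0223]  -> shift [  9.    7.4 -61.7] turn -0.002134120210993018
clock 31.57 pos [ 0.4566 -0.2211  0.1279] w 0.0430 F [ 0.1 -1.9 -0.8] q6 -2.370 yaw -2.947 tilt [-0.999  -0.0394 -0.0223]  -> shift [104.9  11.2 -59.6] turn -0.002134120210993018
```

Request:
move_arm(
  rows=[
    [[2, 3, -25], 0, 35],
    [[10, 7, -52], 0, 35],
    [[35, 8, -61], 0, 35],
    [[65, 10, -61], 0, 35],
    [[85, 11, -60], 0, 35],
    [[92, 11, -60], 0, 35],
    [[92, 11, -60], 0, 35],
    [[92, 11, -60], 0, 35],
  ],
)

```text
clock: 32.23
position: [0.4619, -0.2823, 0.0372]
ee_rot: [-0.455, 0.561, -0.443, -0.531]
contact_force: [-0.2, -0.2, -0.7]
width: 0.043
```

Run:
```python
from h import *
a=J(-.068,-.078);print(a)
c=viewer.get_calibration("wrist");im=viewer.get_image("wrist");np.savez("y.npz",im=im,**c)
show(im,"pics/y_w.png")
show(viewer.get_image("side")[130:250,240:400],"pics/y_s.png",4)
to(*a,.022,PSI)
```

```text
(np.float64(0.4615820469581744), np.float64(-0.2832008580414943))
clock 32.33 pos [ 0.4626 -0.2834  0.0384] w 0.0428 F [-0.4 -0.   0.7] q6 -2.470 yaw -2.946 tilt [-0.9988 -0.0413 -0.0244]  -> shift [16.3  1.7  0.8] turn -0.0009796651172884197
```

View pics/y_w.png

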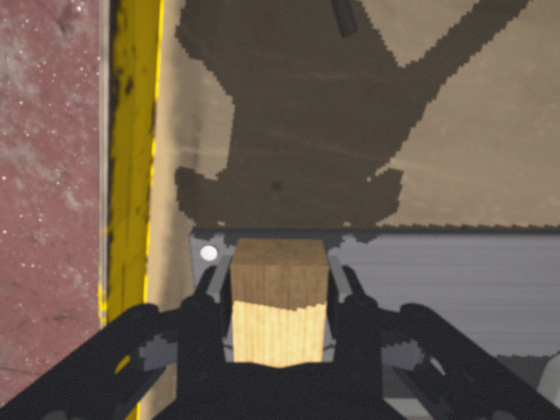

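View pics/y_s.png

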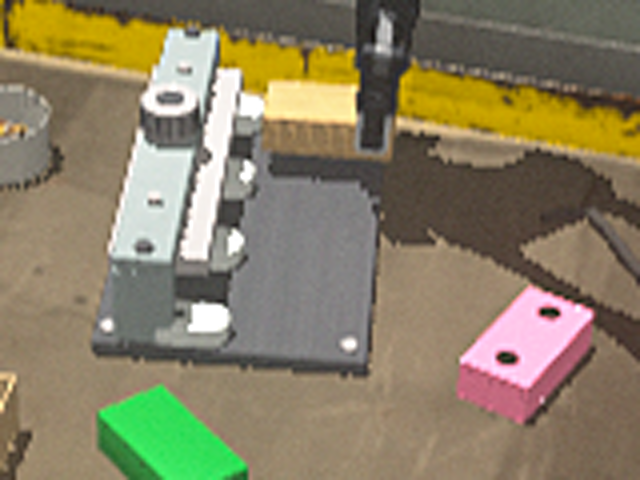

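Request:
move_arm(
  rows=[
    [[5, 1, 0], 0, 35],
    [[10, 1, 0], 0, 35],
    [[14, 1, 0], 0, 35],
    [[16, 1, 0], 0, 35],
    [[16, 1, 0], 0, 35],
    [[16, 1, 0], 0, 35],
  ],
)

```text
clock: 32.83
position: [0.4622, -0.2838, 0.0221]
ee_rot: [-0.455, 0.562, -0.443, -0.53]
contact_force: [-1.0, -0.5, -1.6]
width: 0.0428
```

Run:
```python
from h import *
a=J(-.0185,-.078)
to(*a,.021,PSI)
show(viewer.get_image("side")[130:250,240:400],"pics/z_s.png",4)
to(*a,.021,PSI)
```

```text
clock 32.83 pos [ 0.4622 -0.2838  0.0221] w 0.0428 F [-1.  -0.5 -1.6] q6 -2.472 yaw -2.946 tilt [-0.9989 -0.0411 -0.024 ]  -> shift [  3.1 -48.9   0.9] turn -0.0012557825005270473
clock 32.88 pos [ 0.4624 -0.2839  0.0223] w 0.0432 F [-0.   0.1 -0.6] q6 -2.472 yaw -2.946 tilt [-0.9989 -0.0413 -0.0243]  -> shift [  3.3 -48.8   1. ] turn -0.0012104646425310506
```

View pics/z_s.png

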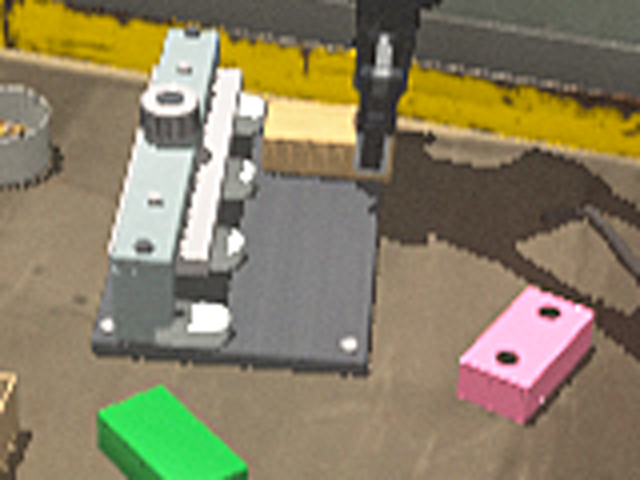

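Request:
move_arm(
  rows=[
    [[0, -5, 0], 0, 35],
    [[1, -11, 0], 0, 35],
    [[1, -17, 0], 0, 35],
    [[1, -23, 0], 0, 35],
    [[1, -29, 0], 0, 35],
    [[2, -35, 0], 0, 35],
    [[2, -40, 0], 0, 35],
    [[2, -42, 0], 0, 35],
  ],
)

```text
clock: 33.55
position: [0.5047, -0.2757, 0.022]
ee_rot: [-0.454, 0.562, -0.443, -0.53]
contact_force: [-0.7, -0.4, -1.1]
width: 0.0431
```

Run:
```python
from h import *
a=J(-.0185,-.078)
to(*a,.021,PSI)
show(viewer.get_image("side")[130:250,240:400],"pics/aa_s.png",4)
show(viewer.get_image("wrist"),"pics/aa_w.png")
to(*a,.021,PSI)
```

```text
clock 33.55 pos [ 0.5047 -0.2757  0.022 ] w 0.0431 F [-0.7 -0.4 -1.1] q6 -2.409 yaw -2.945 tilt [-0.9988 -0.0418 -0.0246]  -> shift [ 1.2 -5.7  1.1] turn -0.0005802265445709054
clock 33.65 pos [ 0.504  -0.2756  0.0219] w 0.0432 F [ 0.7 -1.4 -0.2] q6 -2.410 yaw -2.945 tilt [-0.9989 -0.0413 -0.0243]  -> shift [ 1.2 -6.4  0.9] turn -0.0005322066373327772
```

View pics/aa_s.png

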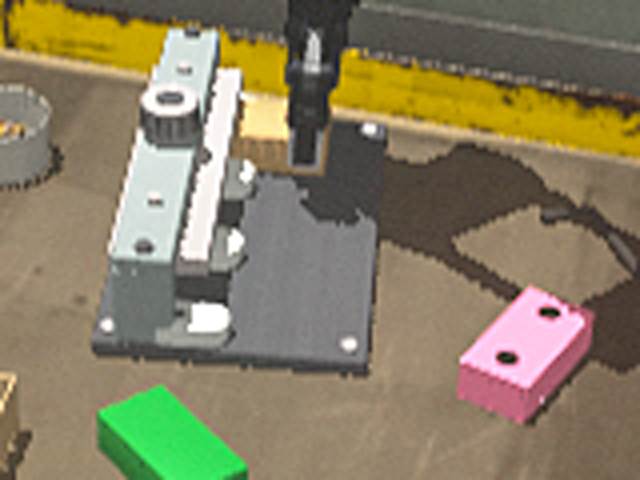

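View pics/aa_w.png

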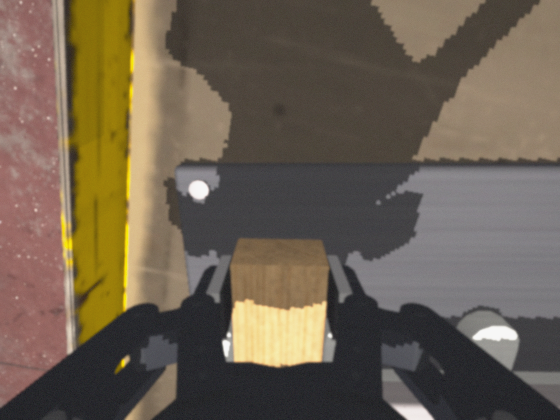

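Request:
move_arm(
  rows=[
    [[1, -1, 0], 0, 35],
    [[2, -3, 0], 0, 35],
    [[2, -5, 0], 0, 35],
    [[2, -6, 0], 0, 35],
    [[2, -7, 0], 0, 35],
    [[2, -8, 0], 0, 35],
    [[2, -8, 0], 0, 35],
  ],
)

```text
clock: 34.23
position: [0.5092, -0.2746, 0.02]
ee_rot: [-0.453, 0.561, -0.444, -0.532]
contact_force: [-6.6, -3.8, 1.9]
width: 0.0428
```

Run:
```python
from h import *
a=J(-.0185,-.078)
to(*a,.021,PSI)
```

```text
clock 34.23 pos [ 0.5092 -0.2746  0.02  ] w 0.0428 F [-6.6 -3.8  1.9] q6 -2.398 yaw -2.944 tilt [-0.9991 -0.0359 -0.0237]  -> shift [-1.  -1.1  0.9] turn 0.0009193878657534071
```

Request:
move_arm(
  rows=[
    [[0, -2, 0], 0, 35],
    [[0, -4, 0], 0, 35],
    [[0, -4, 0], 0, 35],
    [[0, -4, 0], 0, 35],
  ],
)

```text
clock: 34.57
position: [0.5093, -0.2747, 0.02]
ee_rot: [-0.45, 0.56, -0.445, -0.534]
contact_force: [-9.9, -5.2, 2.9]
width: 0.0431
```

Run:
```python
from h import *
a=J(-.0185,-.078)
to(*a,.021,PSI)
show(viewer.get_image("wrist"),"pics/ab_w.png")
show(viewer.get_image("side")[130:250,240:400],"pics/ab_s.png",4)
to(*a,.021,PSI)
```

```text
clock 34.57 pos [ 0.5093 -0.2747  0.02  ] w 0.0431 F [-9.9 -5.2  2.9] q6 -2.393 yaw -2.942 tilt [-0.9993 -0.0286 -0.0231]  -> shift [-1.  -1.1  1. ] turn 0.002815504594259721
clock 34.67 pos [ 0.5093 -0.2747  0.02  ] w 0.0430 F [-10.9  -5.9   4.6] q6 -2.393 yaw -2.942 tilt [-0.9993 -0.0288 -0.0232]  -> shift [-1.  -1.1  1. ] turn 0.00266397361975379
```

View pics/ab_w.png

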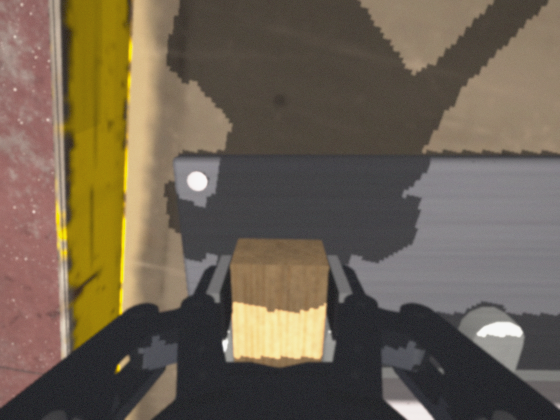

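View pics/ab_s.png

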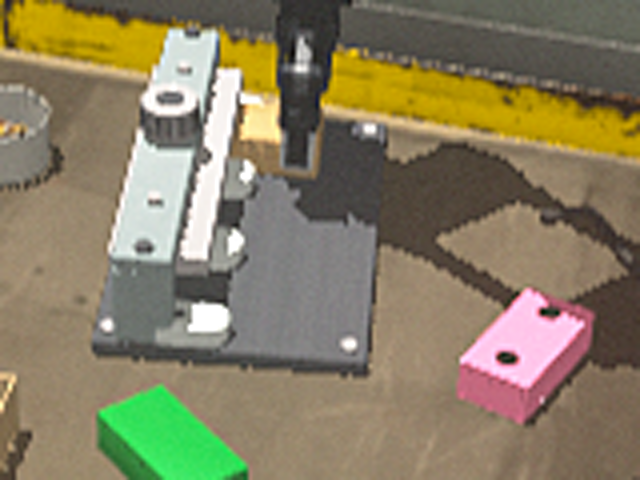

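Request:
move_arm(
  rows=[
    [[0, 0, 0], 0, 55],
    [[0, 0, 0], 0, 60],
    [[0, 0, 0], 0, 60],
    [[-10, 0, 0], 0, 60],
    [[-40, 0, 0], 0, 60],
    [[-75, 0, 0], 0, 60],
    [[-85, 2, 0], 0, 60],
    [[-85, 2, 0], 0, 60],
  ],
)

```text
clock: 35.33
position: [0.507, -0.275, 0.1092]
ee_rot: [-0.451, 0.563, -0.445, -0.531]
contact_force: [0.5, -1.0, 0.2]
width: 0.0602
```

Run:
```python
from h import *
c=viewer.get_calibration("wrist");im=viewer.get_image("wrist");np.savez("ac.npz",im=im,**c)
show(im,"pics/ac_w.png")
show(im[130:330,180:460],"pics/ac_z.png",2.8)
to(.46,.1,.12)
im=viewer.get_image("side");show(im[260:380,200:360],"pics/ac_b.png",4)
im=viewer.get_image("scene");show(im[250:370,130:290],"pics/ac_c.png",4)
```

```text
clock 35.38 pos [ 0.5057 -0.2741  0.1069] w 0.0598 F [-0.7  0.5 -1.1] q6 -2.395 yaw -2.942 tilt [-0.9991 -0.032  -0.0262]  -> shift [-22.  -29.9 375.3] turn None
```

View pics/ac_z.png

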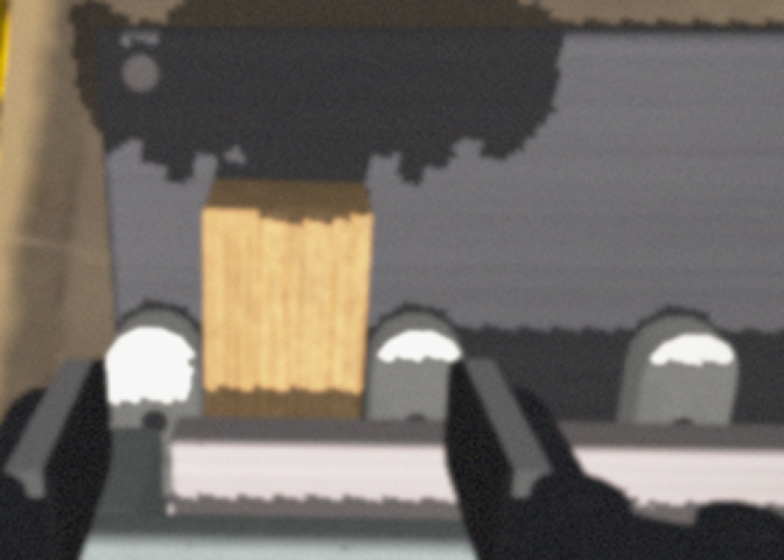

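View pics/ac_b.png

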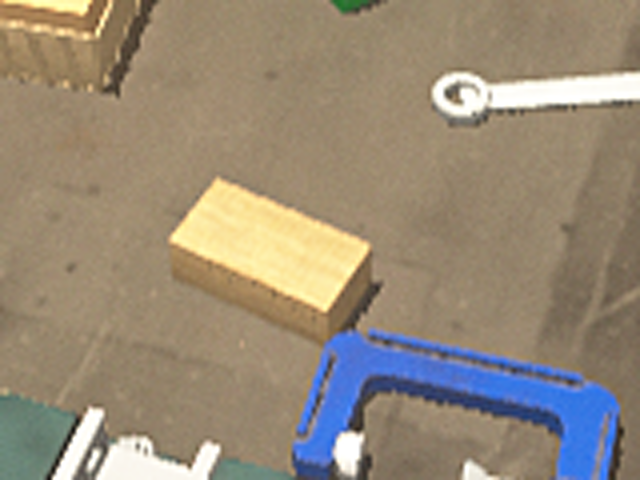

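View pics/ac_c.png

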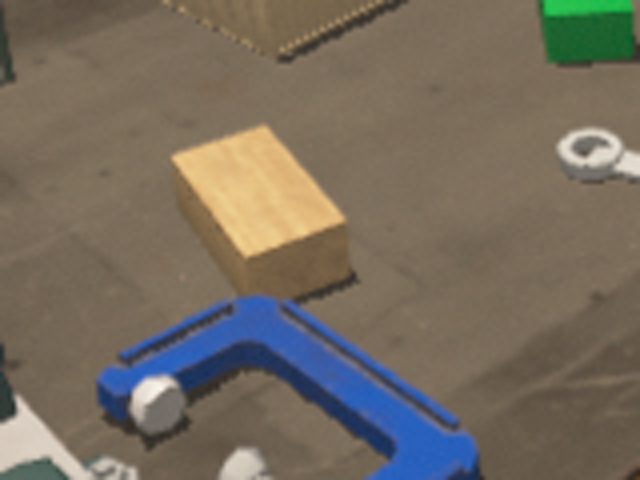

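Run:
```python
from boxfit import *
C={n:viewer.get_calibration(n) for n in("scene","side")}
cs=[C['side'],C['scene']]
S=lambda a:np.array(a)/4+[200,260]; G=lambda a:np.array(a)/4+[130,250]
o=[(-1,1),(1,1),(1,-1),(-1,-1)]
x,r=boxfit(cs,[S([[170,242],[218,178],[371,246],[328,310]]),G([[172,160],[268,125],[347,218],[245,258]])],.044,.085,.028,o,[.44,.24,-1.7]);print(x,r.round(1).tolist())
c=dict(np.load("ac.npz"))
def jx(p):
    d=np.array(p[:2])-JIG[:2]; c_,s_=np.cos(JIG[2]),np.sin(JIG[2]); return (d@[c_,s_], d@[-s_,c_])
for uv,z in [((252.1,204.3),.04),((312.9,206),.04),((213,140),.012),((460,141),.012),((230,140+0),.012),((242,291-10),.04)]: print(uv,jx(onplane(c,uv,z)))
# bar front bottom edge & rib noses
print("expected front edge px",[proj(c,[[*J(-.035,y),.04]])[0] for y in(-.1,-.056)], "base front",proj(c,[[*J(-.077,-.131),.012]]),"rib nose",proj(c,[[*J(.005,-.039),.026]]))
```

```text
[ 0.4454  0.2643 -1.7501] [[-0.7, -0.4], [-0.5, 0.1], [0.3, -0.0], [-0.4, 0.6], [-0.1, -0.8], [-0.0, 0.1], [0.8, 1.0], [0.5, 0.5]]
(252.1, 204.3) (np.float64(-0.03457527158838679), np.float64(-0.09966234629684136))
(312.9, 206) (np.float64(-0.03378299565301362), np.float64(-0.05573055192545544))
(213, 140) (np.float64(-0.07690497369383195), np.float64(-0.13169561253507284))
(460, 141) (np.float64(-0.07710901723434888), np.float64(0.05479083144905296))
(230, 140) (np.float64(-0.07697098935400627), np.float64(-0.11859506358290525))
(242, 281) (np.float64(0.02964319387318975), np.float64(-0.10945790236675475))
expected front edge px [array([251.6186, 203.7371]), array([312.5899, 204.392 ])] base front [[213.8931 139.8783]] rib nose [[330.581  246.4335]]
```

Request:
move_arm(
  rows=[
    [[-15, 5, 15], 0.02, 60],
    [[-30, 10, 45], 0.05, 60],
    [[-30, 10, 85], 0.08, 60],
    [[-30, 8, 125], 0.12, 60],
    [[-30, 5, 165], 0.16, 60],
    [[-30, 2, 205], 0.2, 60],
    [[-30, 0, 240], 0.24, 60],
    [[-30, -2, 260], 0.26, 60],
  ],
)

```text
clock: 36.15
position: [0.4506, -0.0138, 0.1266]
ee_rot: [0.518, -0.494, 0.511, 0.475]
contact_force: [0.3, -0.1, -0.0]
width: 0.06
```

Run:
```python
from h import *
to(.42,.269,.13,np.pi-.179)
```

```text
clock 36.15 pos [ 0.4506 -0.0138  0.1266] w 0.0600 F [ 0.3 -0.1 -0. ] q6 -1.683 yaw 3.081 tilt [-0.9996 -0.0273 -0.0119]  -> shift [ -8.   47.5 280.3] turn 0.11851406118355712
```

Request:
move_arm(
  rows=[
    [[-3, 6, 35], 0.02, 60],
    [[-6, 12, 75], 0.05, 60],
    [[-8, 18, 115], 0.08, 60],
    [[-8, 25, 155], 0.11, 60],
    [[-8, 32, 195], 0.118, 60],
    [[-8, 40, 235], 0.118, 60],
    [[-8, 46, 265], 0.118, 60],
    [[-8, 48, 280], 0.118, 60],
  ],
)

```text
clock: 36.82
position: [0.4175, 0.272, 0.128]
ee_rot: [0.545, -0.463, 0.539, 0.445]
contact_force: [-0.2, 0.6, 0.7]
width: 0.0598
```

Request:
move_arm(
  rows=[
    [[0, 0, 0], 0, 60],
    [[0, 0, 0], 0, 60],
    [[0, 0, 0], 0, 60],
  ],
)

```text
clock: 37.07
position: [0.4165, 0.2709, 0.1267]
ee_rot: [0.544, -0.463, 0.54, 0.446]
contact_force: [-0.1, -0.3, -0.4]
width: 0.06
```

Run:
```python
from h import *
to(.42,.269,.006,np.pi-.179)
c=viewer.get_calibration("wrist");im=viewer.get_image("wrist")
show(im,"pics/ad_w.png")
to(.42,.269,.006,np.pi-.179)
im=viewer.get_image("side")
```

```text
clock 37.07 pos [0.4165 0.2709 0.1267] w 0.0600 F [-0.1 -0.3 -0.4] q6 -0.929 yaw 2.967 tilt [-0.9997 -0.0226 -0.0117]  -> shift [ 1.208e+02 -1.100e+00  1.000e-01] turn 0.003914404363563495
clock 37.12 pos [0.4169 0.2706 0.1271] w 0.0602 F [ 0.1 -0.6 -1.4] q6 -0.929 yaw 2.965 tilt [-0.9997 -0.0233 -0.0111]  -> shift [121.2  -0.5   0.3] turn 0.002872609022368966
```

View pics/ad_w.png

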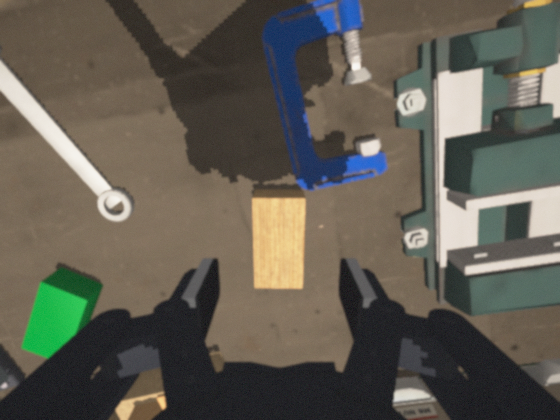

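Request:
move_arm(
  rows=[
    [[15, -3, 0], 0, 60],
    [[45, -4, 0], 0, 60],
    [[80, -5, 0], 0, 60],
    [[105, -5, 0], 0, 60],
    [[115, -5, 0], 0, 60],
    [[119, -5, 0], 0, 60],
    [[119, -5, 0], 0, 60],
    [[119, -5, 0], 0, 60],
  ],
)

```text
clock: 37.83
position: [0.4255, 0.2676, 0.0092]
ee_rot: [0.545, -0.462, 0.54, 0.445]
contact_force: [0.3, -0.2, 0.9]
width: 0.0599
```

Run:
```python
from h import *
show(viewer.get_image("wrist"),"pics/ae_w.png")
to(.4238,.2682,.006,np.pi-.179)
```

```text
clock 37.88 pos [0.4258 0.2679 0.0096] w 0.0599 F [-0.3 -0.3  0.6] q6 -0.930 yaw 2.964 tilt [-0.9996 -0.0256 -0.0093]  -> shift [ 3.5  2.1 -0. ] turn 0.0012710325091749297
```

View pics/ae_w.png

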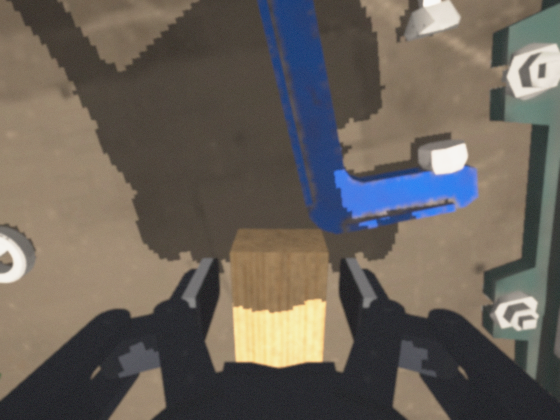

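Clear of the clamp. Lower slightly and grip.

Request:
move_arm(
  rows=[
    [[3, 1, 0], 0, 60],
    [[3, 1, 0], 0, 40],
    [[3, 1, 0], 0, 35],
    [[3, 1, 0], 0, 35],
    [[3, 1, 0], 0, 35],
    [[3, 1, 0], 0, 35],
  ],
  force=50,
)

```text
clock: 38.38
position: [0.4255, 0.2684, 0.0076]
ee_rot: [0.546, -0.463, 0.538, 0.444]
contact_force: [-0.8, -1.3, 6.2]
width: 0.0431
```

Run:
```python
from h import *
to(.4238,.2682,.006,np.pi-.179)
a=J(-.064,.078); print(a); to(*a,.12,PSI)
```

```text
clock 38.38 pos [0.4255 0.2684 0.0076] w 0.0431 F [-0.8 -1.3  6.2] q6 -0.928 yaw 2.964 tilt [-0.9996 -0.0273 -0.0083]  -> shift [ 1.5  1.7 -0.4] turn 0.0014955648437164903
(np.float64(0.434971073988907), np.float64(-0.12943526983129391))
clock 38.38 pos [0.4255 0.2684 0.0076] w 0.0431 F [-0.8 -1.3  6.2] q6 -0.928 yaw 2.964 tilt [-0.9996 -0.0273 -0.0083]  -> shift [-107.   -82.6 -390.8] turn -0.3745044351562834
```

Request:
move_arm(
  rows=[
    [[-15, 0, 0], 0, 35],
    [[-50, 0, 0], 0, 35],
    [[-85, -5, -25], -0.03, 35],
    [[-110, -14, -60], -0.08, 35],
    [[-115, -22, -100], -0.13, 35],
    [[-115, -30, -135], -0.17, 35],
    [[-115, -32, -150], -0.19, 35],
    [[-115, -32, -150], -0.19, 35],
  ],
)

```text
clock: 39.05
position: [0.427, 0.1138, 0.1251]
ee_rot: [-0.5, 0.512, -0.495, -0.492]
contact_force: [0.1, -0.1, -0.8]
width: 0.0429
```

Run:
```python
from h import *
viewer.get_image("side");viewer.get_image("side");viewer.get_image("side")
a=J(-.064,.078); print(a); to(*a,.12,PSI)
```

```text
(np.float64(0.434971073988907), np.float64(-0.12943526983129391))
clock 39.20 pos [0.4275 0.1171 0.1246] w 0.0427 F [ 0.5 -0.6 -0.6] q6 -1.450 yaw -3.130 tilt [-0.9996 -0.0253 -0.0126]  -> shift [   7.8   -4.5 -246.5] turn -0.1853707480063278
```

Request:
move_arm(
  rows=[
    [[0, 0, -30], -0.03, 35],
    [[0, -1, -70], -0.07, 35],
    [[0, -2, -110], -0.11, 35],
    [[0, -3, -150], -0.15, 35],
    [[0, -4, -190], -0.18, 35],
    [[0, -4, -225], -0.185, 35],
    [[0, -4, -245], -0.185, 35],
    [[0, -4, -245], -0.185, 35],
  ],
)

```text
clock: 39.87
position: [0.436, -0.1307, 0.1278]
ee_rot: [-0.451, 0.557, -0.447, -0.536]
contact_force: [1.1, 0.4, 0.1]
width: 0.0426
```

Run:
```python
from h import *
viewer.get_image("side");viewer.get_image("side");viewer.get_image("side")
a=J(-.064,.078); print(a); to(*a,.023,PSI)
show(viewer.get_image("wrist"),"pics/af_w.png")
```

```text
(np.float64(0.434971073988907), np.float64(-0.12943526983129391))
clock 40.02 pos [ 0.4343 -0.1264  0.1274] w 0.0430 F [-0.7  0.6 -0.7] q6 -2.206 yaw -2.944 tilt [-0.9996 -0.0218 -0.0153]  -> shift [104.4   2.2  -1.5] turn 0.0003315909135856998
```

View pics/af_w.png

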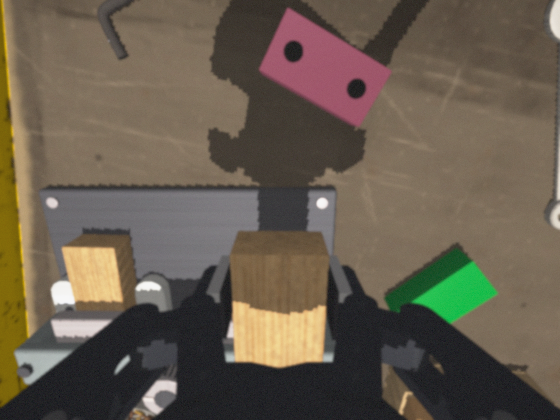

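Good. Lower to about 3 mm above the bed.

Request:
move_arm(
  rows=[
    [[15, 1, -1], 0, 35],
    [[45, 1, -1], 0, 35],
    [[75, 2, -1], 0, 35],
    [[95, 2, -1], 0, 35],
    [[103, 2, -1], 0, 35],
    [[103, 2, -1], 0, 35],
    [[103, 2, -1], 0, 35],
    [[103, 2, -1], 0, 35],
  ],
)

```text
clock: 40.73
position: [0.4361, -0.1285, 0.0255]
ee_rot: [-0.451, 0.557, -0.445, -0.537]
contact_force: [0.3, -0.1, 0.1]
width: 0.0432
```

Run:
```python
from h import *
show(viewer.get_image("side")[130:250,240:400],"pics/ag_s.png",4)
a=J(-.0127,.078); print(a); to(*a,.022,PSI)
show(viewer.get_image("wrist"),"pics/ag_w.png")
to(*a,.022,PSI)
```

```text
(np.float64(0.4852788383481095), np.float64(-0.1193944110443694))
clock 40.78 pos [ 0.4362 -0.1287  0.0257] w 0.0431 F [-0.3 -0.6 -1.5] q6 -2.211 yaw -2.943 tilt [-0.9996 -0.0243 -0.0172]  -> shift [  4.9 -49.8  -0.5] turn 0.0019701601264046076
clock 40.83 pos [ 0.4361 -0.1288  0.0257] w 0.0432 F [-0.2  0.1 -0.3] q6 -2.211 yaw -2.943 tilt [-0.9996 -0.0244 -0.0173]  -> shift [  4.9 -50.   -0.4] turn 0.0017580640191656727
```

View pics/ag_s.png

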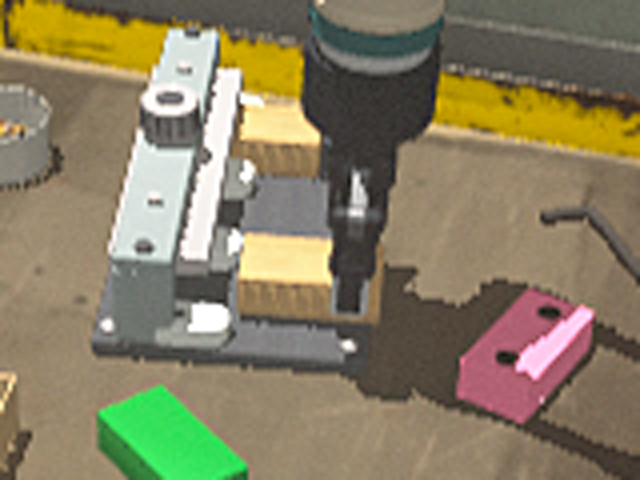

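View pics/ag_w.png

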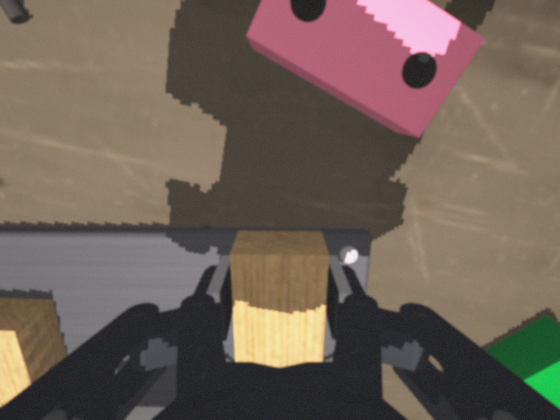

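Request:
move_arm(
  rows=[
    [[2, -3, 0], 0, 35],
    [[4, -9, 0], 0, 35],
    [[4, -15, 0], 0, 35],
    [[4, -21, 0], 0, 35],
    [[4, -28, 0], 0, 35],
    [[5, -35, 0], 0, 35],
    [[5, -42, 0], 0, 35],
    [[5, -44, 0], 0, 35],
  ],
)

```text
clock: 41.5
position: [0.4812, -0.1202, 0.0218]
ee_rot: [-0.451, 0.558, -0.445, -0.536]
contact_force: [0.2, 1.6, -0.6]
width: 0.0429
```

Run:
```python
from h import *
a=J(-.0127,.078); to(*a,.022,PSI)
show(viewer.get_image("side")[130:250,240:400],"pics/ah_s.png",4)
to(*a,.022,PSI)
```

```text
clock 41.50 pos [ 0.4812 -0.1202  0.0218] w 0.0429 F [ 0.2  1.6 -0.6] q6 -2.153 yaw -2.942 tilt [-0.9995 -0.0256 -0.018 ]  -> shift [-0.1 -4.2  0. ] turn 0.002192478764721173
clock 41.55 pos [ 0.4808 -0.1202  0.0218] w 0.0432 F [-0.1  0.8 -0.6] q6 -2.154 yaw -2.942 tilt [-0.9995 -0.0253 -0.0178]  -> shift [-0.1 -4.5 -0.1] turn 0.002332605695446688
```

View pics/ah_s.png

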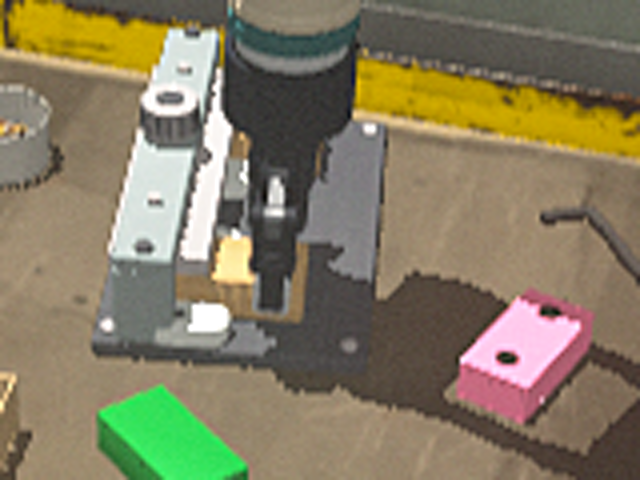

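Request:
move_arm(
  rows=[
    [[1, -1, 0], 0, 35],
    [[2, -3, 0], 0, 35],
    [[2, -5, 0], 0, 35],
    [[2, -6, 0], 0, 35],
    [[2, -8, 0], 0, 35],
    [[2, -10, 0], 0, 35],
    [[2, -10, 0], 0, 35],
    [[2, -10, 0], 0, 35],
  ],
)

```text
clock: 42.22
position: [0.4826, -0.1196, 0.0197]
ee_rot: [-0.446, 0.555, -0.448, -0.541]
contact_force: [-18.5, -10.7, 13.3]
width: 0.0427
```

Run:
```python
from h import *
a=J(-.0127,.078); to(*a,.022,PSI)
```

```text
clock 42.22 pos [ 0.4826 -0.1196  0.0197] w 0.0427 F [-18.5 -10.7  13.3] q6 -2.141 yaw -2.939 tilt [-0.9998 -0.0099 -0.0166]  -> shift [-2.3 -2.7 -0.4] turn 0.005527237541420149
```

Request:
move_arm(
  rows=[
    [[0, 1, 0], 0, 35],
    [[0, 2, 0], 0, 55],
    [[0, 2, 0], 0, 60],
    [[-8, 2, 0], 0, 60],
    [[-40, 2, 0], 0, 60],
    [[-75, 2, 0], 0, 60],
    [[-85, 2, 0], 0, 60],
    [[-85, 2, 0], 0, 60],
  ],
)

```text
clock: 42.88
position: [0.4824, -0.1195, 0.1083]
ee_rot: [-0.447, 0.557, -0.447, -0.539]
contact_force: [0.5, 0.4, -0.1]
width: 0.06
```

Run:
```python
from h import *
viewer.get_image("side");viewer.get_image("side")
c=viewer.get_calibration("wrist");im=viewer.get_image("wrist");np.savez("ai.npz",im=im,**c)
show(im[130:330,40:400],"pics/ai_z.png",2.2)
to(.46,.1,.12)
print("expected front edge px",[proj(c,[[*J(-.035,y),.04]])[0] for y in(-.1,-.056,.056,.1)], "base front",proj(c,[[*J(-.077,.131),.012]]),"rib nose",proj(c,[[*J(.005,-.039),.026]]))
```

```text
clock 43.03 pos [ 0.4789 -0.1184  0.104 ] w 0.0596 F [ 0.2  0.2 -1.1] q6 -2.145 yaw -2.939 tilt [-0.9998 -0.0088 -0.0157]  -> shift [-19.2 -25.6 217.4] turn None
expected front edge px [array([ 28.1825384 , 200.30624985]), array([ 89.12901295, 200.9041014 ]), array([245.84871338, 202.44143586]), array([308.04730763, 203.05157001])] base front [[348.6719401 139.0462905]] rib nose [[130.23866145 244.48868055]]
```

View pics/ai_z.png

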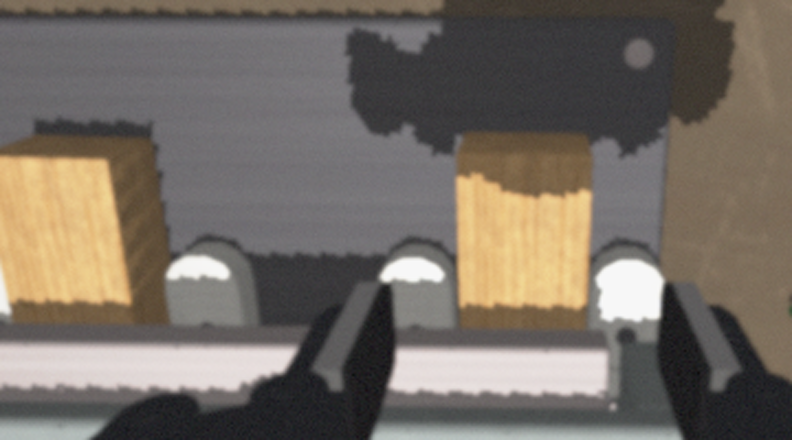

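Run:
```python
from h import *
im=np.load("ai.npz")['im']
z=im[180:230,230:330].astype(float); z=np.clip((z-20)*2.0,0,255).astype(np.uint8)
show(z,"pics/aj.png",7)
```

```text
(no output)
```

View pics/aj.png

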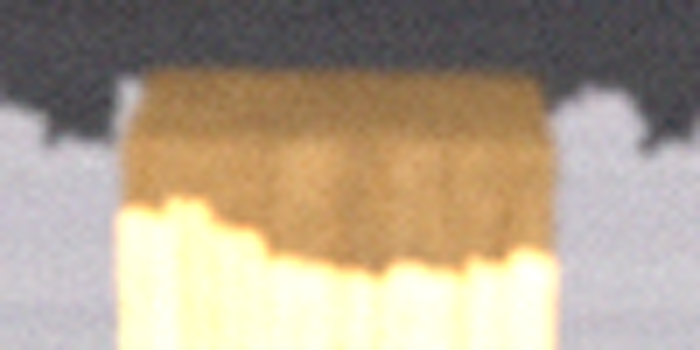

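Run:
```python
from h import *
a=J(-.072,.078); to(*a,.10,PSI);to(*a,.022,PSI)
```

```text
clock 43.03 pos [ 0.4789 -0.1184  0.104 ] w 0.0596 F [ 0.2  0.2 -1.1] q6 -2.145 yaw -2.939 tilt [-0.9998 -0.0088 -0.0157]  -> shift [ 3.6 53.3 -1.9] turn 0.005765392372996558
clock 43.03 pos [ 0.4789 -0.1184  0.104 ] w 0.0596 F [ 0.2  0.2 -1.1] q6 -2.145 yaw -2.939 tilt [-0.9998 -0.0088 -0.0157]  -> shift [81.5 54.  -0.7] turn 0.005765392372996558
```

Request:
move_arm(
  rows=[
    [[0, 20, -1], 0, 0],
    [[0, 42, -1], 0, 0],
    [[5, 54, -1], 0, 0],
    [[30, 54, -1], 0, 0],
    [[58, 54, -1], 0, 0],
    [[74, 54, -1], 0, 0],
    [[80, 54, -1], 0, 0],
    [[80, 54, -1], 0, 0],
  ],
)

```text
clock: 43.7
position: [0.4251, -0.1303, 0.0212]
ee_rot: [-0.445, 0.552, -0.449, -0.544]
contact_force: [-0.4, 0.3, -0.2]
width: 0.0001
```

Run:
```python
from h import *
a=J(-.046,.078); to(*a,.022,PSI)
show(viewer.get_image("wrist"),"pics/ak_w.png")
to(*a,.022,PSI)
```

```text
clock 43.70 pos [ 0.4251 -0.1303  0.0212] w 0.0001 F [-0.4  0.3 -0.2] q6 -2.214 yaw -2.939 tilt [-0.9999 -0.0037 -0.0119]  -> shift [ -0.7 -27.8  -1.2] turn 0.0055901150631232355
clock 43.75 pos [ 0.4262 -0.1308  0.0224] w -0.0001 F [ 0.9 -0.6 -0.1] q6 -2.214 yaw -2.939 tilt [-0.9999 -0.0059 -0.0136]  -> shift [  0.6 -26.8  -0.5] turn 0.005705325339008027
```

View pics/ak_w.png

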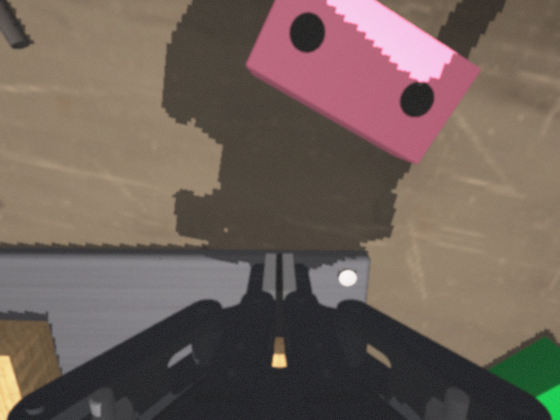

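Request:
move_arm(
  rows=[
    [[0, -6, 0], 0, 0],
    [[0, -12, 0], 0, 0],
    [[0, -18, 0], 0, 0],
    [[0, -22, 0], 0, 0],
    [[0, -25, 0], 0, 0],
    [[0, -27, 0], 0, 0],
    [[0, -28, 0], 0, 0],
    [[0, -28, 0], 0, 0],
  ],
)

```text
clock: 44.42
position: [0.4531, -0.1251, 0.0226]
ee_rot: [-0.445, 0.553, -0.448, -0.543]
contact_force: [-2.6, -1.1, 1.4]
width: -0.0003
```

Run:
```python
from h import *
a=J(-.046,.078); to(*a,.022,PSI)
```

```text
clock 44.42 pos [ 0.4531 -0.1251  0.0226] w -0.0003 F [-2.6 -1.1  1.4] q6 -2.177 yaw -2.938 tilt [-0.9999 -0.0048 -0.0134]  -> shift [ 0.6  0.6 -0.7] turn 0.006240854192290257
```

Request:
move_arm(
  rows=[
    [[0, -1, 0], 0, 0],
    [[0, -2, 0], 0, 0],
    [[0, -3, 0], 0, 0],
    [[0, -4, 0], 0, 0],
    [[0, -5, 0], 0, 0],
    [[0, -6, 0], 0, 0],
    [[0, -6, 0], 0, 0],
  ],
)

```text
clock: 45.0
position: [0.4531, -0.1248, 0.0225]
ee_rot: [-0.441, 0.551, -0.45, -0.547]
contact_force: [-15.5, -9.5, 11.2]
width: -0.0001
```

Run:
```python
from h import *
a=J(-.046,.078); to(*a,.022,PSI)
```

```text
clock 45.00 pos [ 0.4531 -0.1248  0.0225] w -0.0001 F [-15.5  -9.5  11.2] q6 -2.169 yaw -2.935 tilt [-0.9999  0.0068 -0.0125]  -> shift [ 0.5  0.7 -1. ] turn 0.00947500376431698
```

Request:
move_arm(
  rows=[
    [[0, 5, 0], 0, 0],
    [[0, 15, 0], 0, 0],
    [[-20, 20, 0], 0, 0],
    [[-55, 5, 0], 0, 20],
    [[-80, -20, 0], 0, 60],
    [[-82, -28, 0], 0, 60],
    [[-82, -28, 0], 0, 60],
    [[-82, -28, 0], 0, 60],
  ],
)

```text
clock: 45.67
position: [0.48, -0.1174, 0.1035]
ee_rot: [-0.441, 0.55, -0.45, -0.548]
contact_force: [-0.7, -0.0, -0.7]
width: 0.0595
```

Run:
```python
from h import *
for i in range(5): viewer.get_image("side")
c=viewer.get_calibration("wrist");im=viewer.get_image("wrist");np.savez("al.npz",im=im,**c)
to(.46,.1,.12)
show(im[130:330,40:400],"pics/al_z.png",2.2)
z=im[170:230,230:330].astype(float); z=np.clip((z-20)*2.0,0,255).astype(np.uint8)
show(z,"pics/al_1.png",7)
z=im[170:230,20:160].astype(float); z=np.clip((z-20)*2.0,0,255).astype(np.uint8)
show(z,"pics/al_3.png",5)
print("expected front edge px",[proj(c,[[*J(-.035,y),.04]])[0] for y in(-.1,-.056,.056,.1)], "base front",proj(c,[[*J(-.077,.131),.012]]),"rib nose",proj(c,[[*J(.005,-.039),.026]]))
```

```text
clock 45.97 pos [ 0.4796 -0.1178  0.1033] w 0.0606 F [ 0.6 -0.3 -0.3] q6 -2.139 yaw -2.935 tilt [-0.9999  0.0089 -0.0111]  -> shift [-19.4 -25.3 217. ] turn None
expected front edge px [array([ 23.68575728, 202.65622194]), array([ 85.50443595, 203.35639789]), array([243.71307671, 205.14831399]), array([306.20351424, 205.85609847])] base front [[346.70349888 142.23797356]] rib nose [[126.67606773 247.78159559]]
```

View pics/al_z.png

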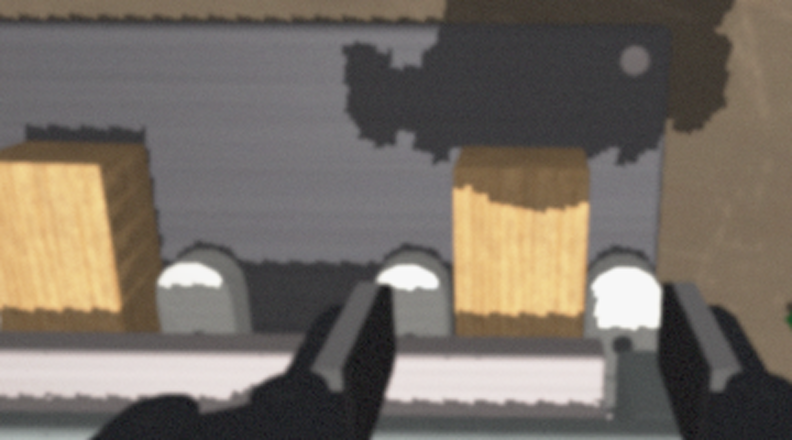

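View pics/al_1.png

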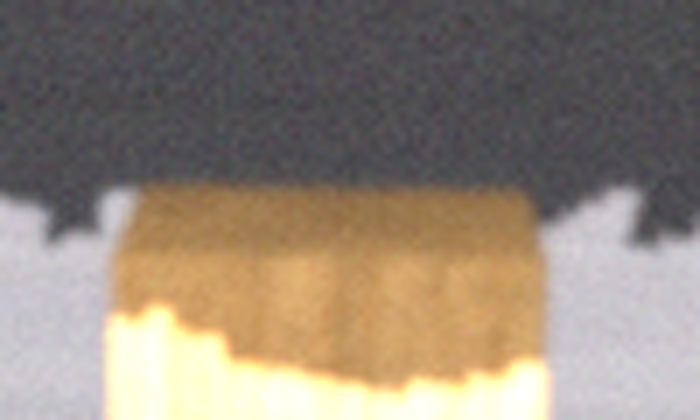

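View pics/al_3.png

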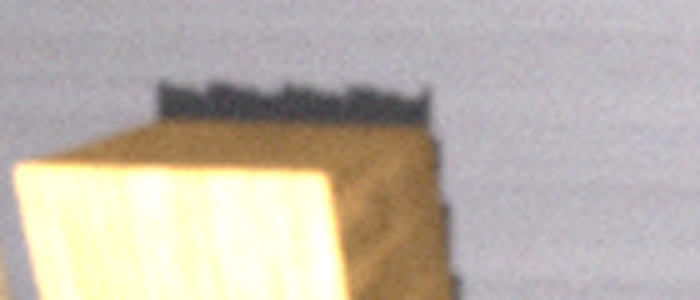

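Run:
```python
from h import *
to(.568,-.1832,.135);to(.568,-.1832,.081)
```

```text
clock 45.97 pos [ 0.4796 -0.1178  0.1033] w 0.0606 F [ 0.6 -0.3 -0.3] q6 -2.139 yaw -2.935 tilt [-0.9999  0.0089 -0.0111]  -> shift [-31.5 -72.9 -82.5] turn None
clock 45.97 pos [ 0.4796 -0.1178  0.1033] w 0.0606 F [ 0.6 -0.3 -0.3] q6 -2.139 yaw -2.935 tilt [-0.9999  0.0089 -0.0111]  -> shift [ 22.5 -73.4 -81.9] turn None
```

Request:
move_arm(
  rows=[
    [[-25, 0, 0], -0.05, 60],
    [[-40, -20, -22], -0.1, 60],
    [[-40, -45, -50], -0.15, 60],
    [[-38, -68, -76], -0.2, 60],
    [[-35, -73, -82], -0.22, 60],
    [[-34, -73, -82], -0.22, 60],
    [[-34, -73, -82], -0.22, 60],
    [[-34, -73, -82], -0.22, 60],
  ],
)

```text
clock: 46.63
position: [0.566, -0.1815, 0.1367]
ee_rot: [0.378, -0.594, 0.388, 0.595]
contact_force: [0.6, -0.5, -0.8]
width: 0.06
```

Run:
```python
from h import *
viewer.get_image("side")
c=viewer.get_calibration("wrist");im=viewer.get_image("wrist")
show(im,"pics/am_w.png");print(proj(c,[[.568,-.1832,.102]]))
to(.568,-.1832,.081)
```

```text
[[274.32810647 244.20708228]]
clock 46.73 pos [ 0.5666 -0.1816  0.1374] w 0.0603 F [ 0.7 -0.4 -0.3] q6 -2.409 yaw -2.715 tilt [-0.9999  0.0121 -0.0076]  -> shift [56.4 -1.3 -1.6] turn None
```

View pics/am_w.png

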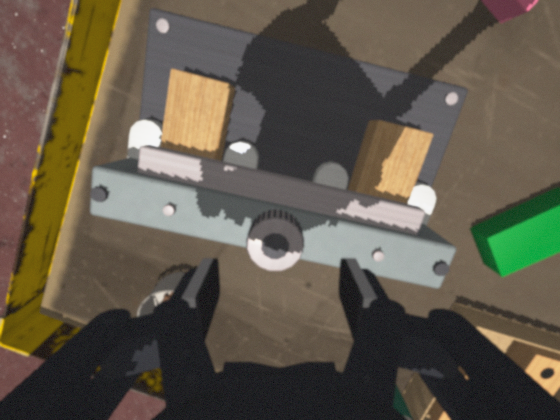

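Request:
move_arm(
  rows=[
    [[20, -1, -2], 0, 60],
    [[42, -1, -2], 0, 60],
    [[55, -1, -2], 0, 60],
    [[57, -1, -2], 0, 55],
    [[57, -1, -2], 0, 30],
    [[57, -1, -2], 0, 30],
    [[57, -1, -2], 0, 30],
    [[57, -1, -2], 0, 30],
  ],
  force=50,
)

```text
clock: 47.4
position: [0.5679, -0.184, 0.0814]
ee_rot: [-0.378, 0.595, -0.388, -0.594]
contact_force: [-1.2, -1.7, 0.2]
width: 0.034
```

Request:
move_arm(
  rows=[
    [[0, 0, 0], 0.12, 30],
    [[0, 0, 0], 0.24, 30],
    [[0, 0, 0], 0.36, 30],
    [[0, 0, 0], 0.48, 30],
    [[0, 0, 0], 0.6, 30],
    [[0, 0, 0], 0.72, 30],
    [[0, 0, 0], 0.84, 30],
    [[0, 0, 0], 0.97, 30],
  ],
)

```text
clock: 48.07
position: [0.568, -0.1829, 0.0815]
ee_rot: [0.612, -0.349, 0.62, 0.345]
contact_force: [0.6, 1.4, -3.8]
width: 0.0344
```

Run:
```python
from h import *
to(.568,-.1832,.081); print(manip.get_state()['moment'])
show(viewer.get_image("wrist"),"pics/an_w.png")
```

```text
clock 48.07 pos [ 0.568  -0.1829  0.0815] w 0.0344 F [ 0.6  1.4 -3.8] q6 -1.439 yaw 2.596 tilt [-9.999e-01  3.000e-04 -1.250e-02]  -> shift [ 0.5 -0.1 -0.3] turn None
[ 6.77222129e-01 -1.70959356e-01 -2.02079987e-04]
```

View pics/an_w.png

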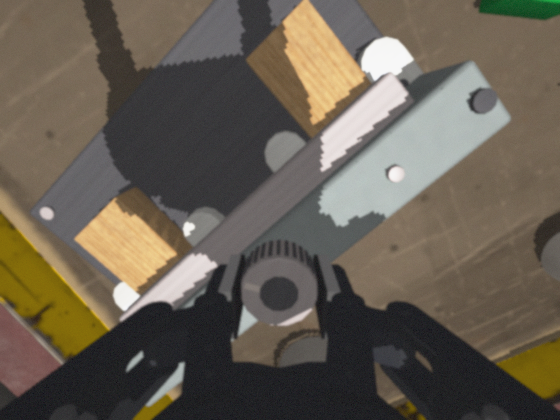

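Request:
move_arm(
  rows=[
    [[0, 0, 0], 0.12, 30],
    [[0, 0, 0], 0.24, 30],
    [[0, 0, 0], 0.36, 30],
    [[0, 0, 0], 0.48, 30],
    [[0, 0, 0], 0.6, 30],
    [[0, 0, 0], 0.72, 30],
    [[0, 0, 0], 0.84, 30],
    [[0, 0, 0], 0.97, 30],
  ],
)

```text
clock: 48.78
position: [0.5689, -0.1824, 0.0814]
ee_rot: [0.705, -0.022, 0.709, 0.015]
contact_force: [2.7, 0.8, -6.7]
width: 0.0341
```

Request:
move_arm(
  rows=[
    [[0, 0, 0], 0.12, 30],
    [[0, 0, 0], 0.24, 30],
    [[0, 0, 0], 0.36, 30],
    [[0, 0, 0], 0.48, 30],
    [[0, 0, 0], 0.6, 30],
    [[0, 0, 0], 0.72, 30],
    [[0, 0, 0], 0.84, 30],
    [[0, 0, 0], 0.97, 30],
  ],
)

```text
clock: 49.45
position: [0.5699, -0.1826, 0.0815]
ee_rot: [0.635, 0.309, 0.634, -0.316]
contact_force: [2.5, -3.4, -5.3]
width: 0.0345
```

Request:
move_arm(
  rows=[
    [[0, 0, 0], 0.12, 30],
    [[0, 0, 0], 0.24, 30],
    [[0, 0, 0], 0.36, 30],
    [[0, 0, 0], 0.48, 30],
    [[0, 0, 0], 0.6, 30],
    [[0, 0, 0], 0.72, 30],
    [[0, 0, 0], 0.84, 30],
    [[0, 0, 0], 0.97, 30],
  ],
)

```text
clock: 50.12
position: [0.5702, -0.1836, 0.0815]
ee_rot: [-0.419, -0.569, -0.413, 0.575]
contact_force: [-0.0, -4.6, -5.6]
width: 0.0342
```

Run:
```python
from h import *
to(.568,-.1832,.081); print(manip.get_state()['moment'])
show(viewer.get_image("wrist"),"pics/ao_w.png")
```

```text
clock 50.12 pos [ 0.5702 -0.1836  0.0815] w 0.0342 F [-0.  -4.6 -5.6] q6 1.470 yaw -0.313 tilt [-0.9999  0.0015  0.0111]  -> shift [ 0.5 -2.2  0.3] turn None
[ 0.37750421 -0.42790436  0.07743789]
```

View pics/ao_w.png

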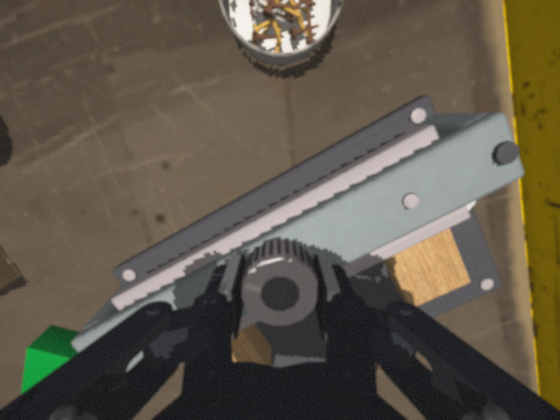

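Request:
move_arm(
  rows=[
    [[0, 0, 0], 0.12, 30],
    [[0, 0, 0], 0.24, 30],
    [[0, 0, 0], 0.36, 30],
    [[0, 0, 0], 0.48, 30],
    [[0, 0, 0], 0.6, 30],
    [[0, 0, 0], 0.72, 30],
    [[0, 0, 0], 0.84, 30],
    [[0, 0, 0], 0.97, 30],
  ],
)

```text
clock: 50.83
position: [0.5695, -0.1845, 0.0814]
ee_rot: [-0.106, -0.698, -0.097, 0.701]
contact_force: [-3.1, -3.6, -4.3]
width: 0.0342
```

Request:
move_arm(
  rows=[
    [[0, 0, 0], 0, 60],
    [[0, 0, 0], 0, 60],
    [[0, 0, 0], -0.05, 60],
    [[0, 0, 0], -0.17, 60],
    [[0, 0, 0], -0.29, 60],
    [[0, 0, 0], -0.41, 60],
    [[0, 0, 0], -0.53, 60],
    [[0, 0, 0], -0.65, 60],
  ],
)

```text
clock: 51.5
position: [0.5704, -0.1844, 0.0823]
ee_rot: [-0.327, -0.627, -0.319, 0.631]
contact_force: [-0.6, 1.0, -0.6]
width: 0.0601
```

Run:
```python
from h import *
to(.568,-.1832,.081)
show(viewer.get_image("wrist"),"pics/ap_w.png")
```

```text
clock 51.50 pos [ 0.5704 -0.1844  0.0823] w 0.0601 F [-0.6  1.  -0.6] q6 1.778 yaw -0.622 tilt [-0.9999  0.0067  0.011 ]  -> shift [ 1.3 -2.6  0.4] turn None
```

View pics/ap_w.png

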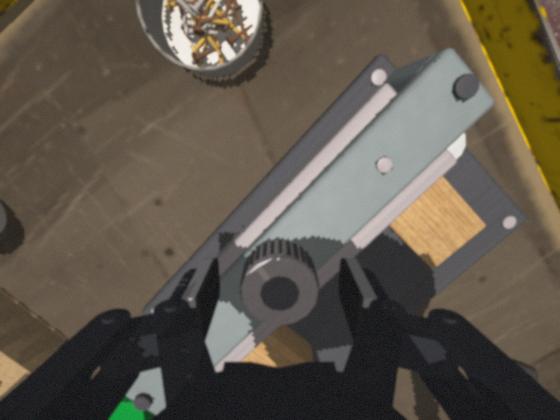

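Request:
move_arm(
  rows=[
    [[1, -2, 0], -0.12, 60],
    [[1, -2, 0], -0.24, 60],
    [[1, -2, 0], -0.36, 60],
    [[1, -2, 0], -0.48, 60],
    [[1, -2, 0], -0.6, 60],
    [[1, -2, 0], -0.72, 60],
    [[1, -2, 0], -0.84, 60],
    [[1, -2, 0], -0.97, 60],
  ],
)

```text
clock: 52.22
position: [0.5694, -0.1831, 0.082]
ee_rot: [0.583, 0.4, 0.577, -0.408]
contact_force: [0.9, -0.6, -0.3]
width: 0.0598
```

Request:
move_arm(
  rows=[
    [[1, 0, 0], -0.12, 60],
    [[1, 0, 0], -0.24, 60],
    [[1, 0, 0], -0.36, 60],
    [[1, 0, 0], -0.48, 60],
    [[1, 0, 0], -0.6, 60],
    [[1, 0, 0], -0.72, 60],
    [[1, 0, 0], -0.84, 60],
    [[1, 0, 0], -0.97, 60],
  ],
)

```text
clock: 52.88
position: [0.5701, -0.183, 0.0817]
ee_rot: [0.703, 0.081, 0.701, -0.091]
contact_force: [0.4, 0.2, -0.7]
width: 0.06
```

Request:
move_arm(
  rows=[
    [[1, 0, 0], -0.12, 60],
    [[1, 0, 0], -0.24, 60],
    [[1, 0, 0], -0.36, 60],
    [[1, 0, 0], -0.48, 60],
    [[1, 0, 0], -0.6, 60],
    [[1, 0, 0], -0.72, 60],
    [[1, 0, 0], -0.84, 60],
    [[1, 0, 0], -0.97, 60],
  ],
)

```text
clock: 53.55
position: [0.5707, -0.1828, 0.0814]
ee_rot: [0.66, -0.257, 0.661, 0.247]
contact_force: [-0.9, 0.4, -0.4]
width: 0.0602
```

Run:
```python
from h import *
to(.568,-.1832,.081)
```

```text
clock 53.55 pos [ 0.5707 -0.1828  0.0814] w 0.0602 F [-0.9  0.4 -0.4] q6 -1.142 yaw 2.300 tilt [-0.9999 -0.0125 -0.0063]  -> shift [ 0.4  1.5 -2.3] turn None
```

Request:
move_arm(
  rows=[
    [[0, 1, -1], -0.12, 60],
    [[0, 2, -2], -0.24, 60],
    [[0, 2, -2], -0.36, 60],
    [[0, 2, -2], -0.48, 60],
    [[0, 2, -2], -0.6, 60],
    [[0, 2, -2], -0.72, 60],
    [[0, 2, -2], -0.84, 60],
    [[0, 2, -2], -0.97, 60],
  ],
)

```text
clock: 54.22
position: [0.5686, -0.1825, 0.0821]
ee_rot: [-0.464, 0.536, -0.469, -0.527]
contact_force: [0.4, 0.2, 0.3]
width: 0.0599
```

Request:
move_arm(
  rows=[
    [[0, 0, 0], -0.12, 60],
    [[0, 0, 0], -0.24, 60],
    [[0, 0, 0], -0.3, 60],
    [[0, 0, 0], -0.3, 30],
    [[0, 0, 0], -0.3, 30],
    [[0, 0, 0], -0.3, 30],
    [[0, 0, 0], -0.3, 30],
    [[0, 0, 0], -0.3, 30],
  ],
)

```text
clock: 54.88
position: [0.5695, -0.1834, 0.0832]
ee_rot: [-0.379, 0.6, -0.385, -0.59]
contact_force: [0.3, -3.1, 5.7]
width: 0.0344
```

Request:
move_arm(
  rows=[
    [[0, 0, 0], 0.12, 30],
    [[0, 0, 0], 0.24, 30],
    [[0, 0, 0], 0.36, 30],
    [[0, 0, 0], 0.48, 30],
    [[0, 0, 0], 0.6, 30],
    [[0, 0, 0], 0.72, 30],
    [[0, 0, 0], 0.84, 30],
    [[0, 0, 0], 0.97, 30],
  ],
)

```text
clock: 55.55
position: [0.5695, -0.1838, 0.0832]
ee_rot: [0.615, -0.355, 0.616, 0.342]
contact_force: [0.2, -1.2, 2.7]
width: 0.0343
```

Run:
```python
from h import *
to(.568,-.1832,.081); print(manip.get_state()['moment'])
```

```text
clock 55.55 pos [ 0.5695 -0.1838  0.0832] w 0.0343 F [ 0.2 -1.2  2.7] q6 -1.445 yaw 2.602 tilt [-0.9998 -0.0148 -0.0104]  -> shift [ 2.2  1.6 -0.2] turn None
[-0.66460766  0.31553594  0.04031017]
```

Request:
move_arm(
  rows=[
    [[0, 0, 0], 0.12, 30],
    [[0, 0, 0], 0.24, 30],
    [[0, 0, 0], 0.36, 30],
    [[0, 0, 0], 0.48, 30],
    [[0, 0, 0], 0.6, 30],
    [[0, 0, 0], 0.72, 30],
    [[0, 0, 0], 0.84, 30],
    [[0, 0, 0], 0.97, 30],
  ],
)

```text
clock: 56.22
position: [0.5689, -0.1839, 0.0832]
ee_rot: [0.709, -0.027, 0.705, 0.015]
contact_force: [1.9, -2.5, 3.1]
width: 0.0345
```

Request:
move_arm(
  rows=[
    [[0, 0, 0], 0.12, 30],
    [[0, 0, 0], 0.24, 30],
    [[0, 0, 0], 0.36, 30],
    [[0, 0, 0], 0.48, 30],
    [[0, 0, 0], 0.6, 30],
    [[0, 0, 0], 0.72, 30],
    [[0, 0, 0], 0.84, 30],
    [[0, 0, 0], 0.97, 30],
  ],
)

```text
clock: 56.88
position: [0.5687, -0.1836, 0.0829]
ee_rot: [0.639, 0.307, 0.631, -0.315]
contact_force: [0.7, -1.9, 1.4]
width: 0.0343
```

Request:
move_arm(
  rows=[
    [[0, 0, 0], 0.12, 30],
    [[0, 0, 0], 0.24, 30],
    [[0, 0, 0], 0.36, 30],
    [[0, 0, 0], 0.48, 30],
    [[0, 0, 0], 0.6, 30],
    [[0, 0, 0], 0.72, 30],
    [[0, 0, 0], 0.84, 30],
    [[0, 0, 0], 0.97, 30],
  ],
)

```text
clock: 57.55
position: [0.5688, -0.1833, 0.0829]
ee_rot: [-0.421, -0.57, -0.411, 0.573]
contact_force: [0.2, -1.7, 3.2]
width: 0.0345
```

Request:
move_arm(
  rows=[
    [[0, 0, 0], 0.12, 30],
    [[0, 0, 0], 0.24, 30],
    [[0, 0, 0], 0.36, 30],
    [[0, 0, 0], 0.48, 30],
    [[0, 0, 0], 0.6, 30],
    [[0, 0, 0], 0.72, 30],
    [[0, 0, 0], 0.84, 30],
    [[0, 0, 0], 0.97, 30],
  ],
)

```text
clock: 58.22
position: [0.569, -0.1831, 0.0829]
ee_rot: [0.106, 0.701, 0.096, -0.699]
contact_force: [0.8, -1.1, 0.7]
width: 0.0343
```

Run:
```python
from h import *
to(.568,-.1832,.081); print(manip.get_state()['moment'])
show(viewer.get_image("wrist"),"pics/aq_w.png")
show(viewer.get_image("side")[130:250,240:400],"pics/aq_s.png",4)
```

```text
clock 58.22 pos [ 0.569  -0.1831  0.0829] w 0.0343 F [ 0.8 -1.1  0.7] q6 2.440 yaw -1.283 tilt [-9.999e-01  1.500e-02 -9.000e-04]  -> shift [ 1.9 -0.2  0.9] turn None
[-0.05149114  0.07745013  0.13820178]
```

View pics/aq_s.png

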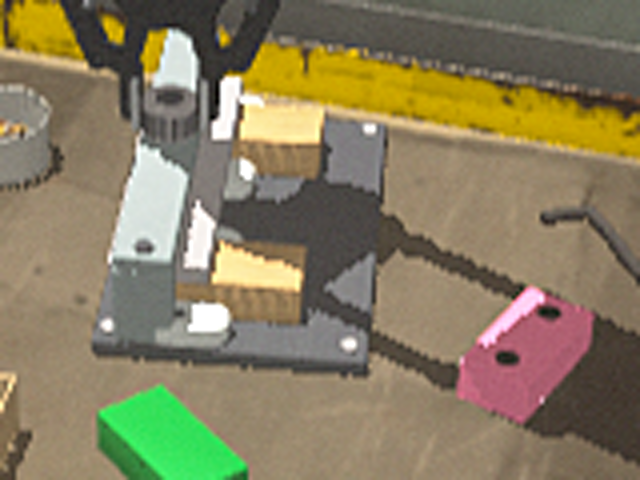

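Request:
move_arm(
  rows=[
    [[0, 0, 0], 0, 60],
    [[0, 0, 0], 0, 60],
    [[0, 0, 0], -0.05, 60],
    [[1, 0, 1], -0.17, 60],
    [[1, 0, 1], -0.29, 60],
    [[1, 0, 1], -0.41, 60],
    [[1, 0, 1], -0.53, 60],
    [[1, 0, 1], -0.65, 60],
  ],
)

```text
clock: 58.98
position: [0.5675, -0.183, 0.0814]
ee_rot: [-0.328, -0.628, -0.319, 0.63]
contact_force: [-0.8, 0.3, -0.7]
width: 0.0597
```

Request:
move_arm(
  rows=[
    [[1, 0, 0], -0.12, 60],
    [[1, 0, 0], -0.24, 60],
    [[1, 0, 0], -0.36, 60],
    [[1, 0, 0], -0.48, 60],
    [[1, 0, 0], -0.6, 60],
    [[1, 0, 0], -0.72, 60],
    [[1, 0, 0], -0.84, 60],
    [[1, 0, 0], -0.97, 60],
  ],
)

```text
clock: 59.65
position: [0.567, -0.1825, 0.08]
ee_rot: [0.583, 0.401, 0.577, -0.407]
contact_force: [-0.2, -0.1, 0.4]
width: 0.0601
```

Request:
move_arm(
  rows=[
    [[1, -1, 0], -0.12, 60],
    [[1, -1, 0], -0.24, 60],
    [[1, -1, 0], -0.36, 60],
    [[1, -1, 0], -0.48, 60],
    [[1, -1, 0], -0.6, 60],
    [[1, -1, 0], -0.72, 60],
    [[1, -1, 0], -0.84, 60],
    [[1, -1, 0], -0.97, 60],
  ],
)

```text
clock: 60.32
position: [0.5656, -0.1824, 0.0786]
ee_rot: [0.703, 0.083, 0.701, -0.09]
contact_force: [-0.3, 0.5, -0.9]
width: 0.0599
```

Request:
move_arm(
  rows=[
    [[0, 0, 0], 0, 50],
    [[0, 0, 0], 0, 30],
    [[0, 0, 0], 0, 30],
    [[0, 0, 0], 0, 30],
    [[0, 0, 0], 0, 30],
  ],
  force=90,
)

```text
clock: 60.73
position: [0.5692, -0.1829, 0.0797]
ee_rot: [0.705, 0.083, 0.698, -0.091]
contact_force: [7.1, 0.1, 1.4]
width: 0.0335
```

Run:
```python
from h import *
to(.568,-.1832,.081); print(manip.get_state()['moment'])
```

```text
clock 60.73 pos [ 0.5692 -0.1829  0.0797] w 0.0335 F [7.1 0.1 1.4] q6 -0.170 yaw 1.323 tilt [-0.9999 -0.0101  0.012 ]  -> shift [-1.3 -0.6 -1.1] turn None
[ 0.00390276 -0.72045599  0.13116233]
```

Request:
move_arm(
  rows=[
    [[0, 0, 0], 0.12, 30],
    [[0, 0, 0], 0.24, 30],
    [[0, 0, 0], 0.36, 30],
    [[0, 0, 0], 0.48, 30],
    [[0, 0, 0], 0.6, 30],
    [[0, 0, 0], 0.72, 30],
    [[0, 0, 0], 0.84, 30],
    [[0, 0, 0], 0.97, 30],
  ],
)

```text
clock: 61.4
position: [0.5697, -0.1833, 0.0797]
ee_rot: [0.585, 0.404, 0.574, -0.407]
contact_force: [2.7, -1.7, 0.3]
width: 0.0336
```

Run:
```python
from h import *
to(.568,-.1832,.081); print(manip.get_state()['moment'])
show(viewer.get_image("wrist"),"pics/ar_w.png")
```

```text
clock 61.40 pos [ 0.5697 -0.1833  0.0797] w 0.0336 F [ 2.7 -1.7  0.3] q6 0.803 yaw 0.350 tilt [-0.9999  0.0048  0.0156]  -> shift [-1.3 -1.6 -0.6] turn None
[0.28791554 0.1292088  0.05844948]
```

View pics/ar_w.png

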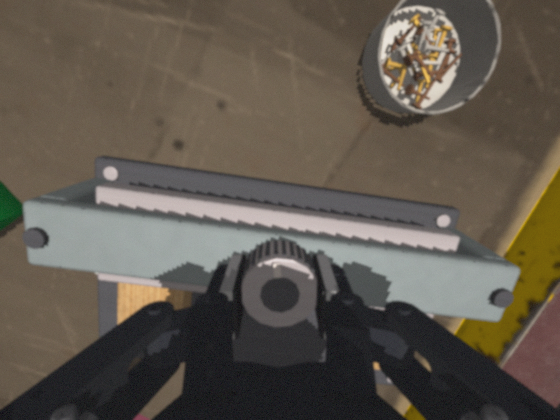

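Now in smaller steps, watching the moment.

Request:
move_arm(
  rows=[
    [[0, 0, 0], 0.1, 30],
    [[0, 0, 0], 0.2, 30],
    [[0, 0, 0], 0.3, 30],
    [[0, 0, 0], 0.4, 30],
    [[0, 0, 0], 0.5, 30],
    [[0, 0, 0], 0.5, 30],
  ],
)

```text
clock: 61.95
position: [0.5698, -0.1836, 0.0798]
ee_rot: [-0.466, -0.537, -0.454, 0.538]
contact_force: [0.6, -1.8, -0.1]
width: 0.0332
```

Run:
```python
from h import *
to(.568,-.1832,.081); print(manip.get_state()['moment'])
```

```text
clock 61.95 pos [ 0.5698 -0.1836  0.0798] w 0.0332 F [ 0.6 -1.8 -0.1] q6 1.308 yaw -0.155 tilt [-0.9999  0.012   0.0117]  -> shift [-1.3 -1.8 -0.1] turn None
[ 0.04402254  0.1554041  -0.10280776]
```

Request:
move_arm(
  rows=[
    [[0, 0, 0], 0.1, 30],
    [[0, 0, 0], 0.2, 30],
    [[0, 0, 0], 0.3, 30],
    [[0, 0, 0], 0.4, 30],
    [[0, 0, 0], 0.5, 30],
    [[0, 0, 0], 0.5, 30],
  ],
)

```text
clock: 62.45
position: [0.5696, -0.1839, 0.0797]
ee_rot: [0.319, 0.635, 0.307, -0.633]
contact_force: [0.8, -2.5, -0.0]
width: 0.0336
```

Run:
```python
from h import *
to(.568,-.1832,.081); print(manip.get_state()['moment'],manip.get_state()['effort'])
```

```text
clock 62.45 pos [ 0.5696 -0.1839  0.0797] w 0.0336 F [ 0.8 -2.5 -0. ] q6 1.806 yaw -0.653 tilt [-0.9999  0.0162  0.0054]  -> shift [-1.3 -1.7  0.4] turn None
[-0.27001061  0.3168334  -0.01159721] [ 1.00928675e+00 -4.62432146e+01 -1.98259950e+01  5.35983145e-01
  2.63899541e-02  6.95552565e-01]
```

Request:
move_arm(
  rows=[
    [[0, 0, 0], 0.1, 30],
    [[0, 0, 0], 0.2, 30],
    [[0, 0, 0], 0.3, 30],
    [[0, 0, 0], 0.4, 30],
    [[0, 0, 0], 0.4, 30],
  ],
)

```text
clock: 62.87
position: [0.5694, -0.1841, 0.0798]
ee_rot: [0.188, 0.685, 0.176, -0.682]
contact_force: [1.3, -2.0, 1.1]
width: 0.0336
```

Run:
```python
from h import *
to(.568,-.1832,.081); print(manip.get_state()['moment'],manip.get_state()['effort'][5])
show(viewer.get_image("wrist"),"pics/as_w.png")
show(viewer.get_image("side")[130:250,240:400],"pics/as_s.png",4)
```

```text
clock 62.87 pos [ 0.5694 -0.1841  0.0798] w 0.0336 F [ 1.3 -2.   1.1] q6 2.203 yaw -1.050 tilt [-9.999e-01  1.710e-02 -4.000e-04]  -> shift [-1.3 -1.5  0.7] turn None
[-0.307025    0.65582244  0.06871985] 0.7582279108464718
```

View pics/as_w.png

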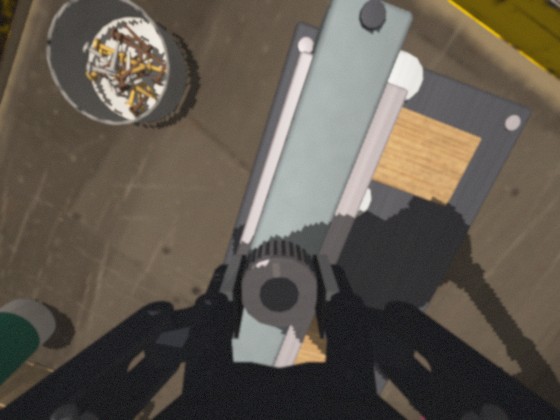

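View pics/as_s.png

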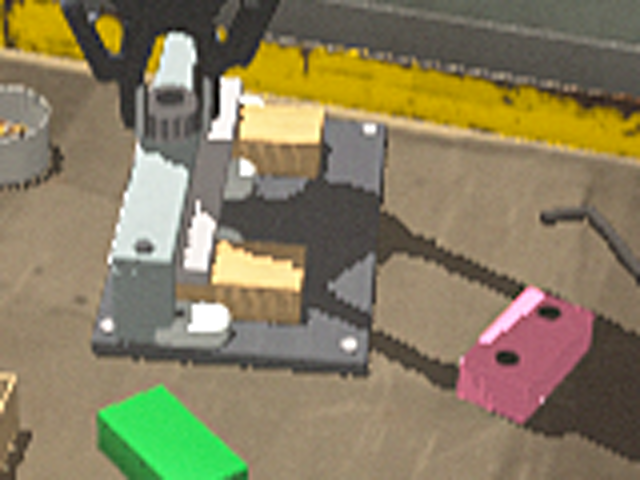

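Run:
```python
import cv2,numpy as np
o=[]
for n in ["an","ao","aq","ar","as"]:
    im=cv2.imread(f"pics/{n}_w.png")[225:345,215:345]; im=np.clip(im.astype(float)*1.8,0,255).astype(np.uint8)
    o.append(cv2.resize(im,None,fx=2,fy=2,interpolation=cv2.INTER_CUBIC))
cv2.imwrite("pics/at.png",np.vstack([np.hstack(o[:3]),np.hstack(o[3:]+[o[0]*0])]))
```

```text
(no output)
```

View pics/at.png

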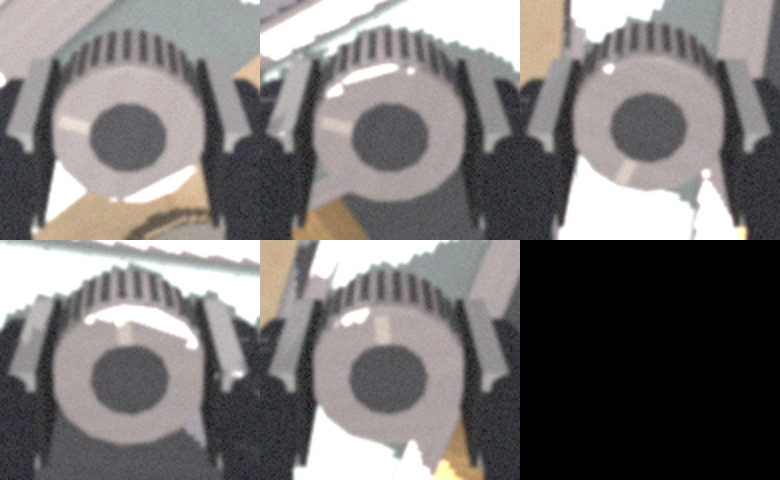

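Run:
```python
import cv2,numpy as np
o=[]
for n in ["d","e","f","g","g2","am"]:
    im=cv2.imread(f"pics/{n}_w.png"); im=im[225:345,215:345] if n in "efg" else im[180:300,210:340]; im=np.clip(im.astype(float)*1.8,0,255).astype(np.uint8)
    o.append(cv2.resize(im,None,fx=2,fy=2,interpolation=cv2.INTER_CUBIC))
cv2.imwrite("pics/au.png",np.vstack([np.hstack(o[:3]),np.hstack(o[3:])]))
```

```text
(no output)
```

View pics/au.png

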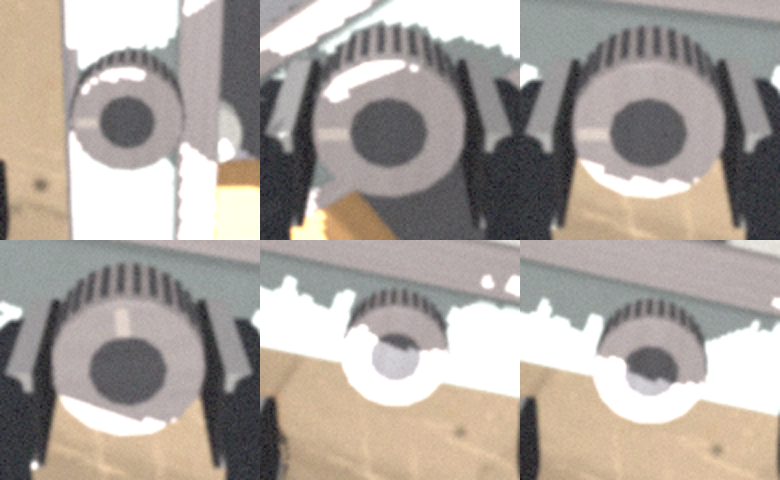

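Request:
move_arm(
  rows=[
    [[0, 0, 0], 0.08, 30],
    [[0, 0, 0], 0.16, 30],
    [[0, 0, 0], 0.24, 30],
    [[0, 0, 0], 0.3, 30],
    [[0, 0, 0], 0.3, 30],
    [[0, 0, 0], 0.3, 30],
  ],
)

```text
clock: 63.47
position: [0.5691, -0.1841, 0.0797]
ee_rot: [0.086, 0.705, 0.075, -0.7]
contact_force: [1.9, -2.4, 1.9]
width: 0.0334
```

Run:
```python
from h import *
to(.568,-.1832,.081); print(manip.get_state()['moment'],manip.get_state()['effort'][5])
im=viewer.get_image("wrist")
show(np.clip(im[225:345,215:345]*1.8,0,255).astype(np.uint8),"pics/av_w.png",4)
```

```text
clock 63.47 pos [ 0.5691 -0.1841  0.0797] w 0.0334 F [ 1.9 -2.4  1.9] q6 2.497 yaw -1.343 tilt [-0.9999  0.016  -0.0047]  -> shift [-1.3 -1.1  0.9] turn None
[-0.2026144   0.97843866  0.14971714] 0.18897324800491333
```

View pics/av_w.png

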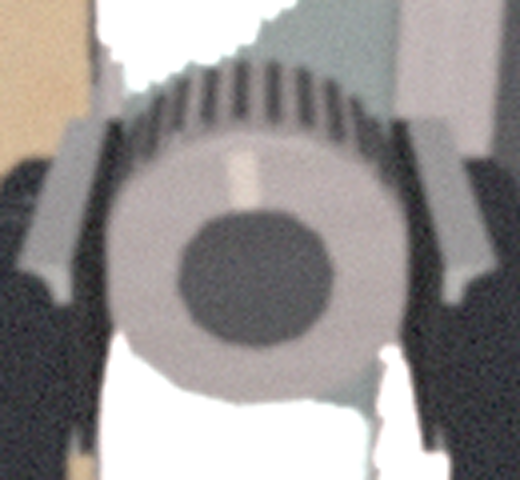

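Request:
move_arm(
  rows=[
    [[0, 0, 0], 0, 60],
    [[0, 0, 0], 0, 60],
    [[0, 0, 0], -0.05, 60],
    [[0, 0, 0], -0.17, 60],
    [[-1, -1, 1], -0.29, 60],
    [[-1, -1, 1], -0.41, 60],
    [[-1, -1, 1], -0.53, 60],
    [[-1, -1, 1], -0.65, 60],
  ],
)

```text
clock: 64.18
position: [0.5679, -0.1828, 0.0806]
ee_rot: [0.308, 0.64, 0.297, -0.639]
contact_force: [0.3, -0.6, -0.1]
width: 0.0595
```

Run:
```python
from h import *
to(.568,-.1832,.081); print(manip.get_state()['moment'],manip.get_state()['effort'][5])
im=viewer.get_image("wrist"); show(im,"pics/aw_w.png")
show(np.clip(im[225:345,215:345]*1.8,0,255).astype(np.uint8),"pics/aw_z.png",4)
show(viewer.get_image("side")[130:250,240:400],"pics/aw_s.png",4)
show(viewer.get_image("scene")[165:250,275:395],"pics/aw_c.png",5)
```

```text
clock 64.18 pos [ 0.5679 -0.1828  0.0806] w 0.0595 F [ 0.3 -0.6 -0.1] q6 1.841 yaw -0.687 tilt [-0.9999  0.0152  0.0051]  -> shift [-0.4  0.4  0.2] turn None
[-0.00511446 -0.02589724  0.02336664] 1.185513585805893
```

View pics/aw_z.png

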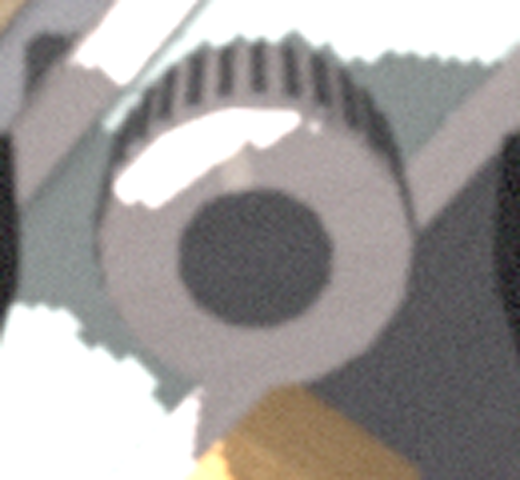

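View pics/aw_s.png

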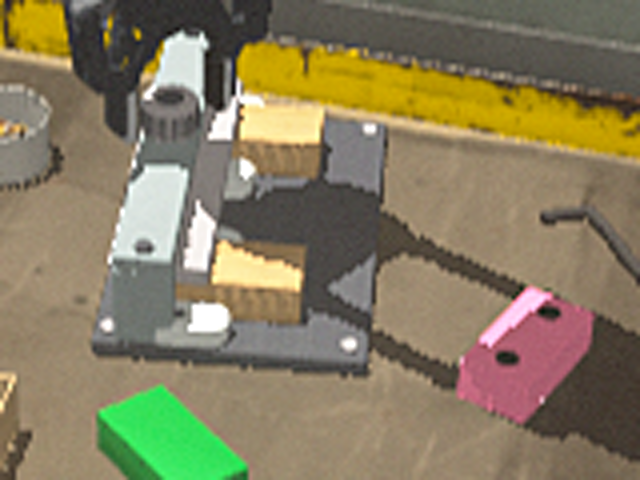

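View pics/aw_c.png

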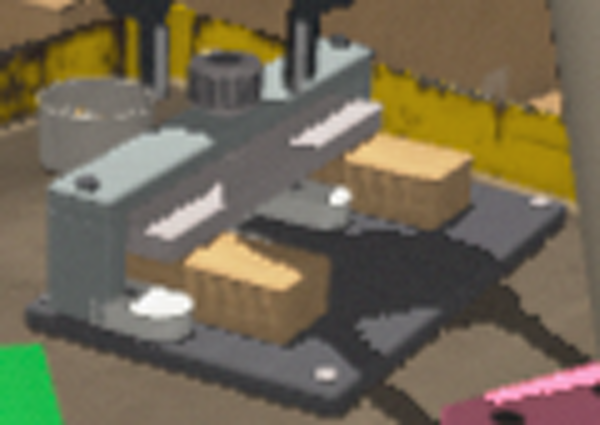

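Run:
```python
from h import *
for i in range(4): viewer.get_image("scene")
im=viewer.get_image("wrist")
to(.568,-.1832,.081)
show(np.clip(im[225:345,215:345]*1.4,0,255).astype(np.uint8),"pics/ax_z.png",4)
```

```text
clock 64.58 pos [ 0.5679 -0.1833  0.0807] w 0.0598 F [-0.4  0.9  0.2] q6 1.849 yaw -0.695 tilt [-0.9999  0.0157  0.0057]  -> shift [-0.3 -0.  -0.1] turn None
```

View pics/ax_z.png

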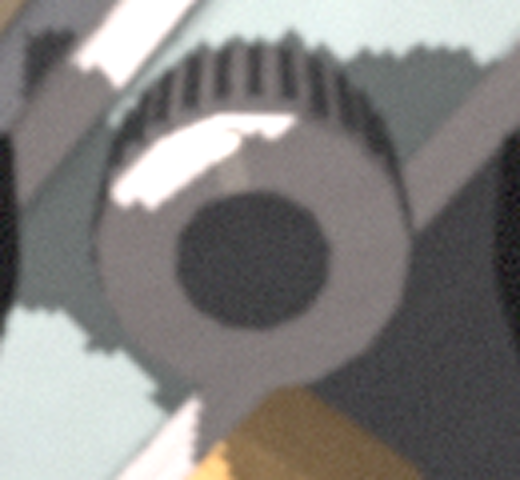

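Request:
move_arm(
  rows=[
    [[0, 0, 0], 0, 50],
    [[0, 0, 0], 0, 30],
    [[0, 0, 0], 0, 30],
    [[0, 0, 0], 0, 30],
    [[0, 0, 0], 0, 30],
  ],
  force=60,
)

```text
clock: 65.0
position: [0.5683, -0.1829, 0.0811]
ee_rot: [0.305, 0.641, 0.294, -0.64]
contact_force: [-0.0, 2.3, 4.0]
width: 0.034
```

Request:
move_arm(
  rows=[
    [[0, 0, 0], 0.1, 30],
    [[0, 0, 0], 0.2, 30],
    [[0, 0, 0], 0.3, 30],
    [[0, 0, 0], 0.35, 30],
    [[0, 0, 0], 0.35, 30],
    [[0, 0, 0], 0.35, 30],
  ],
)

```text
clock: 65.5
position: [0.5685, -0.1826, 0.0811]
ee_rot: [0.19, 0.685, 0.179, -0.681]
contact_force: [1.7, 2.9, 2.1]
width: 0.034
```

Run:
```python
from h import *
to(.568,-.1832,.081); print(manip.get_state()['moment'],manip.get_state()['effort'][5])
im=viewer.get_image("wrist")
show(np.clip(im[225:345,215:345]*1.4,0,255).astype(np.uint8),"pics/ay_z.png",4)
print(manip.get_state()['moment'],manip.get_state()['effort'][5])
```

```text
clock 65.50 pos [ 0.5685 -0.1826  0.0811] w 0.0340 F [1.7 2.9 2.1] q6 2.198 yaw -1.044 tilt [-0.9999  0.0165 -0.0015]  -> shift [0.1 0.2 0.8] turn None
[0.25503884 0.04055317 0.05577564] 0.10593552840873599
[0.2898482  0.02633591 0.08539337] 0.09130808059126139
```

View pics/ay_z.png

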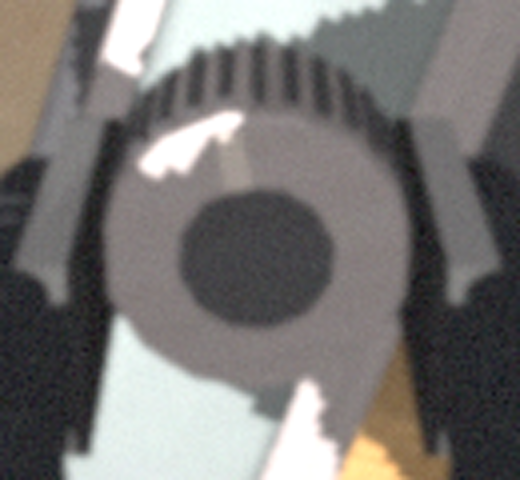

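Request:
move_arm(
  rows=[
    [[0, 0, 0], 0, 60],
    [[0, 0, 0], 0, 60],
    [[0, 0, 0], 0, 60],
    [[0, 0, 0], 0, 60],
  ],
)

```text
clock: 65.88
position: [0.5683, -0.183, 0.081]
ee_rot: [0.19, 0.685, 0.179, -0.681]
contact_force: [-0.2, -0.0, 0.1]
width: 0.0601
```

Run:
```python
from h import *
to(.568,-.1832,.081)
im=viewer.get_image("wrist")
show(np.clip(im[225:345,215:345]*1.4,0,255).astype(np.uint8),"pics/az_z.png",4)
```

```text
clock 65.88 pos [ 0.5683 -0.183   0.081 ] w 0.0601 F [-0.2 -0.   0.1] q6 2.198 yaw -1.044 tilt [-0.9999  0.0166 -0.001 ]  -> shift [0.  0.1 0.4] turn None
```

View pics/az_z.png

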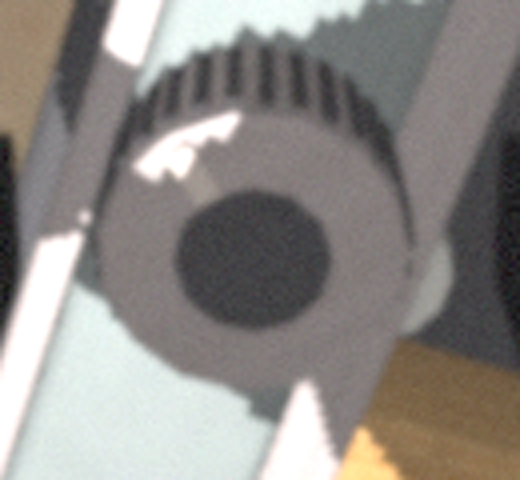

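Request:
move_arm(
  rows=[
    [[0, 0, 0], 0, 50],
    [[0, 0, 0], 0, 30],
    [[0, 0, 0], 0, 30],
    [[0, 0, 0], 0, 30],
    [[0, 0, 0], 0, 30],
    [[0, 0, 0], 0.1, 30],
    [[0, 0, 0], 0.2, 30],
    [[0, 0, 0], 0.2, 30],
  ],
)

```text
clock: 66.6
position: [0.5689, -0.1828, 0.0815]
ee_rot: [0.12, 0.701, 0.109, -0.695]
contact_force: [1.0, 1.5, 3.7]
width: 0.0339
```

Request:
move_arm(
  rows=[
    [[0, 0, 0], 0, 30],
    [[0, 0, 0], 0, 60],
    [[0, 0, 0], 0, 60],
    [[0, 0, 0], 0, 60],
    [[0, 0, 0], 0, 60],
  ],
)

```text
clock: 67.02
position: [0.5686, -0.1829, 0.0813]
ee_rot: [0.12, 0.7, 0.109, -0.695]
contact_force: [0.0, -1.4, 0.1]
width: 0.0603
```

Run:
```python
from h import *
to(.568,-.1832,.081)
im=viewer.get_image("wrist")
show(np.clip(im[225:345,215:345]*1.4,0,255).astype(np.uint8),"pics/ba_z.png",4)
```

```text
clock 67.02 pos [ 0.5686 -0.1829  0.0813] w 0.0603 F [ 0.  -1.4  0.1] q6 2.398 yaw -1.245 tilt [-0.9999  0.0163 -0.0049]  -> shift [0.3 0.1 0.7] turn None
```

View pics/ba_z.png

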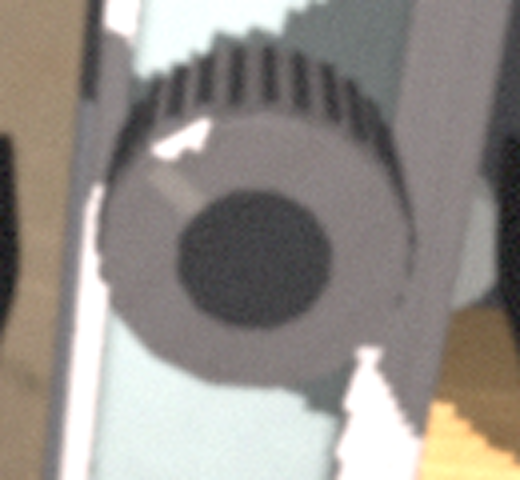

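Request:
move_arm(
  rows=[
    [[0, 0, 0], -0.12, 60],
    [[0, 0, 0], -0.24, 60],
    [[0, 0, 0], -0.36, 60],
    [[0, 0, 0], -0.45, 60],
    [[0, 0, 0], -0.45, 30],
    [[0, 0, 0], -0.45, 30],
    [[0, 0, 0], -0.45, 30],
    [[0, 0, 0], -0.45, 30],
  ],
  force=80,
)

```text
clock: 67.73
position: [0.5686, -0.183, 0.0818]
ee_rot: [0.273, 0.656, 0.261, -0.653]
contact_force: [-1.3, 0.4, 2.0]
width: 0.0337
```

Request:
move_arm(
  rows=[
    [[0, 0, 0], 0.1, 30],
    [[0, 0, 0], 0.2, 30],
    [[0, 0, 0], 0.3, 30],
    [[0, 0, 0], 0.4, 30],
    [[0, 0, 0], 0.5, 30],
    [[0, 0, 0], 0.6, 30],
    [[0, 0, 0], 0.65, 30],
    [[0, 0, 0], 0.65, 30],
  ],
)

```text
clock: 68.4
position: [0.5689, -0.1828, 0.0818]
ee_rot: [0.049, 0.709, 0.038, -0.702]
contact_force: [1.7, 1.6, 1.1]
width: 0.0338
```

Request:
move_arm(
  rows=[
    [[0, 0, 0], 0, 30],
    [[0, 0, 0], 0, 60],
    [[0, 0, 0], 0, 60],
    [[0, 0, 0], 0, 60],
    [[0, 0, 0], 0, 60],
  ],
)

```text
clock: 68.82
position: [0.5688, -0.1828, 0.0818]
ee_rot: [0.049, 0.709, 0.038, -0.702]
contact_force: [-0.2, 0.7, 0.3]
width: 0.0602
```

Run:
```python
from h import *
to(.568,-.1832,.081)
im=viewer.get_image("wrist")
show(np.clip(im[225:345,215:345]*1.4,0,255).astype(np.uint8),"pics/bb_z.png",4)
```

```text
clock 68.82 pos [ 0.5688 -0.1828  0.0818] w 0.0602 F [-0.2  0.7  0.3] q6 2.601 yaw -1.447 tilt [-0.9998  0.0151 -0.0085]  -> shift [0.8 0.3 0.9] turn None
```

View pics/bb_z.png

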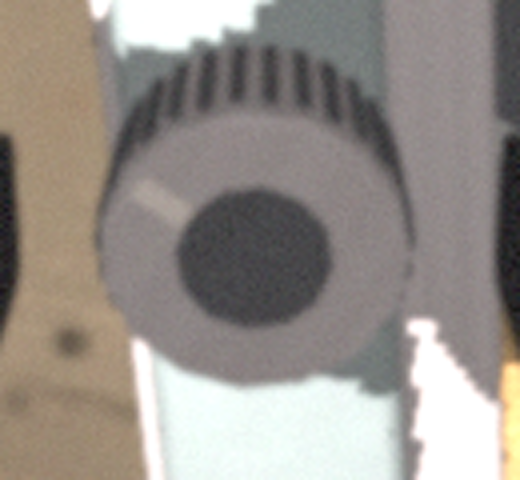

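Request:
move_arm(
  rows=[
    [[-15, 0, 0], 0, 60],
    [[-50, 0, 0], -0.1, 60],
    [[-90, 0, 0], -0.2, 60],
    [[-130, 0, 0], -0.3, 60],
    [[-160, 0, 0], -0.4, 60],
    [[-170, 0, 0], -0.4, 60],
    [[-170, 0, 0], -0.4, 60],
  ],
)

```text
clock: 69.45
position: [0.5687, -0.1811, 0.2554]
ee_rot: [0.19, 0.687, 0.175, -0.679]
contact_force: [-0.3, -0.1, 0.6]
width: 0.0601
```

Run:
```python
from h import *
viewer.get_image("side");viewer.get_image("side")
c=viewer.get_calibration("wrist");im=viewer.get_image("wrist");show(im,"pics/bc_w.png")
print([proj(c,[[*J(-.035,y),.04]])[0].round(1).tolist() for y in(-.1,-.056,.056,.1)])
show(viewer.get_image("side"),"pics/bc_s.png")
show(viewer.get_image("scene")[165:265,130:400],"pics/bc_c.png",2.9)
to(.568,-.1832,.081)
```

```text
[[384.6, 124.6], [368.9, 162.1], [333.3, 247.2], [320.8, 277.2]]
clock 69.70 pos [ 0.5659 -0.18    0.2491] w 0.0602 F [ 0.7 -0.8  0. ] q6 2.200 yaw -1.048 tilt [-9.999e-01  1.330e-02  9.000e-04]  -> shift [168.2   1.6  -0.4] turn None
```

View pics/bc_w.png

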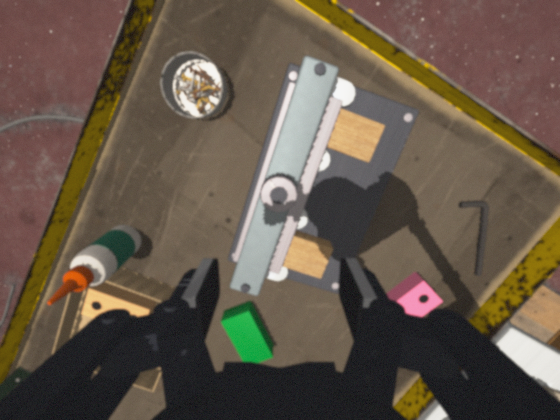

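View pics/bc_s.png

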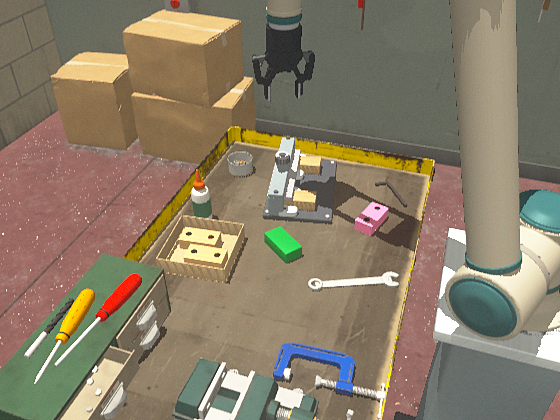

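View pics/bc_c.png

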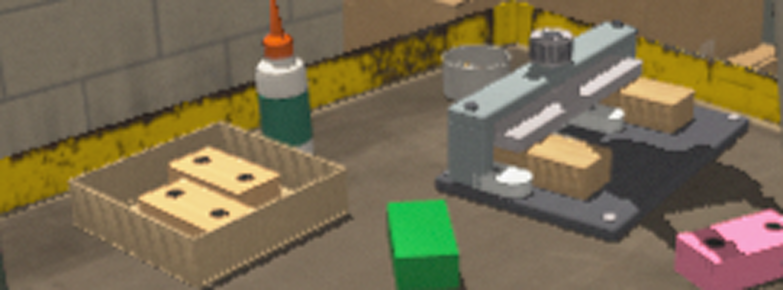

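```bash
python3 -c "
from h import *
print(manip.sign_off())"
```

```text
the job is handed in; nothing more can be done
None
```

The job is finished and handed in, at about 70 s on the clock.

**What I did**
- I unscrewed the thumbscrew about 10.9 rad, which lifts the bar about 7 mm.
- I took out both drilled blocks and laid them flat and side by side in the carton lid.
- I slid the two plain blocks, all that were on the trolley, into the left and right bays, up to the back stop.
- I screwed the thumbscrew back down until it was tight.

**What the last checks showed**
- **Blocks home:** the front edges of both plain blocks match the predicted home line to within about 1 mm. The left block first stopped about 2 mm short, so I pushed it home with the closed fingers and measured it again.
- **Lid and bystanders:** both drilled blocks are in the lid. The glue bottle, screw tin and the green and pink look-alikes look to be where they started.
- **Tightness:** the head never stalled clearly. I turned it past the quoted stall range, to about -1.4 rad by the white mark, and it sprang back each time I let go. It now rests at about -0.64 rad, inside the -0.5 to -1 range. Torque readings were too noisy to confirm it separately, so the mark and the spring-back are the evidence that the bar presses firmly.

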